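# Change over a two-pole breaker for the next pack in the assembly vise

## Task

The two-pole breaker in the vise is finished: crank the vise open, take it out and stand it upright in the blue bin. Then pull every single-pole breaker off the test rail (each is held by a sprung foot; lift it straight up) and stand them all in the vise side by side, toggles up, all the same way round and centred across the jaws. Crank the vise shut until they are pressed together firmly between the jaws, about half a turn past first contact, but never squeeze the jaw's rubber face flat, and leave the other things on the bench where they are.

Things in the scene. Friction and masses are not known exactly. Their poses are not given: they have to be found in the camera images.
- vise: green bench vise, bolted down; x along the screw, origin at the centre of its underside, z up. Flat bed 55 mm up, x -90 to 90, y -50 to 50 mm. Fixed jaw: steel face at x = 55 mm, looking to -x. The moving jaw comes from -x; the crank is at the -x end. Jaws 90 mm wide (y -45 to 45), 36 mm high above the bed. Screw bracket, 56 mm wide, jaw height, at x = -88 to -72 mm
- jaw (a joint): slide of the moving jaw, m; grows as it opens. Free gap between fixed jaw and unpressed rubber face = 36 mm + this value; range -11 to +44 mm. Driven only by the crank, 8 mm per turn; stays where it is left
- pad (a joint): how far the moving jaw's rubber face is pressed in, m: 0 free, 8.5 mm flat; 4 N per mm. The face reaches from 2 to 36 mm above the bed. At the start the finished breaker presses it in 2 to 5 mm
- crank (a joint): angle of the crank, rad. Falling = clockwise seen from the crank's end = tightens; growing = opens (the jaw joint = 8 mm x this / 2 pi). At 0 the arm points straight up; at +pi/2 it points to the vise's +y side. Turning takes about 2 N at the grip; stays where it is left
- crank_knob (a point): centre of the crank's grip: black sleeve, 18 mm diameter, 45 mm long, parallel to the vise's x, free to spin on its pin, 42 mm from the screw's axis. The crank arm is on its vise side (+x), 26 mm from this point. It circles in an upright plane and travels along the vise's -x as the jaw opens
- crank_axis (a point): point on the screw's axis, 77 mm above the table, level with the middle of the grip: centre of the grip's circle; in the vise's frame at y = 0, x = -138.5 mm minus the jaw value
- pack: finished two-pole breaker, light grey with a blue double toggle, clamped in the vise at the start: 36 mm thick along its x, 80 mm long along its y; origin at the centre of its underside, z up. Shoulders 45 mm above the underside, a nose 45 mm long (y) up to 67 mm, toggle to 80 mm: take it by the nose, across its 45 mm. About 0.22 kg
- tray: blue open bin, loose, 170 mm (x) by 130 mm (y), 40 mm high, 3 mm walls and floor; origin at the centre of its underside
- rail: test rail, bolted down: grey base 170 x 96 mm, 16 mm high; on it a steel rail 35 mm wide along its x, top 32 mm above the table, with end stops; stations about x = -42, 0, +42 mm. Origin at the centre of its underside. Seated breakers' undersides are 20 mm above the table, their x along the rail
- pole1: light grey single-pole circuit breaker, black toggle; None if absent. 18 mm thick (its x), 80 mm long (its y); origin at the centre of its underside, z up. Shoulders 45 mm up; on them, centred, a nose 45 mm long (y), 18 mm thick, up to 67 mm; toggle to 78 mm. Take it by the nose, across its 45 mm, fingertips just above the shoulders. Stands by itself on a flat surface. About 0.12 kg
- pole2: same as pole1. More on all three: a slot across the underside, 36 mm wide and 12 mm deep, sits over the rail; at the +y end a red sprung foot is snapped under the rail's lip. Lifted straight up it lets go with a pull of 5 to 10 N within 5 mm. Before that it can slide along the rail
- pole3: same as pole1 and pole2
- pole1_end (a point): point in the middle of the red-foot end (+y end) of pole1, 40 mm from its centre, 30 mm above its underside
- pole2_end (a point): point in the middle of the red-foot end (+y end) of pole2, 40 mm from its centre, 30 mm above its underside
- pole3_end (a point): point in the middle of the red-foot end (+y end) of pole3, 40 mm from its centre, 30 mm above its underside
- alcohol: bystander: white bottle with a blue cap, 68 mm diameter, 170 mm high; origin under its centre
- solder: bystander: reel of solder, 60 mm diameter, 50 mm high; origin under its centre
- dish_rivets: bystander: grey dish, 100 mm diameter, 22 mm high; origin under its centre
- dish_screws: bystander: white dish, 90 mm diameter, 22 mm high; origin under its centre
- jar: bystander: clear jar with a red lid, 64 mm diameter, 60 mm high; origin under its centre
Things that resemble listed ones, but are neither listed nor needed, are in the scene too. There is more than one size of the tray; the job needs the largest.

How it is judged:
On the way, in this order (a step that is already met when the one before it is completed fails the run):
1. the finished two-pole breaker stands upright in the blue bin (x of pack in the frame of tray between -0.06 and 0.06 m and y of pack in the frame of tray between -0.05 and 0.05 m and z of pack in the frame of tray below 0.012 m and angle between pack's own z axis and vertical below 0.15 rad and linear speed of pack below 0.03 m/s), for 0.2 s.
2. all single-pole breakers stand upright on the vise's bed between the jaws (x of pole1 in the frame of vise between -0.03 and 0.052 m and y of pole1 in the frame of vise between -0.012 and 0.012 m and z of pole1 in the frame of vise between 0.05 and 0.06 m and angle between each of pole1, pole2, pole3's own z axis and vertical below 0.1 rad and x of pole2 in the frame of vise between -0.03 and 0.052 m and y of pole2 in the frame of vise between -0.012 and 0.012 m and z of pole2 in the frame of vise between 0.05 and 0.06 m and x of pole3 in the frame of vise between -0.03 and 0.052 m and y of pole3 in the frame of vise between -0.012 and 0.012 m and z of pole3 in the frame of vise between 0.05 and 0.06 m), for 0.2 s.
At the end, for the whole second after the job is handed in: Every single pole stands upright (0.1 rad) on the vise bed between the jaws, within 12 mm of their middle, all red feet to one side; rubber face pressed in 1.5 to 7.8 mm, crank at rest; the two-pole breaker stands upright (0.15 rad) on the bin's floor (all of step 1 and all of step 2 and (y of each of pole1_end, pole2_end, pole3_end in the frame of vise above 0.02 m or y of each of pole1_end, pole2_end, pole3_end in the frame of vise below -0.02 m) and value of joint pad between 0.0015 and 0.0078 m and velocity of joint crank between -0.1 and 0.1 rad/s); the robot touches nothing.
It fails at once if the rubber face is squeezed flat (pressed in more than 8 mm) (value of joint pad above 0.008 m).
It fails at once if a bystander is pushed more than 40 mm or tipped over (distance of any of alcohol, solder, dish_rivets, dish_screws, jar from where it was at the start of the episode above 0.04 m or angle between any of alcohol, solder, dish_rivets, dish_screws, jar's own z axis and vertical above 0.6 rad).
Of pole1, pole2, pole3 only 2 to 3 are there at a start; the rules pass over those that are not, and their reading is None.
At some moment in a run one of tray may be knocked a few centimetres aside while the robot is not near it.
Once in a run the grip may slacken for a moment while it holds something.
It also fails if it takes over 210 s, if anything falls off the work surface, if the arm or the gripper's body presses on something with over 40 N, if the wrist force passes 120 N, or if a joint passes its speed limit or range.

## Robot

A 6-joint arm with a two-finger parallel gripper is mounted at the origin on the work surface. World frame = base frame: x ahead of the robot, y to its left, z up, the work surface at z = 0. Lengths are in m, angles in rad, forces in N, time in s.
With the tool pointing down it reaches from about 0.35 to 0.975 m from the base axis. Payload 17.4 kg.
Tool frame: the origin (TCP) lies on the front face of the gripper's body, between the roots of the fingers; the fingertips stand 73 mm ahead of it and the grasp point (between the pads) lies 54 mm ahead of it; z points along the fingers, y is the direction in which the jaws open and shut (so a half turn about z gives the same grasp; the last joint's range is limited). The gripper opens to 85 mm and grips with 20 to 120 N. Pads are 22 mm wide; open, the fingers measure 114 mm over their backs; the gripper's body (76 mm by 85 mm) begins 54 mm behind the grasp point. The pads swing forward as they close: fully open they stand 13 mm farther back than shut.
Start: joints at [1.244, 0.116, 1.442, -0, 1.584, -0.038], TCP at [0.192, 0.647, 0.304] pointing down, gripper open.
Joint ranges: [-2.83, 2.83], [-0.83, 2.19], [0.07, 2.5], [-1.14, 4.28], [0.01, 3], [-2.97, 2.97]. Speed limits (rad/s): [1.89, 1.89, 2.22, 3.14, 3.14, 3.14].

## Interface

Orientations are given as a 3x3 rotation matrix whose columns are the frame's x, y, z axes.
In Python, from rig import * gives the robot as it stands.
- The arm moves only by the tool arm_command, never from a script. Its argument "increments" is a list of rows, each a list of 3 entries, a list of its own where there are three numbers: the turn, a rotation vector about the tool's x, y, z scaled (see below), then the shift along the tool's x, y, z scaled (see below), then the opening, from -1 (shut) to 1 (fully open), so that 0 is half open. In form: [[[rx, ry, rz], [tx, ty, tz], grip], ...]. A call has 1 to 8 rows; each row shifts and turns the pose as measured when the row begins, along the tool's axes as they then stand; what a row does not reach is not made up. The controller multiplies each number of a shift by 0.025 m and each number of a turn by 4 degrees. A row lasts 1/10 s, in which the tool goes at most 50 mm and 8.59 degrees, less where a joint would pass 70% of its speed; a pose out of reach is approached as far as the arm can. A call with a number of a shift or a turn outside -1 to 1 is refused whole. A call with a gripper value outside its range is refused whole. The fingers move at their own pace and stop on an object; the grip force is fixed at half the most. Time passes only in rows, so rows that do not move let the fingers close. It gives the time, the measured TCP pose, the force and the opening at its end, in the units of the state.
- read_state(): the state, without advancing time (a new reading comes with each control period).
- read_camera(name): name is "side" or "top"; returns the picture (384x512x3 uint8, red, green, blue); there is no depth.
- calibration(name): a dict with "fx", "fy", "cx", "cy" (pixels), "dist" ([k1, k2, p1, p2, k3] as OpenCV has them; the pictures are not rectified), "camera_from_world" (4x4, takes a point from world to camera coordinates). Camera axes: x right, y down, z forward; pixel columns grow to the right and rows downward; lengths in m; the calibration is good to about 2 mm. A picture is of the moment at which its call begins. calibration takes no time and is no camera call.
- close_job(): hands the job in, once; it reports no verdict.
The state is a dict: "clock": time; "joints": joint angles; "dq": joint speeds; "tau": joint torques, N m; "ee_pos": TCP position; "eef_rot": TCP orientation; "wrist_force": force on the tool from outside, world axes, zero at the start; "torque": the same for the moment, N m; "opening": finger opening in m.
Only numpy, scipy, OpenCV 4.12 (cv2) and the standard library are available. Lean on these libraries where they do the work, as an engineer would, in place of code of your own. Each camera call takes 0.05 s, during which the arm holds its last target.

## Working session

There is one attempt and no reset: what is moved stays moved. The work goes in short steps, Python scripts to look and compute and a tool call to move; the robot and the scene stay as the last step left them, time stands still between calls to the robot, and variables do not carry over. Pictures are saved under pics/ and viewed, and the job is handed in when it is done.

Besides the shell and the picture viewer there is one more tool, called after "Call:" by a JSON object that holds its "fn" and its "kwargs", one argument or row to a line. arm_command: Moves the arm, as the interface text tells. Shifts and turns lie within -1 to 1; 1 stands for 0.025 m of shift or 4 degrees of turn. Its arguments: {"type":"object","properties":{"increments":{"type":"array","items":{"type":"array"}}},"required":["increments"]}

```bash
ls; mkdir -p pics
python3 - <<'E'
from rig import *
import cv2
s=read_state(); print(s)
for n in ("top","side"):
    im=read_camera(n); cv2.imwrite(f"pics/{n}0.png",im[:,:,::-1]); c=calibration(n); print(n,c)
E
```

```text
pics
{'clock': 0.0, 'joints': array([ 1.24417045e+00,  1.16505465e-01,  1.44232406e+00,  1.43688232e-05,
        1.58397025e+00, -3.78109865e-02]), 'dq': array([ 3.25885444e-03,  5.70897215e-04, -9.73221791e-05, -1.58978341e-04,
       -5.31177109e-04, -6.67682898e-04]), 'tau': array([ 5.28528850e-03, -7.32005525e+01, -6.32486987e+01,  2.77374638e-04,
        6.39571736e-03, -3.90502623e-05]), 'ee_pos': array([0.19222718, 0.6469312 , 0.30311247]), 'eef_rot': array([[-9.58582127e-01,  2.84815985e-01, -4.00910234e-04],
       [ 2.84816261e-01,  9.58581453e-01, -1.13868679e-03],
       [ 5.99889150e-05, -1.20571056e-03, -9.99999271e-01]]), 'wrist_force': array([-0.18039258, -0.85541037, -0.06224166]), 'torque': array([ 0.03400998,  0.02555232, -0.05897259]), 'opening': 0.0854187715563832}
top {'fx': 392.6683808512873, 'fy': 392.6683808512873, 'cx': 260.3723740866151, 'cy': 194.3381902995293, 'dist': array([-0.09158726,  0.        ,  0.        ,  0.        ,  0.        ]), 'camera_from_world': array([[-0.02239627, -0.99974396,  0.00322698, -0.08372203],
       [-0.99359876,  0.02190089, -0.11082349,  0.52176566],
       [ 0.11072444, -0.00568835, -0.99383487,  1.15190095],
       [ 0.        ,  0.        ,  0.        ,  1.        ]])}
side {'fx': 408.34484707613314, 'fy': 408.34484707613314, 'cx': 252.328766129859, 'cy': 203.0279662584589, 'dist': array([-0.13861106,  0.        ,  0.        ,  0.        ,  0.        ]), 'camera_from_world': array([[ 0.98392192, -0.17710105, -0.02308411, -0.50539831],
       [-0.1157266 , -0.53375624, -0.83768229,  0.10018752],
       [ 0.13603312,  0.82688542, -0.54566977,  1.47404304],
       [ 0.        ,  0.        ,  0.        ,  1.        ]])}
```

View pics/top0.png

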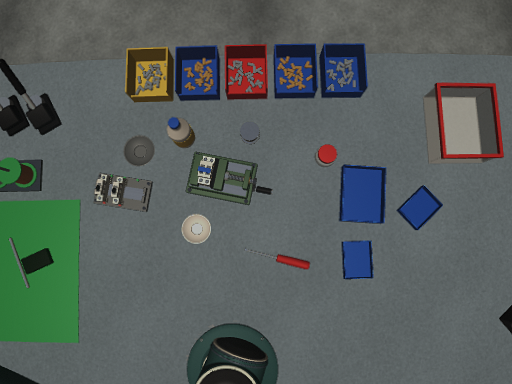

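View pics/side0.png

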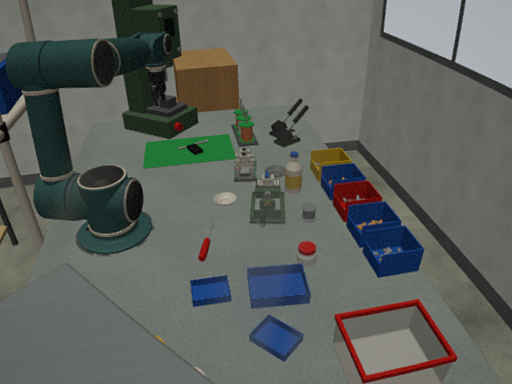

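```bash
cat > h.py <<'E'
from rig import *
import numpy as np, cv2
def K(n):
    c=calibration(n); return np.array([[c['fx'],0,c['cx']],[0,c['fy'],c['cy']],[0,0,1]]),np.array(c['dist'],float),np.array(c['camera_from_world'])
def proj(n,P):
    k,d,T=K(n); P=np.asarray(P,float).reshape(-1,3)
    return cv2.projectPoints(P,cv2.Rodrigues(T[:3,:3])[0],T[:3,3],k,d)[0].reshape(-1,2)
def ray(n,uv):
    k,d,T=K(n); p=cv2.undistortPoints(np.array(uv,float).reshape(-1,1,2),k,d).reshape(-1,2)
    D=np.c_[p,np.ones(len(p))]@T[:3,:3]; C=-T[:3,:3].T@T[:3,3]; return C,D
def plane(n,uv,z):
    C,D=ray(n,uv); return C+D*((z-C[2])/D[:,2])[:,None]
def crop(n,im,x0,y0,w,h,s,name,grid=None):
    c=cv2.resize(im[y0:y0+h,x0:x0+w,::-1],None,fx=s,fy=s,interpolation=cv2.INTER_CUBIC); cv2.imwrite(f"pics/{name}.png",c)
E
python3 - <<'E'
from h import *
im=cv2.imread("pics/top0.png")[:,:,::-1]; crop("top",im,85,110,200,140,4,"t0a"); crop("top",im,310,150,150,140,4,"t0b")
im=cv2.imread("pics/side0.png")[:,:,::-1]; crop("side",im,210,130,110,100,6,"s0a")
E
```

```text
(no output)
```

View pics/t0a.png

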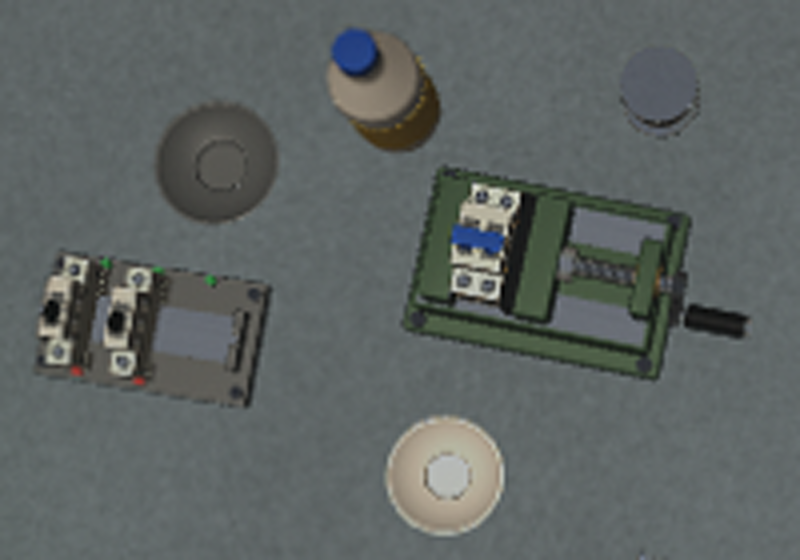

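View pics/t0b.png

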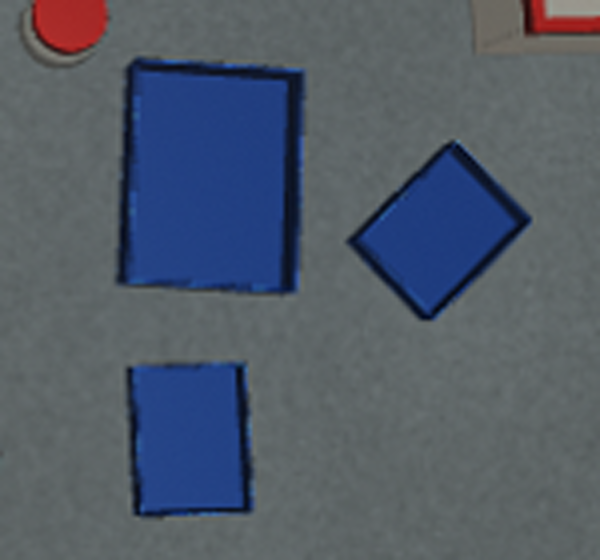

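View pics/s0a.png

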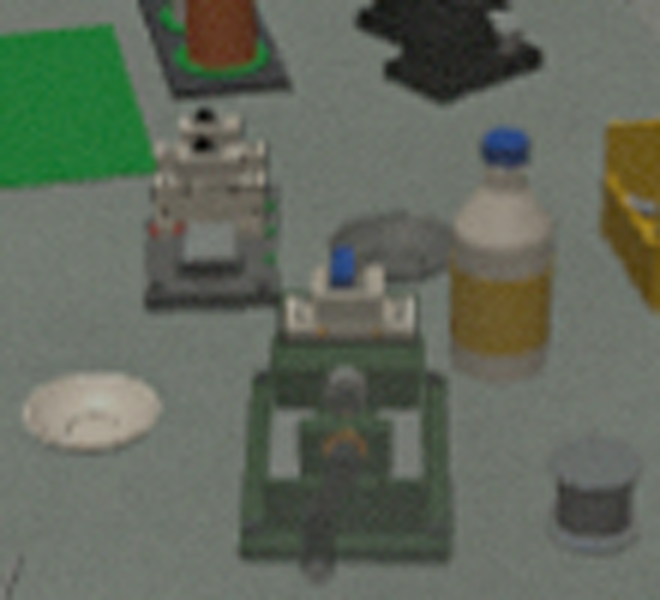

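Run:
```python
from h import *
np.set_printoptions(precision=4,suppress=True)
def t(x,y): return [85+x/4-.375,110+y/4-.375]
q=[t(440,168),t(690,213),t(657,378),t(405,328)]
for z in (0,.02,.055): print(z,plane("top",q,z)[:,:2].tolist())
# moving jaw top corners: (537,196),(571,203),(548,320),(513,313)
print(plane("top",[t(537,196),t(571,203),t(548,320),t(513,313)],.091))
print("toggle",plane("top",[t(478,238)],.080))
print("knob",plane("top",[t(688,315),t(747,326)],.04))
def b(x,y): return [310+x/4-.375,150+y/4-.375]
print("tray",plane("top",[b(132,60),b(303,72),b(296,293),b(120,284)],.04))
print("rail",plane("top",[t(62,250),t(270,288),t(248,408),t(36,374)],.016))
print("poles toggles",plane("top",[t(50,311),t(116,322)],.098))
```

```text
0 [[0.6620524842971794, 0.10727813915636995], [0.621740009390655, -0.08756340738630178], [0.4935386284620436, -0.0594481302853397], [0.5365431216434376, 0.13472686373874598]]
0.02 [[0.6575126734998896, 0.10402176674725448], [0.6178704570764045, -0.08758023174679068], [0.4918006263268385, -0.05993241547584757], [0.5340901019750627, 0.1310141129866334]]
0.055 [[0.6495680046046324, 0.09832311503130235], [0.6110987405264663, -0.08760967437764625], [0.48875912259022974, -0.06077991455923634], [0.5297973175554064, 0.12451679917043652]]
[[ 0.6191  0.0223  0.091 ]
 [ 0.6134 -0.0021  0.091 ]
 [ 0.5289  0.0153  0.091 ]
 [ 0.5345  0.0403  0.091 ]]
toggle [[0.5913 0.0666 0.08  ]]
knob [[ 0.5367 -0.0844  0.04  ]
 [ 0.5275 -0.1283  0.04  ]]
tray [[ 0.6034 -0.3457  0.04  ]
 [ 0.5918 -0.4765  0.04  ]
 [ 0.4247 -0.4615  0.04  ]
 [ 0.4348 -0.329   0.04  ]]
rail [[0.6016 0.4008 0.016 ]
 [0.5679 0.2362 0.016 ]
 [0.4759 0.2524 0.016 ]
 [0.5053 0.4191 0.016 ]]
poles toggles [[0.5426 0.3747 0.098 ]
 [0.5335 0.3257 0.098 ]]
```

```bash
cat >> h.py <<'E'
def pose(x,y,yaw,z=0):
    c,s=np.cos(yaw),np.sin(yaw); T=np.eye(4); T[:3,:3]=[[c,-s,0],[s,c,0],[0,0,1]]; T[:3,3]=[x,y,z]; return T
def tf(T,P): P=np.asarray(P,float).reshape(-1,3); return P@T[:3,:3].T+T[:3,3]
def box(x0,x1,y0,y1,z0,z1):
    c=np.array([[x,y,z] for z in(z0,z1) for x,y in((x0,y0),(x1,y0),(x1,y1),(x0,y1))])
    e=[(0,1),(1,2),(2,3),(3,0),(4,5),(5,6),(6,7),(7,4),(0,4),(1,5),(2,6),(3,7)]
    return c,e
def overlay(n,im,win,s,items,name):
    x0,y0,w,h=win; c=cv2.resize(im[y0:y0+h,x0:x0+w,::-1],None,fx=s,fy=s,interpolation=cv2.INTER_CUBIC)
    for T,(P,E),col in items:
        p=(proj(n,tf(T,P))-[x0,y0]+.5)*s-.5
        for a,b in E: cv2.line(c,tuple(int(round(v*8)) for v in p[a]),tuple(int(round(v*8)) for v in p[b]),col,1,cv2.LINE_AA,3)
    cv2.imwrite(f"pics/{name}.png",c)
E
cat > ov.py <<'E'
from h import *
import sys
def vise_items(V,j):
    m=1e-3
    return [(V,box(-90*m,90*m,-50*m,50*m,0,55*m),(0,255,255)),(V,box(55*m,90*m,-45*m,45*m,55*m,91*m),(0,0,255)),
     (V,box(-88*m,-72*m,-28*m,28*m,55*m,91*m),(255,0,255)),(V,box(19*m-j-.004,19*m-j+.004,-45*m,45*m,57*m,91*m),(0,255,0))]
def pole_items(T,t,n=67): 
    m=1e-3
    return [(T,box(-t/2,t/2,-.04,.04,0,.045),(255,255,0)),(T,box(-t/2,t/2,-.0225,.0225,.045,.067),(0,128,255))]
def tray_items(T): return [(T,box(-.085,.085,-.065,.065,0,.04),(0,255,255))]
def rail_items(T): return [(T,box(-.085,.085,-.048,.048,0,.016),(0,255,255)),(T,box(-.08,.08,-.0175,.0175,.02,.032),(0,0,255))]
E
cat > ov1.py <<'E'
from ov import *
V=pose(0.5775,0.017,1.366)
P=V@pose(.037,0,0,.055)
it=vise_items(V,-.003)+pole_items(P,.036)
im=cv2.imread("pics/top0.png")[:,:,::-1]; overlay("top",im,(175,140,105,75),7,it,"ovt")
im=cv2.imread("pics/side0.png")[:,:,::-1]; overlay("side",im,(240,160,60,75),8,it,"ovs")
E
python3 ov1.py
```

```text
(no output)
```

View pics/ovt.png

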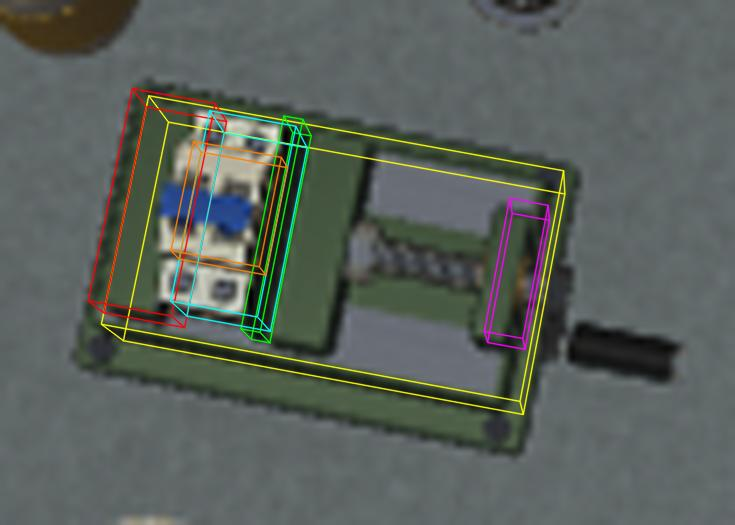

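View pics/ovs.png

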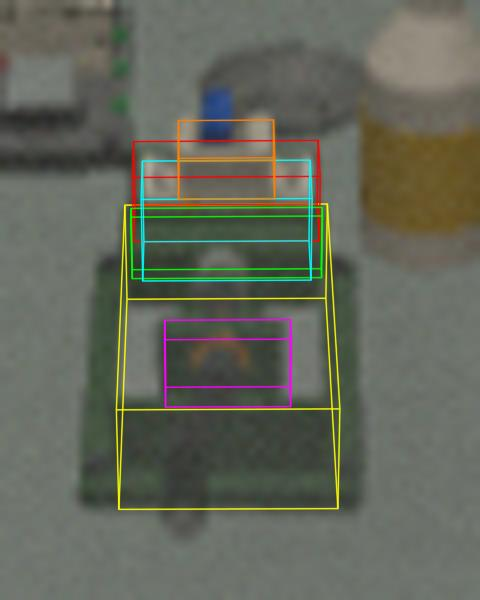

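```bash
sed -i 's/^V=.*/V=pose(0.5795,0.0215,1.366)/' ov1.py
cat >> ov1.py <<'E'
im=cv2.imread("pics/top0.png")[:,:,::-1]; im=np.clip(im.astype(float)*1.8,0,255).astype(np.uint8)
overlay("top",im,(180,145,95,65),8,[],"raw"); overlay("top",im,(180,145,95,65),8,it,"ovt")
E
python3 ov1.py
```

```text
(no output)
```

View pics/raw.png

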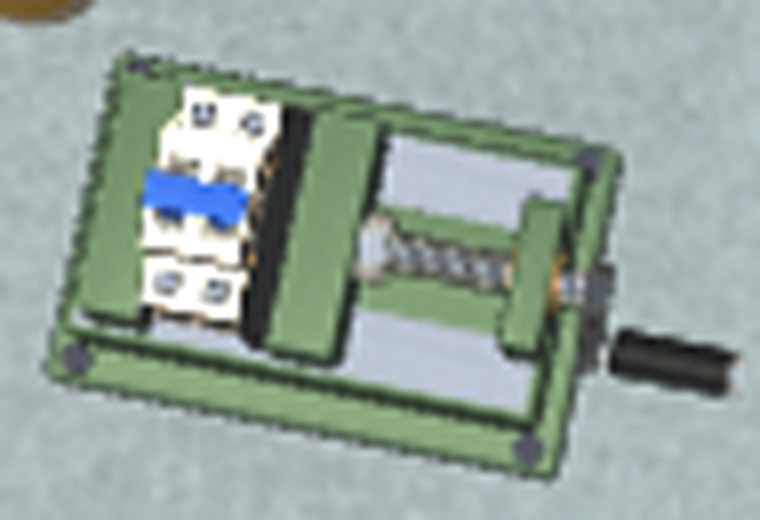

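View pics/ovt.png

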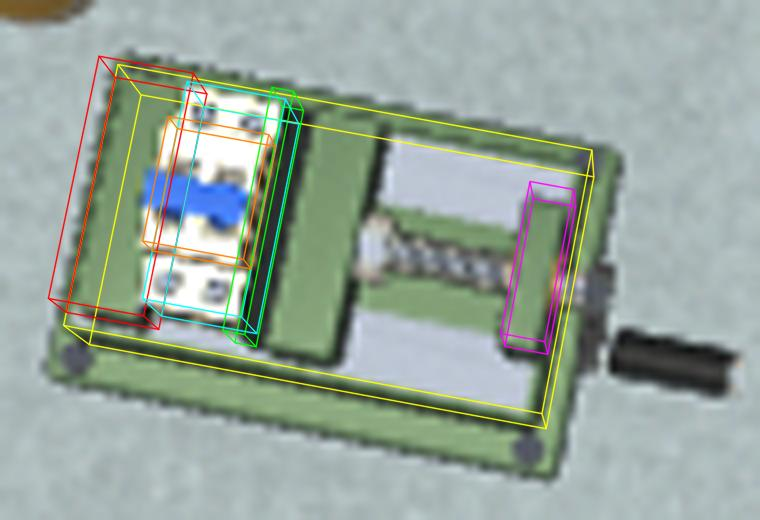

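```bash
sed -i 's/^V=.*/V=pose(0.577,0.0222,1.366)/' ov1.py
cat >> ov1.py <<'E'
im=cv2.imread("pics/side0.png")[:,:,::-1]; im=np.clip(im.astype(float)*1.8,0,255).astype(np.uint8)
import itertools
for th,c in ((-3,(255,0,0)),(-2.7,(0,0,255)),(-3.3,(0,255,0))):
    j=.008*th/2/np.pi; k=[-.1385-j,42e-3*np.sin(th),.077+.042*np.cos(th)]
    it.append((V,(np.array([[k[0]-.0225,k[1],k[2]],[k[0]+.0225,k[1],k[2]]]),[(0,1)]),c))
overlay("side",im,(245,175,50,60),10,it,"ovs")
im=cv2.imread("pics/top0.png")[:,:,::-1]; im=np.clip(im.astype(float)*1.8,0,255).astype(np.uint8)
overlay("top",im,(180,145,95,65),8,it,"ovt")
E
python3 ov1.py
```

```text
(no output)
```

View pics/ovs.png

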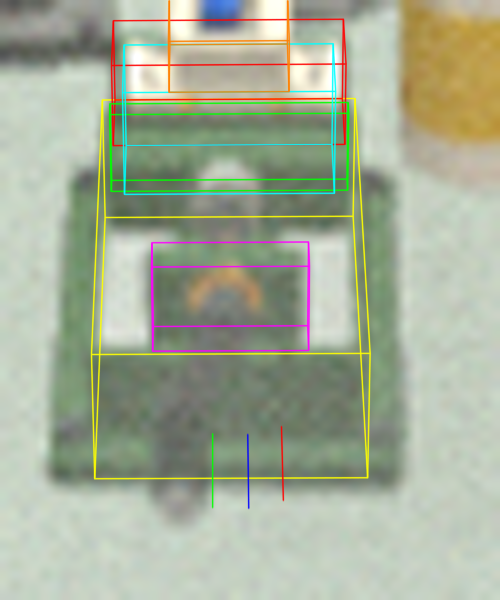

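View pics/ovt.png

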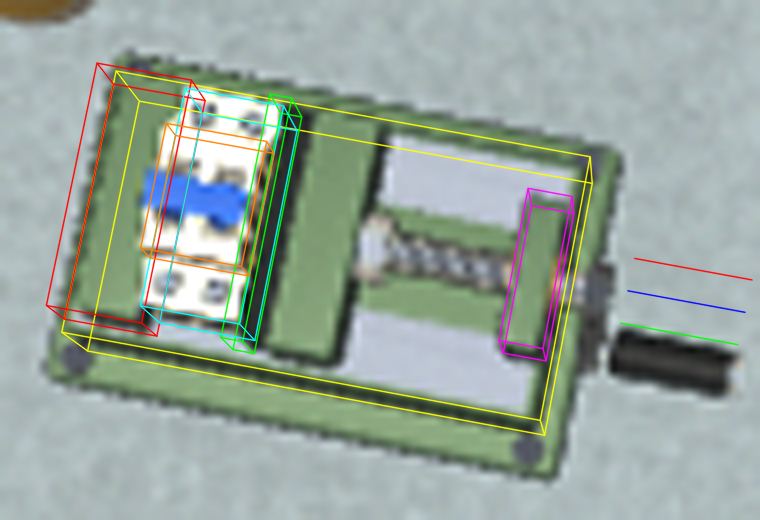

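```bash
cat >> h.py <<'E'
import json
from scipy.spatial.transform import Rotation as Ro
VX,VY,VYAW=0.577,0.0222,1.366
V=pose(VX,VY,VYAW)
def Rt(yaw_x):  # tool down with tool x at angle yaw_x
    c,s=np.cos(yaw_x),np.sin(yaw_x); return np.array([[c,s,0],[s,-c,0],[0,0,-1.]])
def plan(pos,yaw_x,grip,step=.024,deg=3.9,p=None,R=None,pr=True):
    s=read_state(); p=s['ee_pos'].copy() if p is None else p; R=s['eef_rot'].copy() if R is None else R
    G=Rt(yaw_x); pos=np.array(pos); rows=[]
    rv=Ro.from_matrix(R.T@G).as_rotvec()
    n=max(int(np.ceil(np.linalg.norm(pos-p)/step-1e-6)),int(np.ceil(np.degrees(np.linalg.norm(rv))/deg-1e-6)),1)
    d=(pos-p)/n
    for i in range(n):
        t=R.T@d/.025; r=np.degrees(rv/n)/4
        rows.append([[round(float(v),2) for v in r],[round(float(v),2) for v in t],grip])
        R=R@Ro.from_rotvec(rv/n).as_matrix()
    if pr:
        for i in range(0,n,8): print(json.dumps(rows[i:i+8]))
    return rows
def knob(th,dx=-.006,dz=.060):
    j=.008*th/2/np.pi
    return tf(V,[-.1385-j+dx,.042*np.sin(th),.077+.042*np.cos(th)+dz])[0]
def where():
    s=read_state(); q=(s['ee_pos']-V[:3,3])@V[:3,:3]
    rv=Ro.from_matrix(s['eef_rot'].T@Rt(VYAW)).as_rotvec(True)
    print("t",round(s['clock'],2),"ee",s['ee_pos'].round(4),"vise",q.round(4),"rotErrDeg",rv.round(2),"F",s['wrist_force'].round(1),"op",round(s['opening'],4)); return s,q
E
python3 - <<'E'
from h import *
where()
k=knob(-3.6); print(k)
plan([k[0],k[1],.303],VYAW,1)
E
```

```text
t 0.1 ee [0.1922 0.647  0.3032] vise [0.5334 0.5038 0.3032] rotErrDeg [-5.000e-02  4.000e-02  8.519e+01] F [-0.6 -0.4 -0.2] op 0.0851
[ 0.53034807 -0.11101266  0.09933615]
[[[-0.0, 0.0, 0.61], [-0.62, -0.72, 0.0], 1], [[-0.0, 0.0, 0.61], [-0.65, -0.69, 0.0], 1], [[-0.0, 0.0, 0.61], [-0.68, -0.67, 0.0], 1], [[-0.0, 0.0, 0.61], [-0.7, -0.64, 0.0], 1], [[-0.0, 0.0, 0.61], [-0.73, -0.61, 0.0], 1], [[-0.0, 0.0, 0.61], [-0.76, -0.57, 0.0], 1], [[-0.0, 0.0, 0.61], [-0.78, -0.54, 0.0], 1], [[-0.0, 0.0, 0.61], [-0.8, -0.51, 0.0], 1]]
[[[-0.0, 0.0, 0.61], [-0.82, -0.47, 0.0], 1], [[-0.0, 0.0, 0.61], [-0.84, -0.44, 0.0], 1], [[-0.0, 0.0, 0.61], [-0.86, -0.4, 0.0], 1], [[-0.0, 0.0, 0.61], [-0.88, -0.37, 0.0], 1], [[-0.0, 0.0, 0.61], [-0.89, -0.33, 0.0], 1], [[-0.0, 0.0, 0.61], [-0.9, -0.29, 0.0], 1], [[-0.0, 0.0, 0.61], [-0.91, -0.25, 0.0], 1], [[-0.0, 0.0, 0.61], [-0.92, -0.21, 0.0], 1]]
[[[-0.0, 0.0, 0.61], [-0.93, -0.17, 0.0], 1], [[-0.0, 0.0, 0.61], [-0.94, -0.13, 0.0], 1], [[-0.0, 0.0, 0.61], [-0.94, -0.09, 0.0], 1], [[-0.0, 0.0, 0.61], [-0.95, -0.05, 0.0], 1], [[-0.0, 0.0, 0.61], [-0.95, -0.01, 0.0], 1], [[-0.0, 0.0, 0.61], [-0.95, 0.03, 0.0], 1], [[-0.0, 0.0, 0.61], [-0.95, 0.07, 0.0], 1], [[-0.0, 0.0, 0.61], [-0.94, 0.11, 0.0], 1]]
[[[-0.0, 0.0, 0.61], [-0.94, 0.15, 0.0], 1], [[-0.0, 0.0, 0.61], [-0.93, 0.19, 0.0], 1], [[-0.0, 0.0, 0.61], [-0.92, 0.23, 0.0], 1], [[-0.0, 0.0, 0.61], [-0.91, 0.27, 0.0], 1], [[-0.0, 0.0, 0.61], [-0.9, 0.3, 0.0], 1], [[-0.0, 0.0, 0.61], [-0.88, 0.34, 0.0], 1], [[-0.0, 0.0, 0.61], [-0.87, 0.38, 0.0], 1], [[-0.0, 0.0, 0.61], [-0.85, 0.42, 0.0], 1]]
[[[-0.0, 0.0, 0.61], [-0.83, 0.45, 0.0], 1], [[-0.0, 0.0, 0.61], [-0.81, 0.49, 0.0], 1], [[-0.0, 0.0, 0.61], [-0.79, 0.52, 0.0], 1]]
```

Call:
{"fn": "arm_command", "kwargs": {
  "increments": [
    [[0,0,0.6],[-0.62,-0.72,0],1],
    [[0,0,0.6],[-0.65,-0.69,0],1],
    [[0,0,0.6],[-0.68,-0.67,0],1],
    [[0,0,0.6],[-0.7,-0.64,0],1],
    [[0,0,0.6],[-0.73,-0.6,0],1],
    [[0,0,0.6],[-0.76,-0.57,0],1],
    [[0,0,0.6],[-0.78,-0.54,0],1],
    [[0,0,0.6],[-0.8,-0.5,0],1]
  ]
}}

```text
clock: 0.9
ee_pos: [0.2704, 0.4686, 0.2993]
eef_rot: [[-0.806, 0.592, -0.003], [0.592, 0.806, -0.007], [-0.001, -0.007, -1.0]]
wrist_force: [0.1, -0.4, 0.0]
opening: 0.0853
```

Call:
{"fn": "arm_command", "kwargs": {
  "increments": [
    [[0,0,0.6],[-0.82,-0.47,0],1],
    [[0,0,0.6],[-0.84,-0.44,0],1],
    [[0,0,0.6],[-0.86,-0.4,0],1],
    [[0,0,0.6],[-0.88,-0.37,0],1],
    [[0,0,0.6],[-0.89,-0.33,0],1],
    [[0,0,0.6],[-0.9,-0.29,0],1],
    [[0,0,0.6],[-0.91,-0.25,0],1],
    [[0,0,0.6],[-0.92,-0.2,0],1]
  ]
}}

```text
clock: 1.7
ee_pos: [0.3477, 0.287, 0.298]
eef_rot: [[-0.556, 0.831, -0.005], [0.831, 0.556, -0.009], [-0.005, -0.009, -1.0]]
wrist_force: [1.1, 0.9, 0.5]
opening: 0.0855
```

Run:
```python
from h import *
where()
k=knob(-3.6)
plan([k[0],k[1],.25],VYAW,1)
```

```text
t 1.7 ee [0.3477 0.287  0.298 ] vise [0.2127 0.2783 0.298 ] rotErrDeg [-0.4   0.46 45.48] F [1.1 0.9 0.5] op 0.0855
[[[-0.01, 0.01, 0.6], [-0.91, -0.14, 0.11], 1], [[-0.01, 0.01, 0.6], [-0.92, -0.11, 0.11], 1], [[-0.01, 0.01, 0.6], [-0.92, -0.07, 0.11], 1], [[-0.01, 0.01, 0.6], [-0.92, -0.03, 0.11], 1], [[-0.01, 0.01, 0.6], [-0.92, 0.01, 0.1], 1], [[-0.01, 0.01, 0.6], [-0.92, 0.05, 0.1], 1], [[-0.01, 0.01, 0.6], [-0.92, 0.09, 0.1], 1], [[-0.01, 0.01, 0.6], [-0.91, 0.12, 0.1], 1]]
[[[-0.01, 0.01, 0.6], [-0.91, 0.16, 0.1], 1], [[-0.01, 0.01, 0.6], [-0.9, 0.2, 0.1], 1], [[-0.01, 0.01, 0.6], [-0.89, 0.24, 0.1], 1], [[-0.01, 0.01, 0.6], [-0.88, 0.27, 0.1], 1], [[-0.01, 0.01, 0.6], [-0.87, 0.31, 0.1], 1], [[-0.01, 0.01, 0.6], [-0.85, 0.35, 0.1], 1], [[-0.01, 0.01, 0.6], [-0.84, 0.38, 0.1], 1], [[-0.01, 0.01, 0.6], [-0.82, 0.42, 0.1], 1]]
[[[-0.01, 0.01, 0.6], [-0.8, 0.45, 0.1], 1], [[-0.01, 0.01, 0.6], [-0.79, 0.48, 0.1], 1], [[-0.01, 0.01, 0.6], [-0.76, 0.52, 0.1], 1]]
```

Tracks well. Continue.

Call:
{"fn": "arm_command", "kwargs": {
  "increments": [
    [[0,0,0.6],[-0.91,-0.14,0.1],1],
    [[0,0,0.6],[-0.92,-0.11,0.1],1],
    [[0,0,0.6],[-0.92,-0.07,0.1],1],
    [[0,0,0.6],[-0.92,-0.03,0.1],1],
    [[0,0,0.6],[-0.92,0.01,0.1],1],
    [[0,0,0.6],[-0.92,0.05,0.1],1],
    [[0,0,0.6],[-0.92,0.09,0.1],1],
    [[0,0,0.6],[-0.91,0.12,0.1],1]
  ]
}}

```text
clock: 2.5
ee_pos: [0.4251, 0.1111, 0.2772]
eef_rot: [[-0.238, 0.971, -0.006], [0.971, 0.238, -0.009], [-0.008, -0.008, -1.0]]
wrist_force: [-0.7, 0.2, -0.6]
opening: 0.0854
```

Call:
{"fn": "arm_command", "kwargs": {
  "increments": [
    [[0,0,0.6],[-0.91,0.16,0.1],1],
    [[0,0,0.6],[-0.9,0.2,0.1],1],
    [[0,0,0.6],[-0.89,0.24,0.1],1],
    [[0,0,0.6],[-0.88,0.27,0.1],1],
    [[0,0,0.6],[-0.87,0.31,0.1],1],
    [[0,0,0.6],[-0.85,0.35,0.1],1],
    [[0,0,0.6],[-0.84,0.38,0.1],1],
    [[0,0,0.6],[-0.82,0.42,0.1],1]
  ]
}}

```text
clock: 3.3
ee_pos: [0.4997, -0.0661, 0.2556]
eef_rot: [[0.11, 0.994, -0.008], [0.994, -0.11, -0.009], [-0.01, -0.007, -1.0]]
wrist_force: [-1.1, -1.2, -0.4]
opening: 0.0855
```

Run:
```python
from h import *
where()
k=knob(-3.6)
plan([k[0],k[1],.21],VYAW,1)
im=read_camera("top"); overlay("top",im,(180,145,95,65),8,[],"k1t")
im=read_camera("side"); overlay("side",np.clip(im*1.6,0,255).astype(np.uint8),(230,140,90,100),6,[],"k1s")
```

```text
t 3.3 ee [ 0.4997 -0.0661  0.2556] vise [-0.1022  0.0578  0.2556] rotErrDeg [-0.4   0.59  5.41] F [-1.1 -1.2 -0.4] op 0.0855
[[[-0.03, 0.05, 0.45], [-0.54, 0.48, 0.61], 1], [[-0.03, 0.05, 0.45], [-0.53, 0.49, 0.61], 1], [[-0.03, 0.05, 0.45], [-0.52, 0.51, 0.61], 1]]
```

View pics/k1s.png

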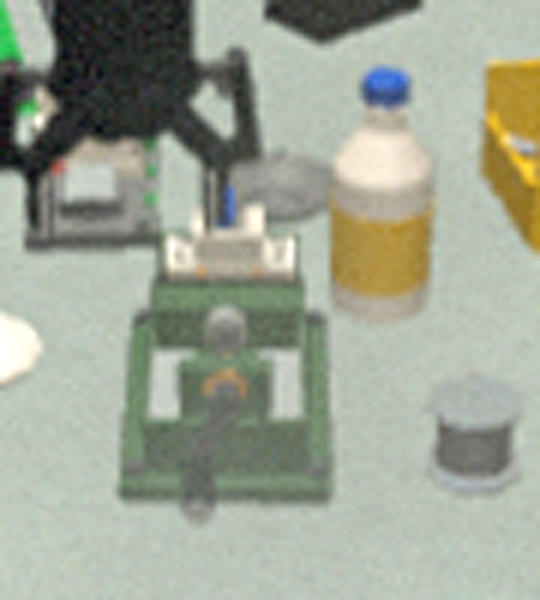

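Call:
{"fn": "arm_command", "kwargs": {
  "increments": [
    [[0,0.05,0.45],[-0.54,0.48,0.61],1],
    [[0,0.05,0.45],[-0.53,0.49,0.61],1],
    [[0,0.05,0.45],[-0.52,0.51,0.61],1],
    [[0,0,0],[0,0,0],1]
  ]
}}

```text
clock: 3.8
ee_pos: [0.5308, -0.1124, 0.2077]
eef_rot: [[0.206, 0.978, -0.008], [0.978, -0.206, 0.002], [0.001, -0.008, -1.0]]
wrist_force: [1.0, 0.1, 0.2]
opening: 0.0857
```

Run:
```python
from h import *
where()
k=knob(-3.6)
plan(k,VYAW,1)
```

```text
t 3.8 ee [ 0.5308 -0.1124  0.2077] vise [-0.1411  0.0178  0.2077] rotErrDeg [-0.46 -0.03 -0.18] F [1.  0.1 0.2] op 0.0857
[[[-0.02, -0.0, -0.01], [0.01, 0.0, 0.87], 1], [[-0.02, -0.0, -0.01], [0.01, -0.0, 0.87], 1], [[-0.02, -0.0, -0.01], [0.01, -0.0, 0.87], 1], [[-0.02, -0.0, -0.01], [0.01, -0.0, 0.87], 1], [[-0.02, -0.0, -0.01], [0.01, -0.0, 0.87], 1]]
```

Call:
{"fn": "arm_command", "kwargs": {
  "increments": [
    [[-0.02,0,0],[0,0,0.87],1],
    [[-0.02,0,0],[0,0,0.87],1],
    [[-0.02,0,0],[0,0,0.87],1],
    [[-0.02,0,0],[0,0,0.87],1],
    [[0,0,0],[0,0,0.8],1],
    [[0,0,0],[0,0,0],1]
  ]
}}

```text
clock: 4.4
ee_pos: [0.5294, -0.1082, 0.1006]
eef_rot: [[0.199, 0.98, -0.0], [0.98, -0.199, 0.001], [0.001, -0.001, -1.0]]
wrist_force: [-0.9, 0.5, -0.3]
opening: 0.0856
```

Run:
```python
from h import *
where()
im=read_camera("top"); overlay("top",np.clip(im*1.6,0,255).astype(np.uint8),(190,130,110,90),6,[],"k2t")
im=read_camera("side"); overlay("side",np.clip(im*1.6,0,255).astype(np.uint8),(230,140,90,100),6,[],"k2s")
```

```text
t 4.4 ee [ 0.5294 -0.1082  0.1006] vise [-0.1373  0.0201  0.1006] rotErrDeg [-0.03 -0.07  0.23] F [-0.9  0.5 -0.3] op 0.0856
```

View pics/k2s.png

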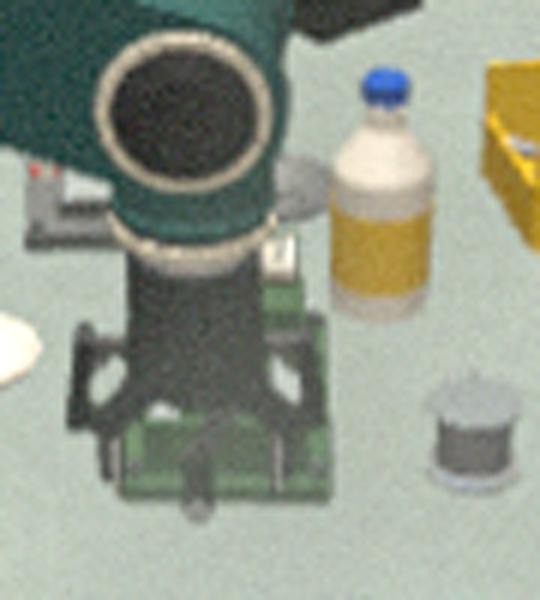

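View pics/k2t.png

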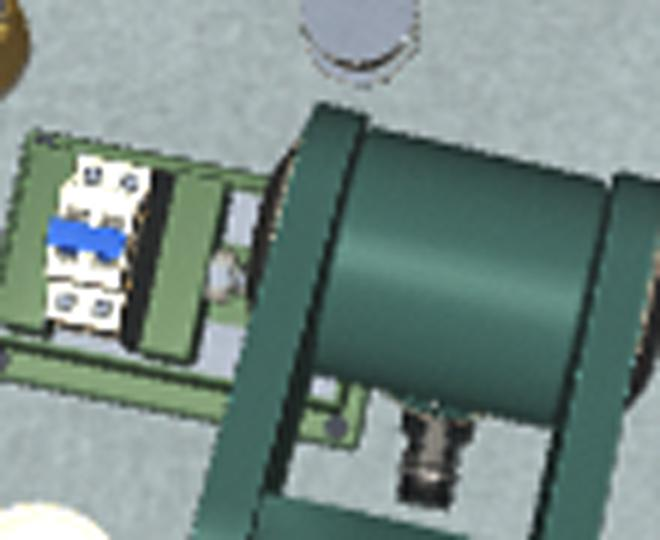

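Call:
{"fn": "arm_command", "kwargs": {
  "increments": [
    [[0,0,0],[-0.1,0,0],0],
    [[0,0,0],[0,0,0],-1],
    [[0,0,0],[0,0,0],-1],
    [[0,0,0],[0,0,0],-1],
    [[0,0,0],[0,0,0],-1],
    [[0,0,0],[0,0,0],-1]
  ]
}}

```text
clock: 5.1
ee_pos: [0.5315, -0.1114, 0.1084]
eef_rot: [[0.199, 0.98, 0.009], [0.98, -0.199, -0.001], [0.001, 0.009, -1.0]]
wrist_force: [-0.8, 0.4, -0.6]
opening: 0.0153
```

Run:
```python
from h import *
where()
```

```text
t 5.1 ee [ 0.5315 -0.1114  0.1084] vise [-0.1401  0.0173  0.1084] rotErrDeg [ 0.52 -0.04  0.25] F [-0.8  0.4 -0.6] op 0.0153
```

Call:
{"fn": "arm_command", "kwargs": {
  "increments": [
    [[0,0,0],[0,0,0],0],
    [[0,0,0],[0,0,0],0],
    [[0,0,0],[0,0.06,0.3],0],
    [[-0.12,0,0],[0,0,0.3],0],
    [[0,0,0],[0,0,0],0]
  ]
}}

```text
clock: 5.6
ee_pos: [0.5332, -0.1117, 0.0918]
eef_rot: [[0.199, 0.98, 0.018], [0.98, -0.199, -0.003], [0.001, 0.018, -1.0]]
wrist_force: [-0.6, -0.1, -0.8]
opening: 0.0426
```

Run:
```python
from h import *
where()
im=read_camera("top"); overlay("top",np.clip(im*1.6,0,255).astype(np.uint8),(190,130,110,90),6,[],"k2t")
im=read_camera("side"); overlay("side",np.clip(im*1.6,0,255).astype(np.uint8),(235,180,60,60),10,[],"k2s")
```

```text
t 5.6 ee [ 0.5332 -0.1117  0.0918] vise [-0.14    0.0157  0.0918] rotErrDeg [ 1.02 -0.05  0.26] F [-0.6 -0.1 -0.8] op 0.0426
```

View pics/k2s.png

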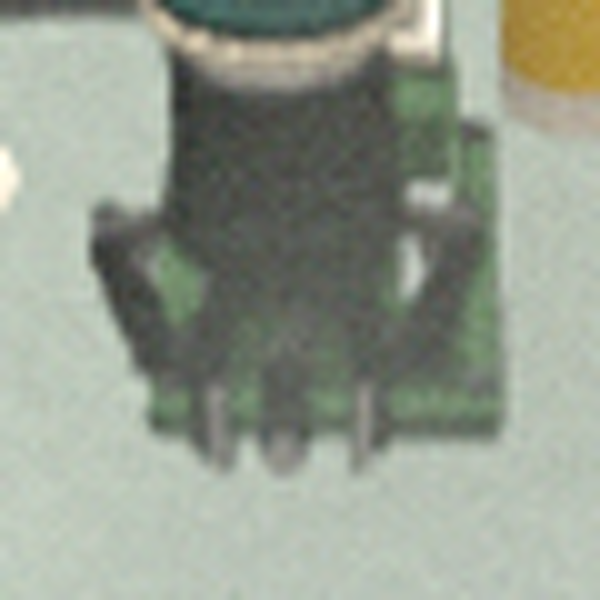

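Call:
{"fn": "arm_command", "kwargs": {
  "increments": [
    [[0.25,0,0],[0,0,0],-1],
    [[0,0,0],[0,0,0],-1],
    [[0,0,0],[0,0,0],-1],
    [[0,0,0],[0,0,0],-1],
    [[0,0,0],[0,0,0],-1]
  ]
}}

```text
clock: 6.2
ee_pos: [0.5336, -0.1119, 0.0932]
eef_rot: [[0.199, 0.98, -0.001], [0.98, -0.199, 0.001], [0.001, -0.001, -1.0]]
wrist_force: [-0.8, 0.5, -0.5]
opening: 0.0156
```

Run:
```python
from h import *
where()
```

```text
t 6.2 ee [ 0.5336 -0.1119  0.0932] vise [-0.1401  0.0152  0.0932] rotErrDeg [-0.04 -0.04  0.24] F [-0.8  0.5 -0.5] op 0.0156
```

```bash
cat > turn.py <<'E'
from h import *
import sys
# usage: turn.py prev_th_estimate step_deg n
prev=float(sys.argv[1]); st=np.radians(float(sys.argv[2])); n=int(sys.argv[3]); dz=float(sys.argv[4]) if len(sys.argv)>4 else .0553
s,q=where()
y=q[1]; z=q[2]-dz-.077
th=np.arctan2(y,z); th+=2*np.pi*round((prev-th)/2/np.pi)
print("th",round(th,3),"rad",round(np.hypot(y,z)*1000,1),"dx",round((q[0]-(-.1385-.008*th/2/np.pi))*1000,1))
R=s['eef_rot']; rv=Ro.from_matrix(R.T@Rt(VYAW)).as_rotvec(True)/4
p=s['ee_pos']; rows=[]
for i in range(n):
    t=knob(th+st*(i+1),-.0061,dz); d=t-p; p=t
    a=Rt(VYAW).T@d/.025
    r=rv if i==0 else rv*0
    rows.append([[round(float(v),2)+0 for v in r],[round(float(v),2)+0 for v in a],-1])
print(json.dumps(rows))
E
python3 turn.py -3.51 12 8
```

```text
t 6.2 ee [ 0.5336 -0.1119  0.0932] vise [-0.1401  0.0152  0.0932] rotErrDeg [-0.04 -0.04  0.24] F [-0.8  0.5 -0.5] op 0.0156
th -3.513 rad 42.0 dx -6.0
[[[-0.01, -0.01, 0.06], [-0.01, 0.34, 0.09], -1], [[0.0, 0.0, 0.0], [-0.01, 0.35, 0.02], -1], [[0.0, 0.0, 0.0], [-0.01, 0.35, -0.05], -1], [[0.0, 0.0, 0.0], [-0.01, 0.33, -0.12], -1], [[0.0, 0.0, 0.0], [-0.01, 0.3, -0.19], -1], [[0.0, 0.0, 0.0], [-0.01, 0.25, -0.25], -1], [[0.0, 0.0, 0.0], [-0.01, 0.19, -0.29], -1], [[0.0, 0.0, 0.0], [-0.01, 0.13, -0.33], -1]]
```

Call:
{"fn": "arm_command", "kwargs": {
  "increments": [
    [[0,0,0.06],[-0.01,0.34,0.09],-1],
    [[0,0,0],[-0.01,0.35,0.02],-1],
    [[0,0,0],[-0.01,0.35,-0.05],-1],
    [[0,0,0],[-0.01,0.33,-0.12],-1]
  ]
}}

```text
clock: 6.6
ee_pos: [0.5695, -0.1209, 0.0979]
eef_rot: [[0.204, 0.979, 0.001], [0.979, -0.204, -0.001], [-0.001, 0.001, -1.0]]
wrist_force: [-23.6, 5.0, 29.4]
opening: 0.016
```

```bash
python3 turn.py -2.7 14 8
```

```text
t 6.6 ee [ 0.5695 -0.1209  0.0979] vise [-0.1416 -0.0218  0.0979] rotErrDeg [ 0.06  0.04 -0.03] F [-23.6   5.   29.4] op 0.016
th -2.577 rad 40.7 dx -6.4
[[[0.01, 0.01, -0.01], [0.0, 0.35, -0.21], -1], [[0.0, 0.0, 0.0], [-0.01, 0.24, -0.33], -1], [[0.0, 0.0, 0.0], [-0.01, 0.16, -0.38], -1], [[0.0, 0.0, 0.0], [-0.01, 0.06, -0.4], -1], [[0.0, 0.0, 0.0], [-0.01, -0.04, -0.41], -1], [[0.0, 0.0, 0.0], [-0.01, -0.14, -0.39], -1], [[0.0, 0.0, 0.0], [-0.01, -0.23, -0.34], -1], [[0.0, 0.0, 0.0], [-0.01, -0.3, -0.28], -1]]
```

Call:
{"fn": "arm_command", "kwargs": {
  "increments": [
    [[0,0,0],[0,0,0],-1],
    [[0,0,0],[0,0,0],-1]
  ]
}}

```text
clock: 6.8
ee_pos: [0.571, -0.1214, 0.1003]
eef_rot: [[0.204, 0.979, -0.0], [0.979, -0.204, -0.001], [-0.001, -0.0, -1.0]]
wrist_force: [-9.0, 1.0, 7.5]
opening: 0.0162
```

```bash
python3 turn.py -2.7 14 8
```

```text
t 6.8 ee [ 0.571  -0.1214  0.1003] vise [-0.1418 -0.0233  0.1003] rotErrDeg [-0.01  0.05 -0.03] F [-9.   1.   7.5] op 0.0162
th -2.511 rad 39.6 dx -6.5
[[[0.0, 0.01, -0.01], [0.0, 0.36, -0.2], -1], [[0.0, 0.0, 0.0], [-0.01, 0.22, -0.34], -1], [[0.0, 0.0, 0.0], [-0.01, 0.13, -0.39], -1], [[0.0, 0.0, 0.0], [-0.01, 0.03, -0.41], -1], [[0.0, 0.0, 0.0], [-0.01, -0.06, -0.4], -1], [[0.0, 0.0, 0.0], [-0.01, -0.16, -0.38], -1], [[0.0, 0.0, 0.0], [-0.01, -0.25, -0.33], -1], [[0.0, 0.0, 0.0], [-0.01, -0.32, -0.26], -1]]
```

```bash
cat > turn.py <<'E'
from h import *
import sys
prev=float(sys.argv[1]); st=np.radians(float(sys.argv[2])); n=int(sys.argv[3]); cy,cz,cx=map(float,open("centre.txt").read().split())
s,q=where()
y=q[1]-cy; z=q[2]-cz
th=np.arctan2(y,z); th+=2*np.pi*round((prev-th)/2/np.pi)
er=np.array([np.sin(th),np.cos(th)]); et=np.array([np.cos(th),-np.sin(th)])
Fv=s['wrist_force']@V[:3,:3]; 
print("th",round(th,3),"rad",round(np.hypot(y,z)*1000,1),"dx",round((q[0]-(-.1385-.008*th/2/np.pi))*1000,1),"Frad",round(Fv[1:]@er,1),"Ftan",round(Fv[1:]@et,1),"Fx",round(Fv[0],1))
R=s['eef_rot']; rv=Ro.from_matrix(R.T@Rt(VYAW)).as_rotvec(True)/4
p=q; rows=[]; r0=np.hypot(y,z)
for i in range(n):
    a=th+st*(i+1); r=.042
    t=np.array([-.1385-.008*a/2/np.pi+cx,cy+r*np.sin(a),cz+r*np.cos(a)]); d=t-p; p=t
    a=np.array([d[0],-d[1],-d[2]])/.025
    rows.append([[round(float(v),2)+0 for v in (rv if i==0 else rv*0)],[round(float(v),2)+0 for v in a],-1])
print(json.dumps(rows))
E
echo ".0027 .1333 -.0064" > centre.txt
python3 turn.py -2.5 12 8
```

```text
t 6.8 ee [ 0.571  -0.1214  0.1003] vise [-0.1418 -0.0233  0.1003] rotErrDeg [-0.01  0.05 -0.03] F [-9.   1.   7.5] op 0.0162
th -2.473 rad 42.0 dx -6.4 Frad -11.5 Ftan -2.4 Fx -0.8
[[[0.0, 0.01, -0.01], [-0.01, 0.25, -0.25], -1], [[0.0, 0.0, 0.0], [-0.01, 0.19, -0.29], -1], [[0.0, 0.0, 0.0], [-0.01, 0.13, -0.33], -1], [[0.0, 0.0, 0.0], [-0.01, 0.06, -0.35], -1], [[0.0, 0.0, 0.0], [-0.01, -0.01, -0.35], -1], [[0.0, 0.0, 0.0], [-0.01, -0.09, -0.34], -1], [[0.0, 0.0, 0.0], [-0.01, -0.16, -0.31], -1], [[0.0, 0.0, 0.0], [-0.01, -0.22, -0.28], -1]]
```

Call:
{"fn": "arm_command", "kwargs": {
  "increments": [
    [[0,0,0],[-0.01,0.24,-0.26],-1],
    [[0,0,0],[-0.01,0.18,-0.3],-1],
    [[0,0,0],[-0.01,0.12,-0.33],-1],
    [[0,0,0],[-0.01,0.05,-0.35],-1],
    [[0,0,0],[0,0,0],-1]
  ]
}}

```text
clock: 7.3
ee_pos: [0.5863, -0.1259, 0.1316]
eef_rot: [[0.204, 0.979, -0.005], [0.979, -0.204, -0.0], [-0.001, -0.005, -1.0]]
wrist_force: [-6.7, 0.3, 1.9]
opening: 0.0161
```

```bash
python3 turn.py -1.6 12 8
```

```text
t 7.3 ee [ 0.5863 -0.1259  0.1316] vise [-0.1431 -0.0392  0.1316] rotErrDeg [-0.29  0.07 -0.05] F [-6.7  0.3  1.9] op 0.0161
th -1.611 rad 42.0 dx -6.6 Frad -6.7 Ftan 1.6 Fx -1.0
[[[-0.07, 0.02, -0.01], [0.0, -0.02, -0.35], -1], [[0.0, 0.0, 0.0], [-0.01, -0.1, -0.34], -1], [[0.0, 0.0, 0.0], [-0.01, -0.16, -0.31], -1], [[0.0, 0.0, 0.0], [-0.01, -0.22, -0.27], -1], [[0.0, 0.0, 0.0], [-0.01, -0.28, -0.22], -1], [[0.0, 0.0, 0.0], [-0.01, -0.31, -0.16], -1], [[0.0, 0.0, 0.0], [-0.01, -0.34, -0.09], -1], [[0.0, 0.0, 0.0], [-0.01, -0.35, -0.01], -1]]
```

Works well; go on.

Call:
{"fn": "arm_command", "kwargs": {
  "increments": [
    [[-0.07,0,0],[0,-0.02,-0.35],-1],
    [[0,0,0],[-0.01,-0.1,-0.34],-1],
    [[0,0,0],[-0.01,-0.16,-0.31],-1],
    [[0,0,0],[-0.01,-0.22,-0.27],-1],
    [[0,0,0],[-0.01,-0.28,-0.22],-1],
    [[0,0,0],[0,0,0],-1]
  ]
}}

```text
clock: 7.9
ee_pos: [0.5641, -0.1223, 0.1708]
eef_rot: [[0.204, 0.979, -0.004], [0.979, -0.204, -0.001], [-0.001, -0.004, -1.0]]
wrist_force: [-3.0, -2.1, -6.1]
opening: 0.0161
```

```bash
python3 turn.py -.6 14 8
```

```text
t 7.9 ee [ 0.5641 -0.1223  0.1708] vise [-0.1441 -0.0167  0.1708] rotErrDeg [-0.21  0.07 -0.06] F [-3.  -2.1 -6.1] op 0.0161
th -0.478 rad 42.2 dx -6.2 Frad -6.6 Ftan -0.6 Fx -2.7
[[[-0.05, 0.02, -0.01], [-0.02, -0.39, -0.13], -1], [[0.0, 0.0, 0.0], [-0.01, -0.41, -0.05], -1], [[0.0, 0.0, 0.0], [-0.01, -0.41, 0.05], -1], [[0.0, 0.0, 0.0], [-0.01, -0.38, 0.15], -1], [[0.0, 0.0, 0.0], [-0.01, -0.33, 0.24], -1], [[0.0, 0.0, 0.0], [-0.01, -0.27, 0.31], -1], [[0.0, 0.0, 0.0], [-0.01, -0.18, 0.37], -1], [[0.0, 0.0, 0.0], [-0.01, -0.09, 0.4], -1]]
```

Call:
{"fn": "arm_command", "kwargs": {
  "increments": [
    [[-0.05,0,0],[-0.02,-0.39,-0.12],-1],
    [[0,0,0],[-0.01,-0.41,-0.04],-1],
    [[0,0,0],[-0.01,-0.41,0.06],-1],
    [[0,0,0],[-0.01,-0.38,0.16],-1],
    [[0,0,0],[-0.01,-0.33,0.25],-1],
    [[0,0,0],[-0.01,-0.27,0.31],-1],
    [[0,0,0],[0,0,0],-1]
  ]
}}

```text
clock: 8.6
ee_pos: [0.5078, -0.1117, 0.1563]
eef_rot: [[0.205, 0.979, 0.018], [0.979, -0.205, -0.003], [0.0, 0.018, -1.0]]
wrist_force: [14.3, -2.4, -12.1]
opening: 0.0156
```

```bash
python3 turn.py 1 15 8
```

```text
t 8.6 ee [ 0.5078 -0.1117  0.1563] vise [-0.1452  0.0405  0.1563] rotErrDeg [ 1.03 -0.01 -0.08] F [ 14.3  -2.4 -12.1] op 0.0156
th 1.025 rad 44.3 dx -5.4 Frad -18.7 Ftan 2.8 Fx 0.5
[[[0.26, 0.0, -0.02], [-0.05, -0.1, 0.45], -1], [[0.0, 0.0, 0.0], [-0.01, -0.07, 0.43], -1], [[0.0, 0.0, 0.0], [-0.01, 0.05, 0.44], -1], [[0.0, 0.0, 0.0], [-0.01, 0.16, 0.41], -1], [[0.0, 0.0, 0.0], [-0.01, 0.26, 0.35], -1], [[0.0, 0.0, 0.0], [-0.01, 0.34, 0.27], -1], [[0.0, 0.0, 0.0], [-0.01, 0.4, 0.18], -1], [[0.0, 0.0, 0.0], [-0.01, 0.43, 0.07], -1]]
```

```bash
python3 - <<'E'
import numpy as np
from scipy.optimize import least_squares
P=np.array([[.0152,.0932],[-.0233,.1003],[-.0392,.1316],[-.0167,.1708],[.0405,.1563]])
f=lambda c:np.hypot(P[:,0]-c[0],P[:,1]-c[1])-.042
r=least_squares(f,[.002,.133]); print(r.x,r.fun*1e3)
E
echo ".0035 .1327 -.0060" > centre.txt
python3 turn.py 1 14 8
```

```text
[0.00342132 0.13374301] [0.21934444 0.80728862 0.67516199 0.16738027 1.40099338]
t 8.6 ee [ 0.5078 -0.1117  0.1563] vise [-0.1452  0.0405  0.1563] rotErrDeg [ 1.03 -0.01 -0.08] F [ 14.3  -2.4 -12.1] op 0.0156
th 1.004 rad 43.9 dx -5.4 Frad -18.8 Ftan 2.4 Fx 0.5
[[[0.26, 0.0, -0.02], [-0.03, -0.11, 0.41], -1], [[0.0, 0.0, 0.0], [-0.01, -0.08, 0.4], -1], [[0.0, 0.0, 0.0], [-0.01, 0.02, 0.41], -1], [[0.0, 0.0, 0.0], [-0.01, 0.12, 0.39], -1], [[0.0, 0.0, 0.0], [-0.01, 0.21, 0.35], -1], [[0.0, 0.0, 0.0], [-0.01, 0.29, 0.29], -1], [[0.0, 0.0, 0.0], [-0.01, 0.35, 0.21], -1], [[0.0, 0.0, 0.0], [-0.01, 0.39, 0.12], -1]]
```

Call:
{"fn": "arm_command", "kwargs": {
  "increments": [
    [[0.26,0,0],[-0.02,-0.1,0.41],-1],
    [[0,0,0],[-0.01,-0.06,0.4],-1],
    [[0,0,0],[-0.01,0.04,0.41],-1],
    [[0,0,0],[-0.01,0.14,0.38],-1],
    [[0,0,0],[-0.01,0.23,0.34],-1],
    [[0,0,0],[0,0,0],-1]
  ]
}}

```text
clock: 9.2
ee_pos: [0.5113, -0.1142, 0.1075]
eef_rot: [[0.204, 0.979, 0.001], [0.979, -0.204, -0.001], [-0.0, 0.001, -1.0]]
wrist_force: [2.8, -0.8, -0.9]
opening: 0.0163
```

```bash
python3 turn.py 2.3 14 8
```

```text
t 9.2 ee [ 0.5113 -0.1142  0.1075] vise [-0.1469  0.0366  0.1075] rotErrDeg [ 0.08  0.01 -0.06] F [ 2.8 -0.8 -0.9] op 0.0163
th 2.221 rad 41.6 dx -5.6 Frad -1.8 Ftan 2.5 Fx -0.2
[[[0.02, 0.0, -0.02], [-0.03, 0.27, 0.3], -1], [[0.0, 0.0, 0.0], [-0.01, 0.35, 0.22], -1], [[0.0, 0.0, 0.0], [-0.01, 0.39, 0.12], -1], [[0.0, 0.0, 0.0], [-0.01, 0.41, 0.03], -1], [[0.0, 0.0, 0.0], [-0.01, 0.4, -0.07], -1], [[0.0, 0.0, 0.0], [-0.01, 0.37, -0.17], -1], [[0.0, 0.0, 0.0], [-0.01, 0.32, -0.25], -1], [[0.0, 0.0, 0.0], [-0.01, 0.25, -0.32], -1]]
```

Call:
{"fn": "arm_command", "kwargs": {
  "increments": [
    [[0,0,0],[-0.02,0.27,0.29],-1],
    [[0,0,0],[-0.01,0.35,0.21],-1],
    [[0,0,0],[-0.01,0.39,0.11],-1],
    [[0,0,0],[-0.01,0.41,0.02],-1],
    [[0,0,0],[-0.01,0.4,-0.08],-1],
    [[0,0,0],[-0.01,0.36,-0.18],-1],
    [[0,0,0],[-0.01,0.3,-0.26],-1],
    [[0,0,0],[0,0,0],-1]
  ]
}}

```text
clock: 10.0
ee_pos: [0.5762, -0.1309, 0.107]
eef_rot: [[0.204, 0.979, -0.005], [0.979, -0.204, -0.001], [-0.002, -0.004, -1.0]]
wrist_force: [-14.3, 1.9, 11.9]
opening: 0.0163
```

```bash
python3 turn.py 4 14 8
```

```text
t 10.0 ee [ 0.5762 -0.1309  0.107 ] vise [-0.1501 -0.0304  0.107 ] rotErrDeg [-0.24  0.13 -0.04] F [-14.3   1.9  11.9] op 0.0163
th 4.064 rad 42.5 dx -6.4 Frad -18.6 Ftan 0.8 Fx -1.1
[[[-0.06, 0.03, -0.01], [0.0, 0.19, -0.37], -1], [[0.0, 0.0, 0.0], [-0.01, 0.11, -0.39], -1], [[0.0, 0.0, 0.0], [-0.01, 0.02, -0.41], -1], [[0.0, 0.0, 0.0], [-0.01, -0.08, -0.4], -1], [[0.0, 0.0, 0.0], [-0.01, -0.18, -0.37], -1], [[0.0, 0.0, 0.0], [-0.01, -0.26, -0.31], -1], [[0.0, 0.0, 0.0], [-0.01, -0.33, -0.24], -1], [[0.0, 0.0, 0.0], [-0.01, -0.38, -0.15], -1]]
```

Call:
{"fn": "arm_command", "kwargs": {
  "increments": [
    [[-0.06,0,0],[0,0.16,-0.38],-1],
    [[0,0,0],[-0.01,0.08,-0.4],-1],
    [[0,0,0],[-0.01,-0.01,-0.41],-1],
    [[0,0,0],[-0.01,-0.1,-0.4],-1],
    [[0,0,0],[-0.01,-0.19,-0.36],-1],
    [[0,0,0],[-0.01,-0.27,-0.3],-1],
    [[0,0,0],[-0.01,-0.34,-0.23],-1],
    [[0,0,0],[0,0,0],-1]
  ]
}}

```text
clock: 10.8
ee_pos: [0.5604, -0.1296, 0.1716]
eef_rot: [[0.204, 0.979, -0.002], [0.979, -0.204, -0.003], [-0.003, -0.001, -1.0]]
wrist_force: [-3.8, -1.3, -3.3]
opening: 0.0156
```

```bash
python3 turn.py 5.8 14 8
```

```text
t 10.8 ee [ 0.5604 -0.1296  0.1716] vise [-0.152  -0.0146  0.1716] rotErrDeg [-0.06  0.18 -0.06] F [-3.8 -1.3 -3.3] op 0.0156
th 5.847 rad 42.9 dx -6.1 Frad -4.5 Ftan 1.7 Fx -2.1
[[[-0.01, 0.04, -0.01], [-0.01, -0.4, -0.09], -1], [[0.0, 0.0, 0.0], [-0.01, -0.41, -0.03], -1], [[0.0, 0.0, 0.0], [-0.01, -0.4, 0.07], -1], [[0.0, 0.0, 0.0], [-0.01, -0.37, 0.17], -1], [[0.0, 0.0, 0.0], [-0.01, -0.32, 0.25], -1], [[0.0, 0.0, 0.0], [-0.01, -0.25, 0.32], -1], [[0.0, 0.0, 0.0], [-0.01, -0.17, 0.37], -1], [[0.0, 0.0, 0.0], [-0.01, -0.07, 0.4], -1]]
```

Call:
{"fn": "arm_command", "kwargs": {
  "increments": [
    [[0,0.04,0],[-0.01,-0.4,-0.07],-1],
    [[0,0,0],[-0.01,-0.41,0],-1],
    [[0,0,0],[-0.01,-0.39,0.1],-1],
    [[0,0,0],[-0.01,-0.36,0.2],-1],
    [[0,0,0],[-0.01,-0.3,0.28],-1],
    [[0,0,0],[-0.01,-0.23,0.34],-1],
    [[0,0,0],[-0.01,-0.15,0.38],-1],
    [[0,0,0],[0,0,0],-1]
  ]
}}

```text
clock: 11.6
ee_pos: [0.502, -0.119, 0.1453]
eef_rot: [[0.204, 0.979, 0.009], [0.979, -0.204, -0.002], [-0.0, 0.009, -1.0]]
wrist_force: [7.1, -3.5, -6.0]
opening: 0.016
```

```bash
python3 turn.py 7.6 14 8
```

```text
t 11.6 ee [ 0.502  -0.119   0.1453] vise [-0.1535  0.0447  0.1453] rotErrDeg [ 0.53  0.01 -0.04] F [ 7.1 -3.5 -6. ] op 0.016
th 7.557 rad 43.1 dx -5.4 Frad -9.1 Ftan 3.5 Fx -2.0
[[[0.13, 0.0, -0.01], [-0.04, -0.03, 0.42], -1], [[0.0, 0.0, 0.0], [-0.01, 0.03, 0.41], -1], [[0.0, 0.0, 0.0], [-0.01, 0.13, 0.39], -1], [[0.0, 0.0, 0.0], [-0.01, 0.22, 0.35], -1], [[0.0, 0.0, 0.0], [-0.01, 0.29, 0.28], -1], [[0.0, 0.0, 0.0], [-0.01, 0.35, 0.2], -1], [[0.0, 0.0, 0.0], [-0.01, 0.39, 0.11], -1], [[0.0, 0.0, 0.0], [-0.01, 0.41, 0.01], -1]]
```

Call:
{"fn": "arm_command", "kwargs": {
  "increments": [
    [[0.13,0,0],[-0.04,-0.02,0.42],-1],
    [[0,0,0],[-0.01,0.05,0.41],-1],
    [[0,0,0],[-0.01,0.15,0.38],-1],
    [[0,0,0],[-0.01,0.23,0.34],-1],
    [[0,0,0],[0,0,0],-1],
    [[0,0,0],[0,0,0],0],
    [[0,0,0],[0,0,0],0.3],
    [[0,0,0],[0,0,0],0.3]
  ]
}}

```text
clock: 12.4
ee_pos: [0.5125, -0.1226, 0.1038]
eef_rot: [[0.204, 0.979, -0.001], [0.979, -0.204, 0.001], [0.001, -0.001, -1.0]]
wrist_force: [0.7, -0.2, -0.2]
opening: 0.0551
```

```bash
python3 turn.py 8.6 14 1
python3 - <<'E'
from h import *
im=read_camera("top"); overlay("top",np.clip(im*1.6,0,255).astype(np.uint8),(180,130,110,90),7,[],"k3t")
s,q=where()
p0=s['ee_pos'].copy(); print("up"); plan([p0[0],p0[1],.27],VYAW,0.3)
E
```

```text
t 12.4 ee [ 0.5125 -0.1226  0.1038] vise [-0.1549  0.0338  0.1038] rotErrDeg [-0.05 -0.06 -0.02] F [ 0.7 -0.2 -0.2] op 0.0551
th 8.617 rad 41.9 dx -5.4 Frad -0.4 Ftan 0.6 Fx -0.1
[[[-0.01, -0.01, -0.01], [-0.04, 0.31, 0.26], -1]]
t 12.45 ee [ 0.5125 -0.1226  0.1038] vise [-0.1549  0.0338  0.1038] rotErrDeg [-0.05 -0.06 -0.02] F [0.4 0.2 0.2] op 0.0557
up
[[[-0.0, -0.0, -0.0], [0.0, -0.0, -0.95], 0.3], [[-0.0, -0.0, -0.0], [0.0, -0.0, -0.95], 0.3], [[-0.0, -0.0, -0.0], [0.0, -0.0, -0.95], 0.3], [[-0.0, -0.0, -0.0], [0.0, -0.0, -0.95], 0.3], [[-0.0, -0.0, -0.0], [0.0, -0.0, -0.95], 0.3], [[-0.0, -0.0, -0.0], [0.0, -0.0, -0.95], 0.3], [[-0.0, -0.0, -0.0], [0.0, -0.0, -0.95], 0.3]]
```

View pics/k3t.png

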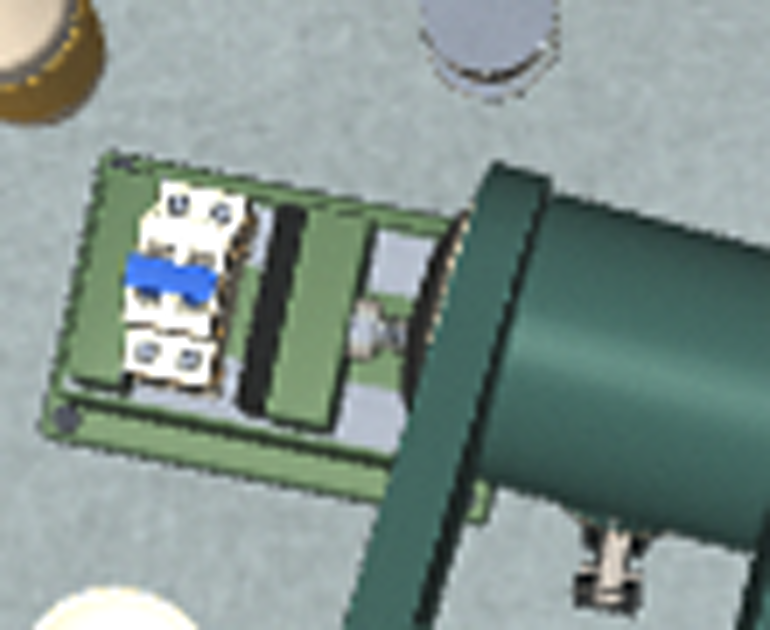

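Call:
{"fn": "arm_command", "kwargs": {
  "increments": [
    [[0,0,0],[0,0,-0.95],0.5],
    [[0,0,0],[0,0,-0.95],1],
    [[0,0,0],[0,0,-0.95],1],
    [[0,0,0],[0,0,-0.95],1],
    [[0,0,0],[0,0,-0.95],1],
    [[0,0,0],[0,0,-0.95],1]
  ]
}}

```text
clock: 13.05
ee_pos: [0.5109, -0.122, 0.2482]
eef_rot: [[0.203, 0.979, -0.006], [0.979, -0.203, 0.003], [0.002, -0.007, -1.0]]
wrist_force: [-0.8, -0.4, -1.0]
opening: 0.0852
```

```bash
sed -i 's/^VX,VY,VYAW=.*/VX,VY,VYAW=0.57455,0.0227,1.366/' h.py; echo ".0010 .1327 -.0060" > centre.txt
python3 - <<'E'
from h import *
where()
t=tf(V,[.037,0,.24])[0]; print(t)
plan(t,VYAW,1)
E
```

```text
t 13.05 ee [ 0.5109 -0.122   0.2482] vise [-0.1546  0.0329  0.2482] rotErrDeg [-0.39 -0.11 -0.01] F [-0.8 -0.4 -1. ] op 0.0852
[0.58207461 0.05892679 0.24      ]
[[[-0.01, -0.0, -0.0], [0.85, 0.15, 0.04], 1], [[-0.01, -0.0, -0.0], [0.85, 0.15, 0.04], 1], [[-0.01, -0.0, -0.0], [0.85, 0.15, 0.04], 1], [[-0.01, -0.0, -0.0], [0.85, 0.15, 0.04], 1], [[-0.01, -0.0, -0.0], [0.85, 0.15, 0.04], 1], [[-0.01, -0.0, -0.0], [0.85, 0.15, 0.04], 1], [[-0.01, -0.0, -0.0], [0.85, 0.15, 0.04], 1], [[-0.01, -0.0, -0.0], [0.85, 0.15, 0.04], 1]]
[[[-0.01, -0.0, -0.0], [0.85, 0.15, 0.04], 1]]
```

Call:
{"fn": "arm_command", "kwargs": {
  "increments": [
    [[-0.01,0,0],[0.97,0.17,0.04],1],
    [[-0.01,0,0],[0.97,0.17,0.04],1],
    [[-0.01,0,0],[0.97,0.17,0.04],1],
    [[-0.01,0,0],[0.97,0.17,0.04],1],
    [[-0.01,0,0],[0.97,0.17,0.04],1],
    [[-0.01,0,0],[0.97,0.17,0.04],1],
    [[-0.01,0,0],[0.97,0.17,0.04],1],
    [[-0.01,0,0],[0.8,0.14,0.04],1]
  ]
}}

```text
clock: 13.85
ee_pos: [0.5845, 0.062, 0.247]
eef_rot: [[0.207, 0.978, 0.009], [0.978, -0.207, 0.0], [0.002, 0.008, -1.0]]
wrist_force: [-0.7, 0.4, -0.1]
opening: 0.0855
```

Run:
```python
from h import *
where()
t=tf(V,[.037,0,.175])[0]; print(t)
plan(t,VYAW,1)
im=read_camera("side"); overlay("side",np.clip(im*1.6,0,255).astype(np.uint8),(230,100,100,120),6,[],"k4s")
```

```text
t 13.85 ee [0.5845 0.062  0.247 ] vise [ 0.0405 -0.0018  0.247 ] rotErrDeg [ 0.48 -0.13 -0.2 ] F [-0.7  0.4 -0.1] op 0.0855
[0.58207461 0.05892679 0.175     ]
[[[0.03, -0.01, -0.01], [-0.04, -0.02, 0.72], 1], [[0.03, -0.01, -0.01], [-0.04, -0.02, 0.72], 1], [[0.03, -0.01, -0.01], [-0.04, -0.02, 0.72], 1], [[0.03, -0.01, -0.01], [-0.04, -0.02, 0.72], 1]]
```

View pics/k4s.png

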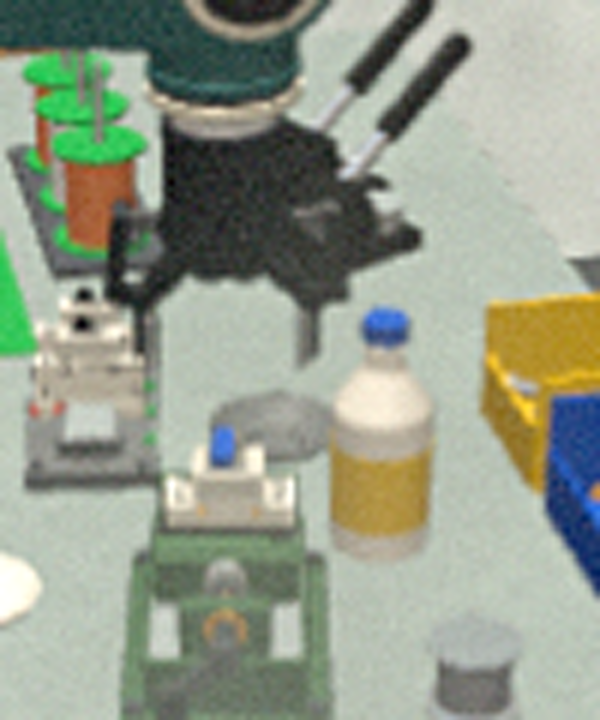

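Run:
```python
from h import *
b=plane("top",[[85+355/4,110+50/4]],.17)[0]; print(b,(b-V[:3,3])@V[:3,:3])
```

```text
[0.70591954 0.13676099 0.17      ] [ 0.13839372 -0.10542791  0.17      ]
```

Call:
{"fn": "arm_command", "kwargs": {
  "increments": [
    [[0.1,0,0],[-0.1,-0.04,0.72],1],
    [[0.02,0,0],[-0.04,-0.02,0.72],1],
    [[0,0,0],[0,-0.02,0.72],1],
    [[0,0,0],[0,0,0.6],1],
    [[0,0,0],[0,0,0],1]
  ]
}}

```text
clock: 14.4
ee_pos: [0.5807, 0.0597, 0.17]
eef_rot: [[0.206, 0.979, -0.003], [0.979, -0.206, 0.003], [0.002, -0.004, -1.0]]
wrist_force: [0.1, -0.2, 0.3]
opening: 0.0857
```

Run:
```python
from h import *
where()
t=tf(V,[.037,0,.174])[0]; print(t)
plan(t,VYAW,1)
im=read_camera("side"); overlay("side",np.clip(im*1.6,0,255).astype(np.uint8),(240,150,70,70),8,[],"k5s")
im=read_camera("top"); overlay("top",np.clip(im*1.6,0,255).astype(np.uint8),(150,110,110,110),6,[],"k5t")
```

```text
t 14.4 ee [0.5807 0.0597 0.17  ] vise [0.0375 0.0014 0.17  ] rotErrDeg [-0.22 -0.12 -0.15] F [ 0.1 -0.2  0.3] op 0.0857
[0.58207461 0.05892679 0.174     ]
[[[-0.05, -0.03, -0.04], [-0.02, 0.06, -0.16], 1]]
```

View pics/k5s.png

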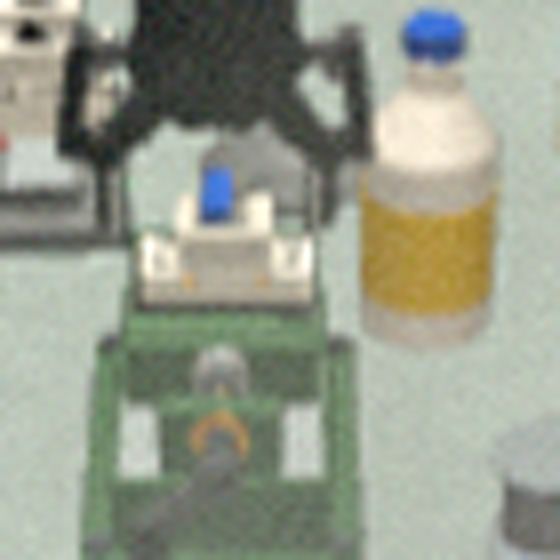

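View pics/k5t.png

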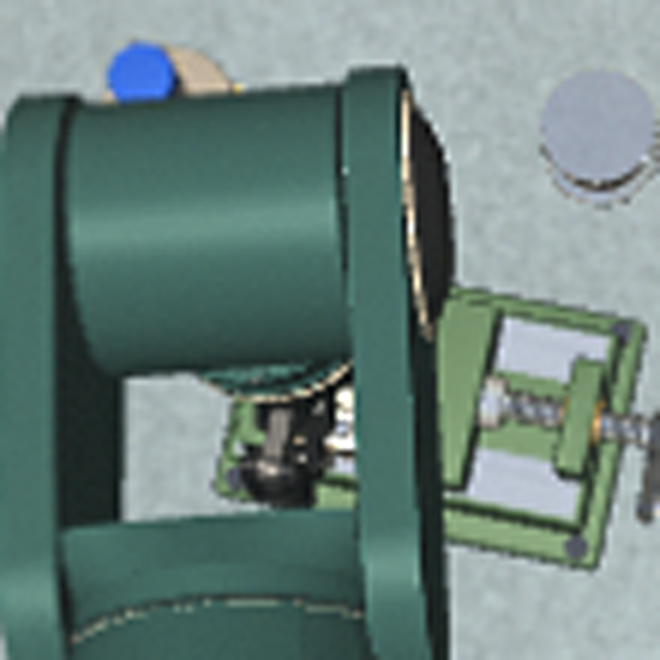

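Call:
{"fn": "arm_command", "kwargs": {
  "increments": [
    [[0,0,0],[0,0,-0.08],0.4],
    [[0,0,0],[0,0,0],0.2],
    [[0,0,0],[0,0,0],-1],
    [[0,0,0],[0,0,0],-1],
    [[0,0,0],[0,0,0],-1],
    [[0,0,0],[0,0,0],-1]
  ]
}}

```text
clock: 15.1
ee_pos: [0.5826, 0.0594, 0.1781]
eef_rot: [[0.206, 0.978, 0.004], [0.978, -0.206, 0.003], [0.004, 0.003, -1.0]]
wrist_force: [-1.0, -0.4, -2.6]
opening: 0.0436
```

Run:
```python
from h import *
s,q=where()
plan([s['ee_pos'][0],s['ee_pos'][1],.235],VYAW,-1)
```

```text
t 15.1 ee [0.5826 0.0594 0.1781] vise [ 0.0376 -0.0004  0.1781] rotErrDeg [ 0.2  -0.21 -0.17] F [-1.  -0.4 -2.6] op 0.0436
[[[0.02, -0.02, -0.01], [0.0, 0.0, -0.76], -1], [[0.02, -0.02, -0.01], [0.0, 0.0, -0.76], -1], [[0.02, -0.02, -0.01], [0.0, 0.0, -0.76], -1]]
```

Call:
{"fn": "arm_command", "kwargs": {
  "increments": [
    [[0,0,0],[0,0,-0.5],-1],
    [[0,0,0],[0,0,-0.8],-1],
    [[0,0,0],[0,0,-0.9],-1],
    [[0,0,0],[0,0,-0.9],-1]
  ]
}}

```text
clock: 15.5
ee_pos: [0.5811, 0.0594, 0.2565]
eef_rot: [[0.206, 0.979, -0.002], [0.979, -0.206, 0.003], [0.002, -0.003, -1.0]]
wrist_force: [-0.3, 0.6, -1.4]
opening: 0.0436
```

Run:
```python
from h import *
s,q=where()
im=read_camera("top"); cv2.imwrite("pics/a1t.png",im[:,:,::-1])
im=read_camera("side"); cv2.imwrite("pics/a1s.png",im[:,:,::-1])
```

```text
t 15.5 ee [0.5811 0.0594 0.2565] vise [0.0372 0.001  0.2565] rotErrDeg [-0.15 -0.14 -0.15] F [-0.3  0.6 -1.4] op 0.0436
```

View pics/a1t.png

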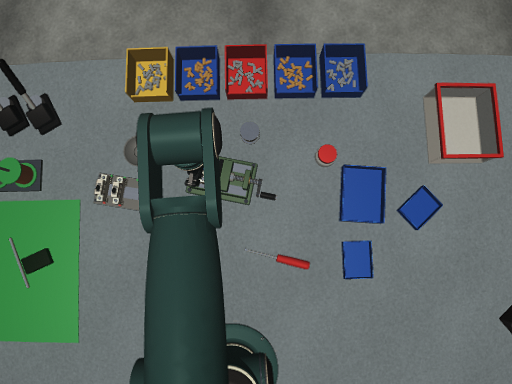

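View pics/a1s.png

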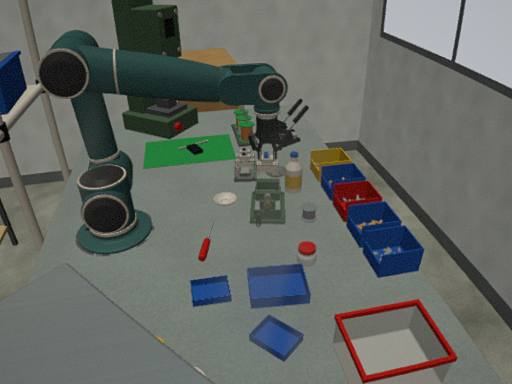

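Run:
```python
from h import *
plan([.514,-.403,.25],VYAW,-1)
```

```text
[[[0.0, -0.0, -0.0], [-0.93, 0.06, 0.01], -1], [[0.0, -0.0, -0.0], [-0.93, 0.06, 0.02], -1], [[0.0, -0.0, -0.0], [-0.93, 0.06, 0.02], -1], [[0.0, -0.0, -0.0], [-0.93, 0.06, 0.02], -1], [[0.0, -0.0, -0.0], [-0.93, 0.06, 0.02], -1], [[0.0, -0.0, -0.0], [-0.93, 0.06, 0.02], -1], [[0.0, -0.0, -0.0], [-0.93, 0.06, 0.02], -1], [[0.0, -0.0, -0.0], [-0.93, 0.06, 0.02], -1]]
[[[0.0, -0.0, -0.0], [-0.93, 0.06, 0.02], -1], [[0.0, -0.0, -0.0], [-0.93, 0.06, 0.02], -1], [[0.0, -0.0, -0.0], [-0.93, 0.06, 0.02], -1], [[0.0, -0.0, -0.0], [-0.93, 0.06, 0.02], -1], [[0.0, -0.0, -0.0], [-0.93, 0.06, 0.02], -1], [[0.0, -0.0, -0.0], [-0.93, 0.06, 0.02], -1], [[0.0, -0.0, -0.0], [-0.93, 0.06, 0.02], -1], [[0.0, -0.0, -0.0], [-0.93, 0.06, 0.02], -1]]
[[[0.0, -0.0, -0.0], [-0.93, 0.06, 0.02], -1], [[0.0, -0.0, -0.0], [-0.93, 0.06, 0.02], -1], [[0.0, -0.0, -0.0], [-0.93, 0.06, 0.02], -1], [[0.0, -0.0, -0.0], [-0.93, 0.05, 0.02], -1]]
```

Call:
{"fn": "arm_command", "kwargs": {
  "increments": [
    [[0,0,0],[-0.5,0.03,0],-1],
    [[0,0,0],[-0.8,0.06,0],-1],
    [[0,0,0],[-0.93,0.06,0.02],-1],
    [[0,0,0],[-0.93,0.06,0.02],-1],
    [[0,0,0],[-0.93,0.06,0.02],-1],
    [[0,0,0],[-0.93,0.06,0.02],-1],
    [[0,0,0],[-0.93,0.06,0.02],-1],
    [[0,0,0],[-0.93,0.06,0.02],-1]
  ]
}}

```text
clock: 16.4
ee_pos: [0.5539, -0.1187, 0.2479]
eef_rot: [[0.202, 0.979, -0.005], [0.979, -0.202, 0.004], [0.003, -0.006, -1.0]]
wrist_force: [0.6, 0.2, -1.7]
opening: 0.0435
```

Run:
```python
from h import *
where()
plan([.514,-.403,.25],VYAW,-1)
```

```text
t 16.4 ee [ 0.5539 -0.1187  0.2479] vise [-0.1426 -0.0086  0.2479] rotErrDeg [-0.32 -0.18  0.06] F [ 0.6  0.2 -1.7] op 0.0435
[[[-0.01, -0.0, 0.0], [-0.95, 0.06, -0.01], -1], [[-0.01, -0.0, 0.0], [-0.95, 0.06, -0.01], -1], [[-0.01, -0.0, 0.0], [-0.95, 0.06, -0.01], -1], [[-0.01, -0.0, 0.0], [-0.95, 0.06, -0.01], -1], [[-0.01, -0.0, 0.0], [-0.95, 0.06, -0.01], -1], [[-0.01, -0.0, 0.0], [-0.95, 0.06, -0.01], -1], [[-0.01, -0.0, 0.0], [-0.95, 0.06, -0.01], -1], [[-0.01, -0.0, 0.0], [-0.95, 0.06, -0.01], -1]]
[[[-0.01, -0.0, 0.0], [-0.95, 0.06, -0.01], -1], [[-0.01, -0.0, 0.0], [-0.95, 0.06, -0.01], -1], [[-0.01, -0.0, 0.0], [-0.95, 0.06, -0.01], -1], [[-0.01, -0.0, 0.0], [-0.95, 0.06, -0.01], -1]]
```

Call:
{"fn": "arm_command", "kwargs": {
  "increments": [
    [[-0.01,0,0],[-0.95,0.06,-0.05],-1],
    [[-0.01,0,0],[-0.95,0.06,-0.05],-1],
    [[-0.01,0,0],[-0.95,0.06,-0.03],-1],
    [[-0.01,0,0],[-0.95,0.06,-0.03],-1],
    [[-0.01,0,0],[-0.95,0.06,-0.03],-1],
    [[-0.01,0,0],[-0.95,0.06,-0.03],-1],
    [[-0.01,0,0],[-0.95,0.06,-0.03],-1],
    [[-0.01,0,0],[-0.95,0.06,-0.03],-1]
  ]
}}

```text
clock: 17.2
ee_pos: [0.5199, -0.3186, 0.2444]
eef_rot: [[0.204, 0.979, -0.01], [0.979, -0.204, 0.007], [0.005, -0.011, -1.0]]
wrist_force: [0.4, 0.2, -2.3]
opening: 0.0435
```

Call:
{"fn": "arm_command", "kwargs": {
  "increments": [
    [[0,0,0],[-0.95,0.06,0],-1],
    [[0,0,0],[-0.95,0.06,0],-1],
    [[0,0,0],[-0.8,0.06,0],-1],
    [[0,0,0],[-0.4,0.03,0],-1],
    [[0,0,0],[0,0,0],-1]
  ]
}}

```text
clock: 17.7
ee_pos: [0.5049, -0.4025, 0.2385]
eef_rot: [[0.207, 0.978, -0.015], [0.978, -0.207, 0.011], [0.008, -0.017, -1.0]]
wrist_force: [-0.9, 0.0, -2.1]
opening: 0.0434
```

Run:
```python
from h import *
s,q=where()
im=read_camera("top"); cv2.imwrite("pics/a2t.png",im[:,:,::-1]); overlay("top",im,(320,140,100,100),6,[],"a2tc")
im=read_camera("side"); overlay("side",im,(200,170,140,140),5,[],"a2s")
```

```text
t 17.7 ee [ 0.5049 -0.4025  0.2385] vise [-0.4305 -0.0182  0.2385] rotErrDeg [-1.   -0.44 -0.22] F [-0.9  0.  -2.1] op 0.0434
```

View pics/a2tc.png

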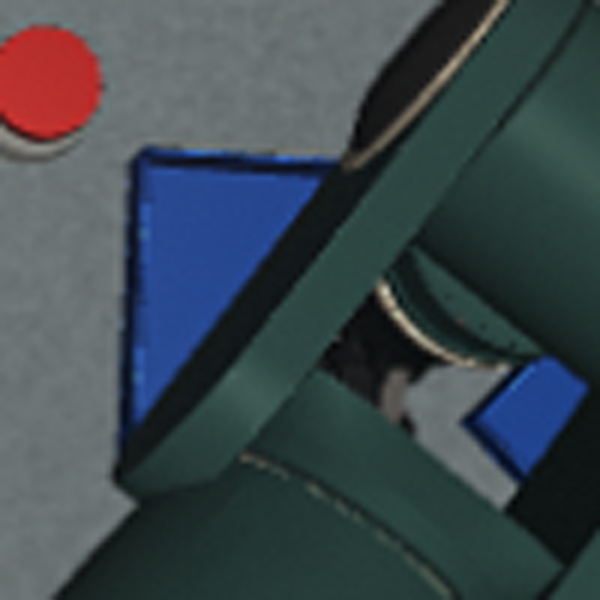

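View pics/a2s.png

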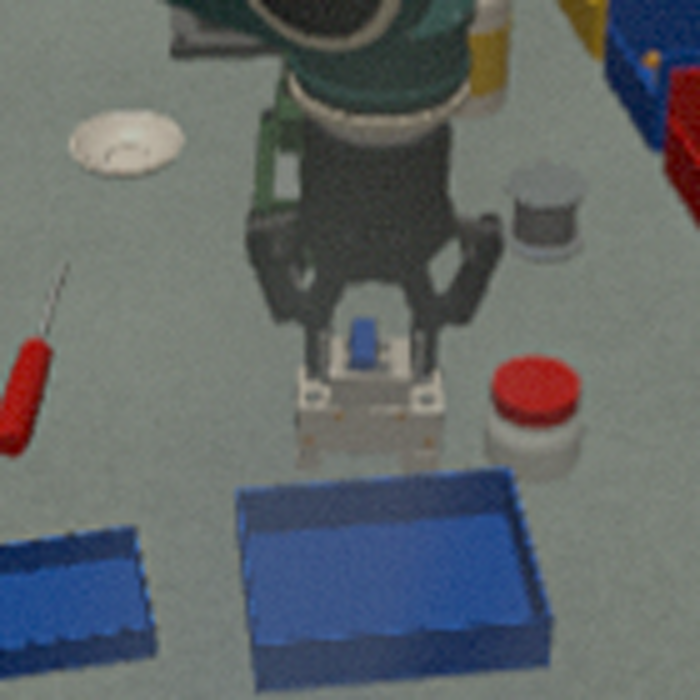

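Call:
{"fn": "arm_command", "kwargs": {
  "increments": [
    [[-0.15,-0.05,0],[0,0.1,0.8],-1],
    [[-0.1,-0.05,0],[0,0.1,0.8],-1],
    [[0,0,0],[0,0.1,0.8],-1],
    [[0,0,0],[0,0,0.8],-1],
    [[0,0,0],[0,0,0.4],-1],
    [[0,0,0],[0,0,0],-1]
  ]
}}

```text
clock: 18.4
ee_pos: [0.5149, -0.397, 0.1479]
eef_rot: [[0.201, 0.98, 0.004], [0.98, -0.201, -0.001], [0.0, 0.004, -1.0]]
wrist_force: [0.3, 0.8, -2.8]
opening: 0.0435
```

Run:
```python
from h import *
s,q=where()
plan([.513,-.403,.127],VYAW,-1)
```

```text
t 18.4 ee [ 0.5149 -0.397   0.1479] vise [-0.423  -0.0269  0.1479] rotErrDeg [ 0.24 -0.01  0.15] F [ 0.3  0.8 -2.8] op 0.0435
[[[0.06, -0.0, 0.04], [-0.25, -0.03, 0.84], -1]]
```

Call:
{"fn": "arm_command", "kwargs": {
  "increments": [
    [[0.05,0,0],[-0.2,-0.03,0.5],-1],
    [[0,0,0],[0,0,0.26],-1],
    [[0,0,0],[0,0,0.04],-1],
    [[0,0,0],[0,0,0],-1]
  ]
}}

```text
clock: 18.8
ee_pos: [0.5139, -0.402, 0.1289]
eef_rot: [[0.2, 0.98, 0.003], [0.98, -0.2, -0.002], [-0.001, 0.003, -1.0]]
wrist_force: [-0.0, 0.3, -2.2]
opening: 0.0437
```

Run:
```python
from h import *
s,q=where()
im=read_camera("side"); overlay("side",im,(200,170,140,140),5,[],"a3s")
```

```text
t 18.8 ee [ 0.5139 -0.402   0.1289] vise [-0.4282 -0.027   0.1289] rotErrDeg [0.17 0.06 0.19] F [-0.   0.3 -2.2] op 0.0437
```

View pics/a3s.png

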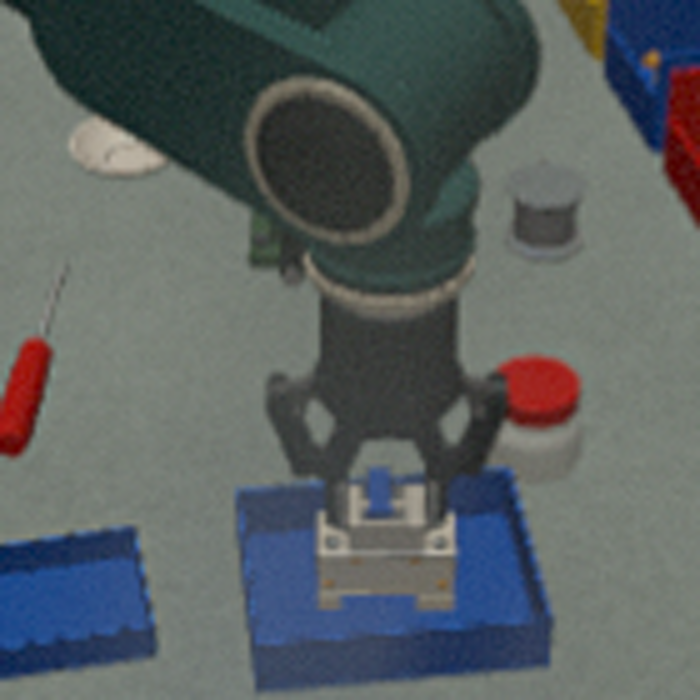

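Call:
{"fn": "arm_command", "kwargs": {
  "increments": [
    [[0,0,0],[0,0,0.08],-1],
    [[0,0,0],[0,0,0.08],-1]
  ]
}}

```text
clock: 19.05
ee_pos: [0.5142, -0.4024, 0.1259]
eef_rot: [[0.2, 0.98, 0.004], [0.98, -0.2, -0.003], [-0.002, 0.005, -1.0]]
wrist_force: [0.1, 0.3, -2.9]
opening: 0.0434
```

Call:
{"fn": "arm_command", "kwargs": {
  "increments": [
    [[0,0,0],[0,0,0.06],-1],
    [[0,0,0],[0,0,0.04],-1]
  ]
}}

```text
clock: 19.25
ee_pos: [0.5143, -0.4027, 0.1257]
eef_rot: [[0.2, 0.98, 0.004], [0.98, -0.2, -0.004], [-0.003, 0.005, -1.0]]
wrist_force: [-3.0, 3.6, 5.1]
opening: 0.0435
```

Contact. Release and rise.

Call:
{"fn": "arm_command", "kwargs": {
  "increments": [
    [[0,0,0],[0,0,-0.02],0.2],
    [[0,0,0],[0,0,0],0.6],
    [[0,0,0],[0,0,0],0.8],
    [[0,0,0],[0,0,0],0.8],
    [[0,0,0],[0,0,-0.4],0.8],
    [[0,0,0],[0,0,-0.9],0.8],
    [[0,0,0],[0,0,-0.9],0.8],
    [[0,0,0],[0,0,-0.9],0.8]
  ]
}}

```text
clock: 20.05
ee_pos: [0.5135, -0.4019, 0.2054]
eef_rot: [[0.2, 0.98, 0.002], [0.98, -0.2, -0.002], [-0.001, 0.002, -1.0]]
wrist_force: [0.4, -0.7, 1.0]
opening: 0.0769
```

Run:
```python
from h import *
s,q=where()
im=read_camera("side"); overlay("side",im,(200,170,140,140),5,[],"a4s")
# rail poses
from ov import *
im=cv2.imread("pics/a1t.png")[:,:,::-1]
T=pose(.538,.327,1.366)
a=plane("top",[[85+62/4-.4,110+250/4-.4],[85+270/4-.4,110+288/4-.4],[85+248/4-.4,110+408/4-.4],[85+36/4-.4,110+374/4-.4]],.016)
c=a.mean(0); e=(a[0]-a[1]+a[3]-a[2]); yaw=np.arctan2(e[1],e[0]); print(c,yaw)
T=pose(c[0],c[1],yaw)
it=rail_items(T)
for x in (.042,0): it+=pole_items(T@pose(x,0,0,.02),.018)
overlay("top",np.clip(im*1.8,0,255).astype(np.uint8),(85,160,75,60),10,it,"rl"); overlay("top",np.clip(im*1.8,0,255).astype(np.uint8),(85,160,75,60),10,[],"rlraw")
overlay("side",np.clip(read_camera("side")*1.8,0,255).astype(np.uint8),(220,130,50,60),10,it,"rls")
```

```text
t 20.05 ee [ 0.5135 -0.4019  0.2054] vise [-0.4282 -0.0265  0.2054] rotErrDeg [0.13 0.07 0.18] F [ 0.4 -0.7  1. ] op 0.0769
[0.53775039 0.32720407 0.016     ] 1.3822130462421953
```

View pics/a4s.png

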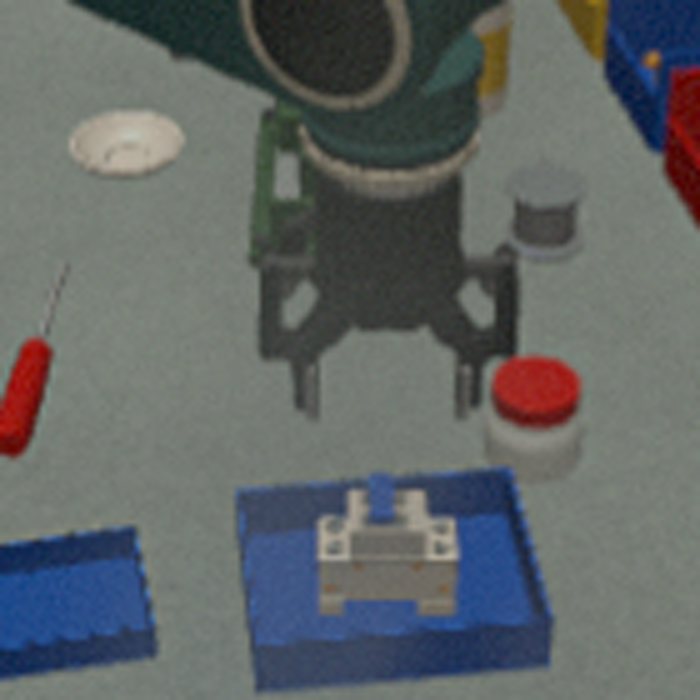

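View pics/rl.png

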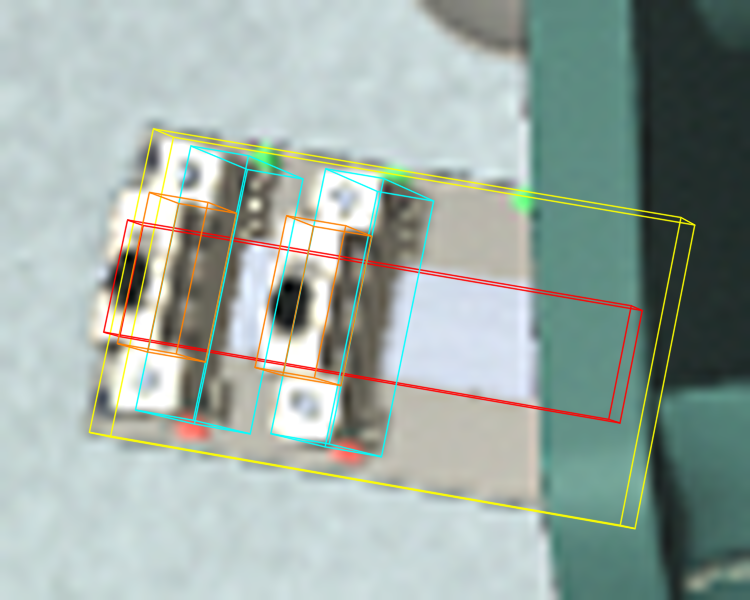

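View pics/rlraw.png

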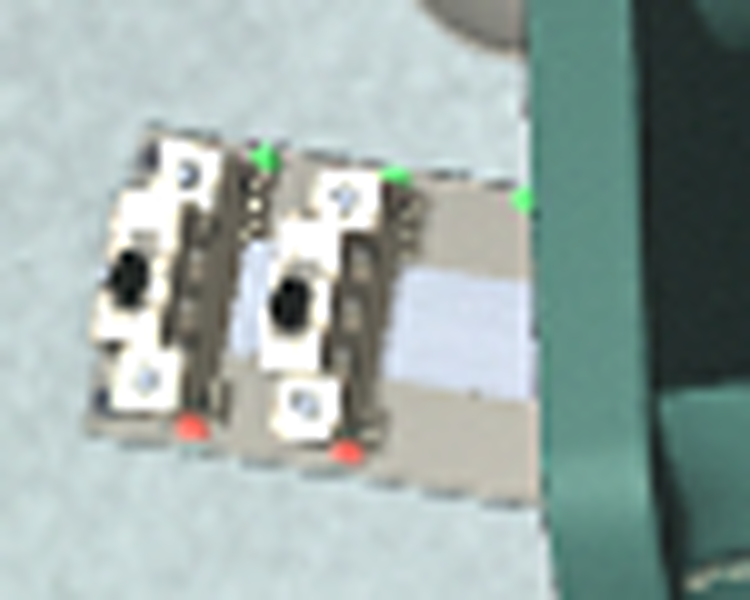

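View pics/rls.png

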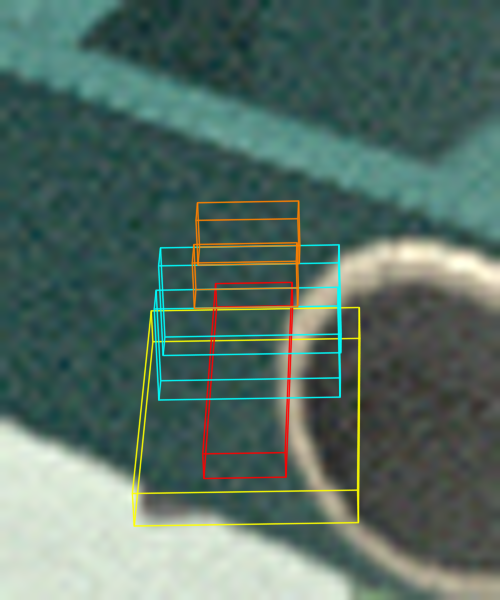

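Run:
```python
from h import *
T=pose(.53775,.3272,1.382)
f=lambda u,v:[85+(u+.5)/10-.5,160+(v+.5)/10-.5]
for uv,z in ((( 169,277.5),.065),((325.5,301),.065),((130,278),.096),((291,305),.096)):
    p=plane("top",[f(*uv)],z)[0]; print(p.round(4),((p-T[:3,3])@T[:3,:3]).round(4))
R=pose(VX,VY,VYAW)
where(); plan([.545,.20,.27],VYAW,0.8)
```

```text
[0.5471 0.3753 0.065 ] [ 0.0491 -0.0002  0.065 ]
[0.539  0.3276 0.065 ] [ 0.0006 -0.0012  0.065 ]
[0.543  0.3743 0.096 ] [0.0473 0.0037 0.096 ]
[0.534  0.3264 0.096 ] [-0.0015  0.0035  0.096 ]
t 20.15 ee [ 0.5143 -0.4027  0.2086] vise [-0.4287 -0.0275  0.2086] rotErrDeg [0.41 0.22 0.18] F [-0.1  0.   0.1] op 0.0765
[[[0.0, 0.0, 0.0], [0.92, -0.14, -0.1], 0.8], [[0.0, 0.0, 0.0], [0.92, -0.14, -0.1], 0.8], [[0.0, 0.0, 0.0], [0.92, -0.14, -0.1], 0.8], [[0.0, 0.0, 0.0], [0.92, -0.14, -0.1], 0.8], [[0.0, 0.0, 0.0], [0.92, -0.14, -0.1], 0.8], [[0.0, 0.0, 0.0], [0.92, -0.14, -0.1], 0.8], [[0.0, 0.0, 0.0], [0.92, -0.14, -0.1], 0.8], [[0.0, 0.0, 0.0], [0.92, -0.14, -0.1], 0.8]]
[[[0.0, 0.0, 0.0], [0.92, -0.14, -0.1], 0.8], [[0.0, 0.0, 0.0], [0.92, -0.14, -0.1], 0.8], [[0.0, 0.0, 0.0], [0.92, -0.14, -0.1], 0.8], [[0.0, 0.0, 0.0], [0.92, -0.14, -0.1], 0.8], [[0.0, 0.0, 0.0], [0.92, -0.14, -0.1], 0.8], [[0.0, 0.0, 0.0], [0.92, -0.14, -0.1], 0.8], [[0.0, 0.0, 0.0], [0.92, -0.14, -0.1], 0.8], [[0.0, 0.0, 0.0], [0.92, -0.14, -0.1], 0.8]]
[[[0.0, 0.0, 0.0], [0.92, -0.14, -0.1], 0.8], [[0.0, 0.0, 0.0], [0.92, -0.14, -0.1], 0.8], [[0.0, 0.0, 0.0], [0.92, -0.14, -0.1], 0.8], [[0.0, 0.0, 0.0], [0.92, -0.14, -0.1], 0.8], [[0.0, 0.0, 0.0], [0.92, -0.14, -0.1], 0.8], [[0.0, 0.0, 0.0], [0.92, -0.14, -0.1], 0.8], [[0.0, 0.0, 0.0], [0.92, -0.14, -0.1], 0.8], [[0.0, 0.0, 0.0], [0.92, -0.14, -0.09], 0.8]]
[[[0.0, 0.0, 0.0], [0.92, -0.14, -0.09], 0.8], [[0.0, 0.0, 0.0], [0.92, -0.14, -0.09], 0.8]]
```

Call:
{"fn": "arm_command", "kwargs": {
  "increments": [
    [[0.05,0.02,0],[0.6,-0.1,-0.5],0.8],
    [[0.05,0.02,0],[0.97,-0.14,-0.3],0.8],
    [[0,0,0],[0.97,-0.14,-0.2],0.8],
    [[0,0,0],[0.97,-0.14,-0.1],0.8],
    [[0,0,0],[0.97,-0.14,-0.1],0.8],
    [[0,0,0],[0.97,-0.14,-0.1],0.8],
    [[0,0,0],[0.97,-0.14,-0.1],0.8],
    [[0,0,0],[0.97,-0.14,-0.1],0.8]
  ]
}}

```text
clock: 20.95
ee_pos: [0.5234, -0.2064, 0.2506]
eef_rot: [[0.203, 0.979, -0.001], [0.979, -0.203, 0.001], [0.0, -0.001, -1.0]]
wrist_force: [-0.0, -0.0, 1.3]
opening: 0.0768
```

Call:
{"fn": "arm_command", "kwargs": {
  "increments": [
    [[0,0,0],[0.97,-0.14,-0.1],0.8],
    [[0,0,0],[0.97,-0.14,-0.1],0.8],
    [[0,0,0],[0.97,-0.14,-0.1],0.8],
    [[0,0,0],[0.97,-0.14,-0.1],0.8],
    [[0,0,0],[0.97,-0.14,-0.1],0.8],
    [[0,0,0],[0.97,-0.14,-0.1],0.8],
    [[0,0,0],[0.97,-0.14,-0.1],0.8],
    [[0,0,0],[0.97,-0.14,-0.1],0.8]
  ]
}}

```text
clock: 21.75
ee_pos: [0.5314, 0.0031, 0.2752]
eef_rot: [[0.201, 0.98, -0.002], [0.98, -0.201, 0.002], [0.001, -0.002, -1.0]]
wrist_force: [-0.7, -0.3, 0.8]
opening: 0.0771
```

Run:
```python
from h import *
where(); plan([.537,.327,.27],1.376,0.8)
im=read_camera("top"); overlay("top",im,(320,140,100,100),6,[],"a5")
```

```text
t 21.75 ee [0.5314 0.0031 0.2752] vise [-0.028   0.0383  0.2752] rotErrDeg [-0.11 -0.07  0.12] F [-0.7 -0.3  0.8] op 0.0771
[[[-0.0, -0.0, -0.01], [0.91, -0.17, 0.02], 0.8], [[-0.0, -0.0, -0.01], [0.91, -0.17, 0.02], 0.8], [[-0.0, -0.0, -0.01], [0.91, -0.17, 0.02], 0.8], [[-0.0, -0.0, -0.01], [0.91, -0.17, 0.02], 0.8], [[-0.0, -0.0, -0.01], [0.91, -0.17, 0.02], 0.8], [[-0.0, -0.0, -0.01], [0.91, -0.17, 0.02], 0.8], [[-0.0, -0.0, -0.01], [0.91, -0.17, 0.02], 0.8], [[-0.0, -0.0, -0.01], [0.91, -0.17, 0.02], 0.8]]
[[[-0.0, -0.0, -0.01], [0.91, -0.17, 0.02], 0.8], [[-0.0, -0.0, -0.01], [0.91, -0.17, 0.02], 0.8], [[-0.0, -0.0, -0.01], [0.91, -0.17, 0.02], 0.8], [[-0.0, -0.0, -0.01], [0.91, -0.16, 0.02], 0.8], [[-0.0, -0.0, -0.01], [0.91, -0.16, 0.01], 0.8], [[-0.0, -0.0, -0.01], [0.91, -0.16, 0.01], 0.8]]
```

View pics/a5.png

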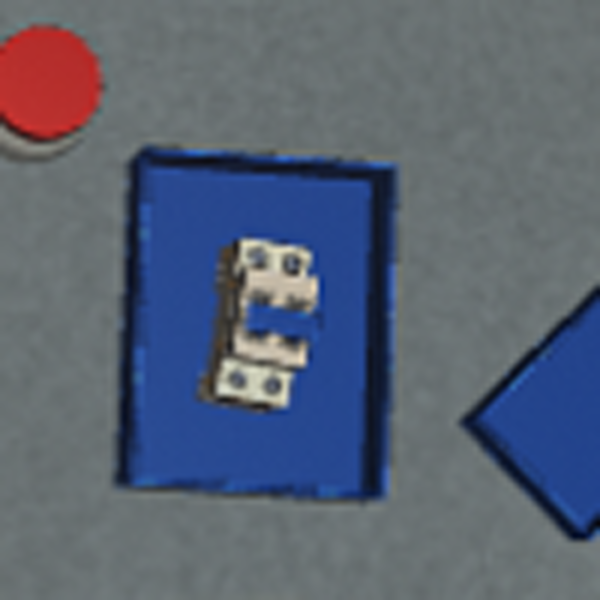

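Pack stands upright, central in the bin. On to the rail.

Call:
{"fn": "arm_command", "kwargs": {
  "increments": [
    [[0,0,-0.01],[0.95,-0.17,0],0.8],
    [[0,0,-0.01],[0.95,-0.17,0],0.8],
    [[0,0,-0.01],[0.95,-0.17,0],0.8],
    [[0,0,-0.01],[0.95,-0.17,0],0.8],
    [[0,0,-0.01],[0.95,-0.17,0],0.8],
    [[0,0,-0.01],[0.95,-0.17,0],0.8],
    [[0,0,-0.01],[0.95,-0.17,0],0.8],
    [[0,0,-0.01],[0.95,-0.17,0],0.8]
  ]
}}

```text
clock: 22.6
ee_pos: [0.53, 0.2094, 0.2799]
eef_rot: [[0.193, 0.981, -0.002], [0.981, -0.193, 0.003], [0.003, -0.002, -1.0]]
wrist_force: [1.0, 0.2, -0.2]
opening: 0.0767
```

Run:
```python
from h import *
where(); plan([.537,.327,.23],1.376,0.8)
```

```text
t 22.6 ee [0.53   0.2094 0.2799] vise [0.1737 0.0816 0.2799] rotErrDeg [-0.13 -0.16  0.6 ] F [ 1.   0.2 -0.2] op 0.0767
[[[-0.01, -0.01, 0.0], [0.78, -0.11, 0.33], 0.8], [[-0.01, -0.01, 0.0], [0.78, -0.11, 0.33], 0.8], [[-0.01, -0.01, 0.0], [0.78, -0.11, 0.33], 0.8], [[-0.01, -0.01, 0.0], [0.78, -0.11, 0.33], 0.8], [[-0.01, -0.01, 0.0], [0.78, -0.11, 0.33], 0.8], [[-0.01, -0.01, 0.0], [0.78, -0.11, 0.33], 0.8]]
```

Call:
{"fn": "arm_command", "kwargs": {
  "increments": [
    [[0,0,0],[0.78,-0.11,0.33],0.8],
    [[0,0,0],[0.78,-0.11,0.33],0.8],
    [[0,0,0],[0.78,-0.11,0.33],0.8],
    [[0,0,0],[0.78,-0.11,0.33],0.8],
    [[0,0,0],[0.75,-0.11,0.33],0.8],
    [[0,0,0],[0.55,-0.11,0.33],0.8],
    [[0,0,0],[0,0,0],0.8]
  ]
}}

```text
clock: 23.3
ee_pos: [0.5302, 0.331, 0.2312]
eef_rot: [[0.189, 0.982, -0.003], [0.982, -0.189, 0.004], [0.003, -0.003, -1.0]]
wrist_force: [0.1, -0.4, 0.3]
opening: 0.077
```

Run:
```python
from h import *
where(); plan([.537,.327,.143],1.376,0.8)
im=read_camera("side"); overlay("side",np.clip(im*1.6,0,255).astype(np.uint8),(200,110,90,80),8,[],"r1s")
im=read_camera("top"); overlay("top",np.clip(im*1.6,0,255).astype(np.uint8),(75,140,100,80),8,[],"r1t")
```

```text
t 23.3 ee [0.5302 0.331  0.2312] vise [0.2928 0.1061 0.2312] rotErrDeg [-0.18 -0.17  0.84] F [ 0.1 -0.4  0.3] op 0.077
[[[-0.01, -0.01, 0.02], [-0.03, 0.08, 0.88], 0.8], [[-0.01, -0.01, 0.02], [-0.03, 0.08, 0.88], 0.8], [[-0.01, -0.01, 0.02], [-0.03, 0.08, 0.88], 0.8], [[-0.01, -0.01, 0.02], [-0.03, 0.07, 0.88], 0.8]]
```

View pics/r1s.png

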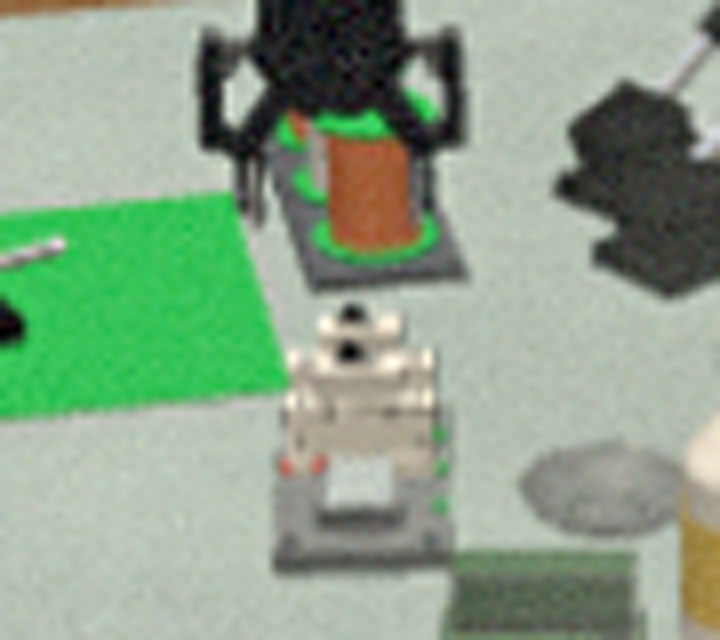

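View pics/r1t.png

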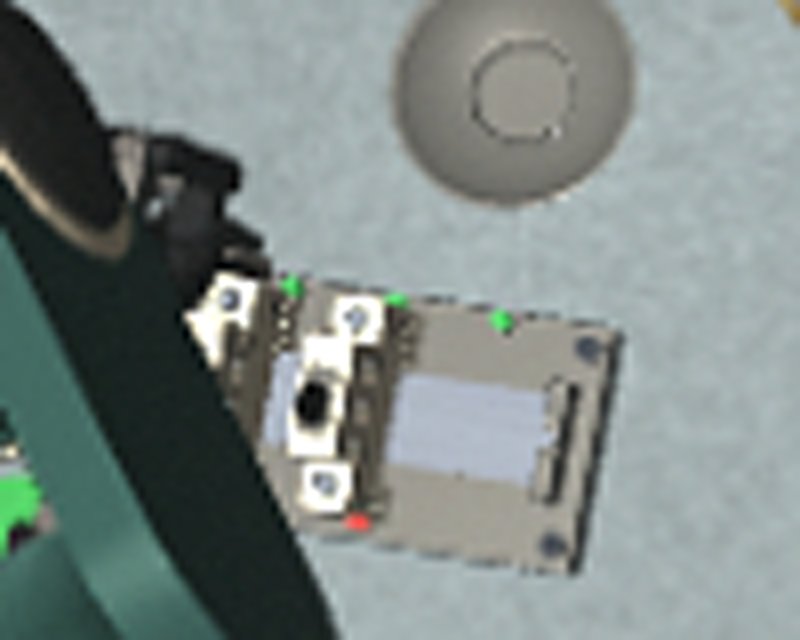

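Call:
{"fn": "arm_command", "kwargs": {
  "increments": [
    [[0,0,0.02],[-0.08,0.15,0.6],0.8],
    [[0,0,0.02],[-0.06,0.1,0.8],0.8],
    [[0,0,0],[0,0.04,0.8],0.8],
    [[0,0,0],[0,0,0.8],0.8],
    [[0,0,0],[0,0,0.3],0.8],
    [[0,0,0],[0,0,0],0.8]
  ]
}}

```text
clock: 24.0
ee_pos: [0.539, 0.3202, 0.146]
eef_rot: [[0.197, 0.98, 0.001], [0.98, -0.197, 0.004], [0.004, 0.0, -1.0]]
wrist_force: [-0.2, -0.5, 0.3]
opening: 0.0766
```

Run:
```python
from h import *
where(); plan([.537,.327,.144],1.376,0.8)
im=read_camera("side"); overlay("side",np.clip(im*1.6,0,255).astype(np.uint8),(200,110,90,80),8,[],"r2s")
im=read_camera("top"); overlay("top",np.clip(im*1.6,0,255).astype(np.uint8),(75,140,100,80),8,[],"r2t")
```

```text
t 24.0 ee [0.539  0.3202 0.146 ] vise [0.2841 0.0953 0.146 ] rotErrDeg [ 0.03 -0.25  0.37] F [-0.2 -0.5  0.3] op 0.0766
[[[0.01, -0.06, -0.05], [0.25, -0.13, 0.08], 0.8]]
```

View pics/r2s.png

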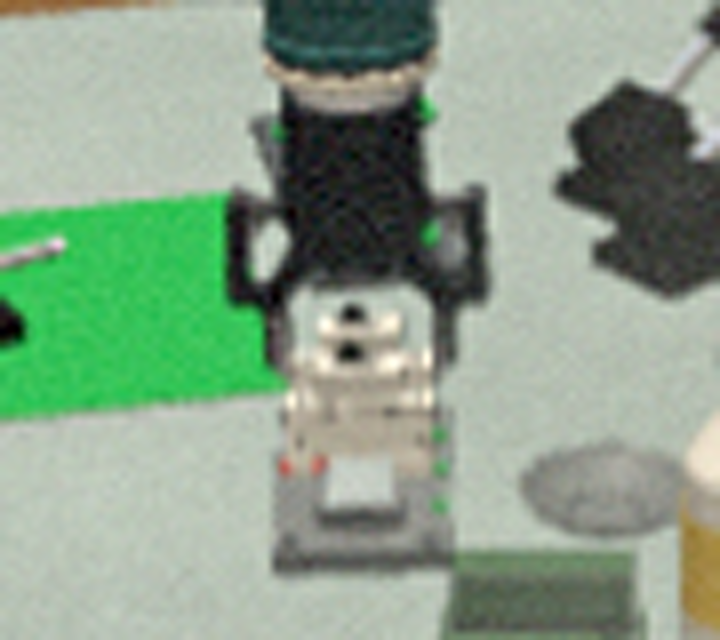

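View pics/r2t.png

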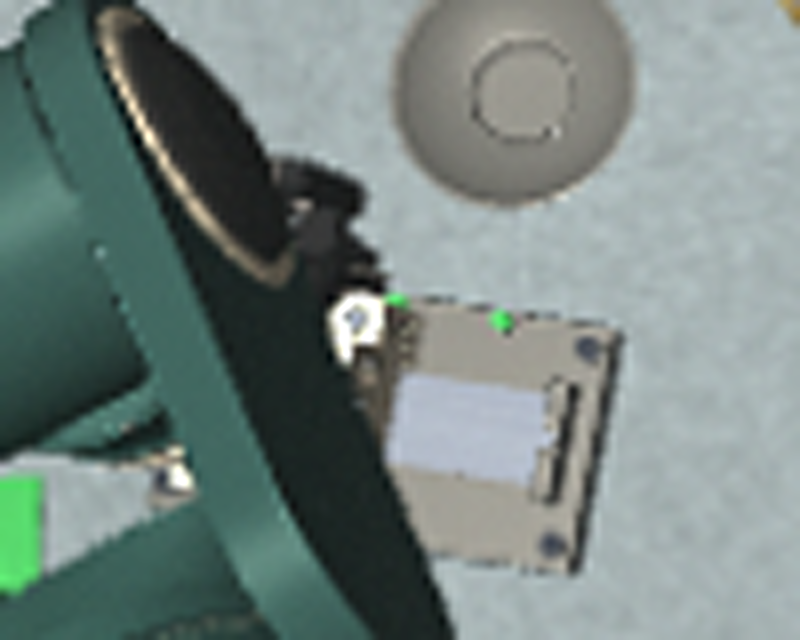

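Call:
{"fn": "arm_command", "kwargs": {
  "increments": [
    [[0,-0.06,-0.05],[0.25,-0.1,0.08],0.8],
    [[0,0,0],[0,0,0],0.8],
    [[0,0,0],[0,0,0],0.2]
  ]
}}

```text
clock: 24.4
ee_pos: [0.5388, 0.3283, 0.1481]
eef_rot: [[0.193, 0.981, 0.005], [0.981, -0.193, 0.002], [0.003, 0.005, -1.0]]
wrist_force: [0.5, 1.1, -0.2]
opening: 0.0644
```

Run:
```python
from h import *
where(); plan([.537,.327,.143],1.376,0.8)
```

```text
t 24.4 ee [0.5388 0.3283 0.1481] vise [0.2919 0.0972 0.1481] rotErrDeg [ 0.26 -0.19  0.59] F [ 0.5  1.1 -0.2] op 0.0644
[[[0.07, -0.05, 0.01], [-0.07, -0.06, 0.2], 0.8]]
```

Call:
{"fn": "arm_command", "kwargs": {
  "increments": [
    [[0.06,-0.05,0],[-0.05,-0.02,0.2],0.2],
    [[0,0,0],[0,0,0],-1],
    [[0,0,0],[0,0,0],-1],
    [[0,0,0],[0,0,0],-1],
    [[0,0,0],[0,0,0],-1]
  ]
}}

```text
clock: 24.9
ee_pos: [0.5381, 0.3273, 0.1433]
eef_rot: [[0.193, 0.981, 0.001], [0.981, -0.193, -0.0], [0.0, 0.001, -1.0]]
wrist_force: [0.9, -0.2, 2.0]
opening: 0.0436
```

Run:
```python
from h import *
where()
```

```text
t 24.9 ee [0.5381 0.3273 0.1433] vise [0.2908 0.0976 0.1433] rotErrDeg [ 0.04 -0.01  0.62] F [ 0.9 -0.2  2. ] op 0.0436
```

Gripped. Lift straight up.

Call:
{"fn": "arm_command", "kwargs": {
  "increments": [
    [[0,0,0],[0,0,-0.15],-1],
    [[0,0,0],[0,0,-0.25],-1],
    [[0,0,0],[0,0,-0.3],-1],
    [[0,0,0],[0,0,-0.3],-1],
    [[0,0,0],[0,0,-0.3],-1]
  ]
}}

```text
clock: 25.4
ee_pos: [0.5378, 0.327, 0.1774]
eef_rot: [[0.193, 0.981, -0.001], [0.981, -0.193, -0.001], [-0.001, -0.001, -1.0]]
wrist_force: [-0.4, 0.2, -1.7]
opening: 0.0434
```

Run:
```python
from h import *
where()
im=read_camera("side"); overlay("side",np.clip(im*1.6,0,255).astype(np.uint8),(200,110,90,80),8,[],"r3s")
```

```text
t 25.4 ee [0.5378 0.327  0.1774] vise [0.2905 0.0979 0.1774] rotErrDeg [-0.03  0.06  0.61] F [-0.4  0.2 -1.7] op 0.0434
```

View pics/r3s.png

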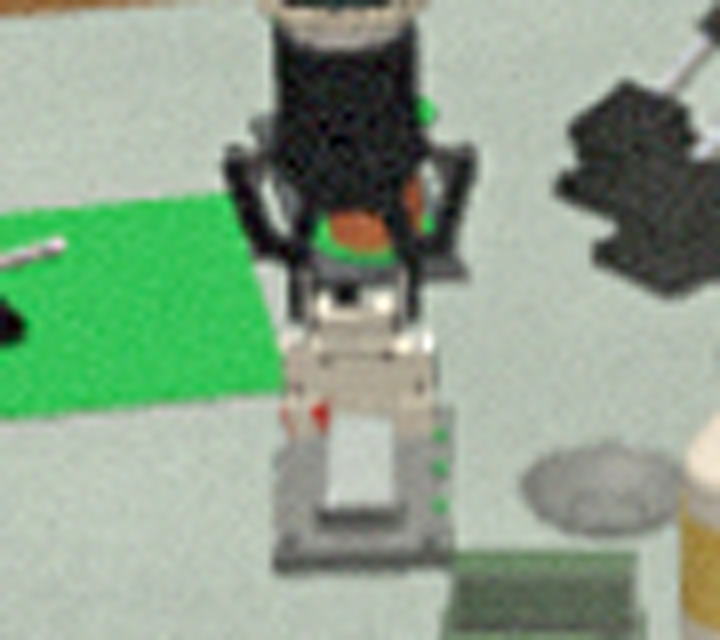

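Run:
```python
from h import *
s,q=where(); p=s['ee_pos'].copy(); p[2]=.26
t=tf(V,[.0435,0,.26])[0]; print(t)
plan(t,VYAW,-1,p=p)
```

```text
t 25.45 ee [0.5381 0.3272 0.179 ] vise [0.2908 0.0976 0.179 ] rotErrDeg [ 0.05 -0.01  0.61] F [0.3 0.5 1.6] op 0.0431
[0.5833965  0.06529096 0.26      ]
[[[0.0, -0.0, 0.01], [-0.83, 0.32, 0.0], -1], [[0.0, -0.0, 0.01], [-0.83, 0.32, 0.0], -1], [[0.0, -0.0, 0.01], [-0.83, 0.32, 0.0], -1], [[0.0, -0.0, 0.01], [-0.83, 0.32, 0.0], -1], [[0.0, -0.0, 0.01], [-0.83, 0.32, 0.0], -1], [[0.0, -0.0, 0.01], [-0.83, 0.32, 0.0], -1], [[0.0, -0.0, 0.01], [-0.83, 0.32, 0.0], -1], [[0.0, -0.0, 0.01], [-0.83, 0.32, 0.0], -1]]
[[[0.0, -0.0, 0.01], [-0.83, 0.32, 0.0], -1], [[0.0, -0.0, 0.01], [-0.83, 0.32, 0.0], -1], [[0.0, -0.0, 0.01], [-0.82, 0.32, 0.0], -1], [[0.0, -0.0, 0.01], [-0.82, 0.32, 0.0], -1]]
```

Call:
{"fn": "arm_command", "kwargs": {
  "increments": [
    [[0,0,0],[0,0,-0.6],-1],
    [[0,0,0],[0,0,-0.8],-1],
    [[0,0,0],[0,0,-0.9],-1],
    [[0,0,0],[0,0,-0.9],-1]
  ]
}}

```text
clock: 25.85
ee_pos: [0.5373, 0.3269, 0.2625]
eef_rot: [[0.193, 0.981, -0.002], [0.981, -0.193, -0.001], [-0.002, -0.001, -1.0]]
wrist_force: [0.3, -0.1, -2.1]
opening: 0.0432
```

Call:
{"fn": "arm_command", "kwargs": {
  "increments": [
    [[0,0,0.02],[-0.5,0.2,0],-1],
    [[0,0,0.02],[-0.83,0.32,0],-1],
    [[0,0,0.02],[-0.83,0.32,0],-1],
    [[0,0,0.02],[-0.83,0.32,0],-1],
    [[0,0,0.02],[-0.83,0.32,0],-1],
    [[0,0,0.02],[-0.83,0.32,0],-1],
    [[0,0,0],[-0.83,0.32,0],-1],
    [[0,0,0],[-0.83,0.32,0],-1]
  ]
}}

```text
clock: 26.65
ee_pos: [0.5661, 0.1524, 0.2671]
eef_rot: [[0.199, 0.98, 0.002], [0.98, -0.199, 0.001], [0.001, 0.002, -1.0]]
wrist_force: [0.1, -0.2, -0.6]
opening: 0.0436
```

Run:
```python
from h import *
s,q=where()
t=tf(V,[.0435,0,.255])[0]
plan(t,VYAW,-1)
```

```text
t 26.65 ee [0.5661 0.1524 0.2671] vise [0.1253 0.0346 0.2671] rotErrDeg [ 0.12 -0.06  0.27] F [ 0.1 -0.2 -0.6] op 0.0436
[[[0.01, -0.0, 0.02], [-0.82, 0.34, 0.12], -1], [[0.01, -0.0, 0.02], [-0.82, 0.34, 0.12], -1], [[0.01, -0.0, 0.02], [-0.82, 0.34, 0.12], -1], [[0.01, -0.0, 0.02], [-0.82, 0.35, 0.12], -1]]
```

Call:
{"fn": "arm_command", "kwargs": {
  "increments": [
    [[0,0,0.02],[-0.82,0.34,0.1],-1],
    [[0,0,0.02],[-0.82,0.34,0.1],-1],
    [[0,0,0.02],[-0.75,0.34,0.1],-1],
    [[0,0,0],[-0.5,0.3,0.1],-1],
    [[0,0,0],[0,0,0],-1]
  ]
}}

```text
clock: 27.15
ee_pos: [0.5835, 0.0667, 0.2558]
eef_rot: [[0.206, 0.978, 0.001], [0.978, -0.206, -0.001], [-0.0, 0.001, -1.0]]
wrist_force: [0.5, 0.3, 0.0]
opening: 0.0433
```

Run:
```python
from h import *
s,q=where()
t=tf(V,[.0435,0,.21])[0]
plan(t,VYAW,-1)
im=read_camera("side"); overlay("side",np.clip(im*1.6,0,255).astype(np.uint8),(230,120,90,100),7,[],"v1s")
```

```text
t 27.15 ee [0.5835 0.0667 0.2558] vise [4.490e-02 2.000e-04 2.558e-01] rotErrDeg [ 0.05  0.02 -0.18] F [0.5 0.3 0. ] op 0.0433
[[[0.01, 0.0, -0.02], [-0.03, 0.0, 0.92], -1], [[0.01, 0.0, -0.02], [-0.03, 0.0, 0.92], -1]]
```

View pics/v1s.png

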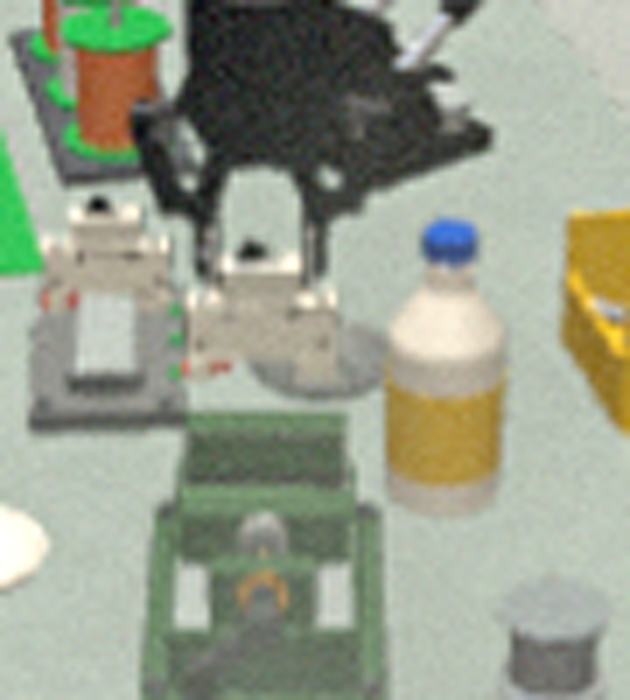

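Call:
{"fn": "arm_command", "kwargs": {
  "increments": [
    [[0,0,-0.02],[-0.1,0,0.6],-1],
    [[0,0,0],[0,0,0.6],-1],
    [[0,0,0],[0,0,0],-1]
  ]
}}

```text
clock: 27.5
ee_pos: [0.5823, 0.0661, 0.223]
eef_rot: [[0.204, 0.979, 0.0], [0.979, -0.204, 0.0], [0.0, 0.0, -1.0]]
wrist_force: [-0.6, -0.2, -1.9]
opening: 0.0433
```

Run:
```python
from h import *
from ov import *
s,q=where()
im=read_camera("top"); overlay("top",np.clip(im*1.8,0,255).astype(np.uint8),(170,140,100,75),8,[],"v2t")
im=read_camera("side"); overlay("side",np.clip(im*1.6,0,255).astype(np.uint8),(245,140,60,70),10,[],"v2s")
```

```text
t 27.5 ee [0.5823 0.0661 0.223 ] vise [0.0441 0.0012 0.223 ] rotErrDeg [ 0.01 -0.02 -0.01] F [-0.6 -0.2 -1.9] op 0.0433
```

View pics/v2t.png

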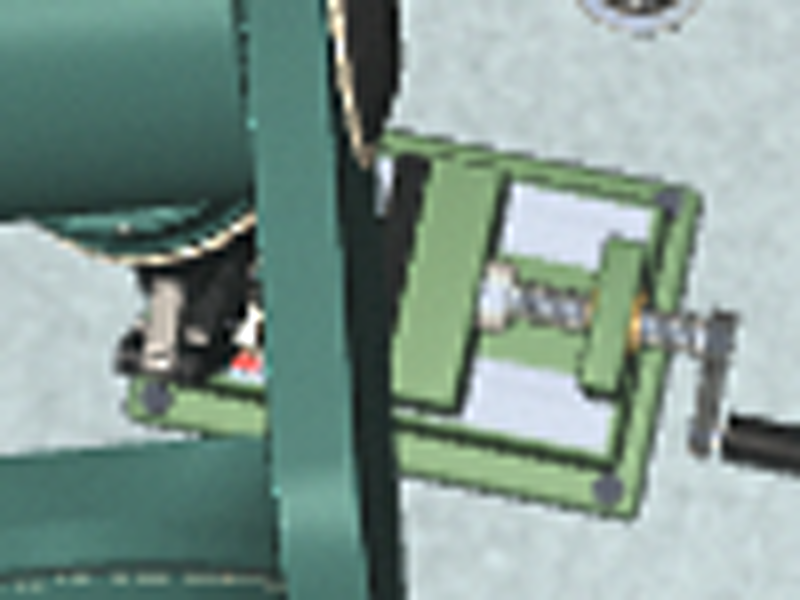

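View pics/v2s.png

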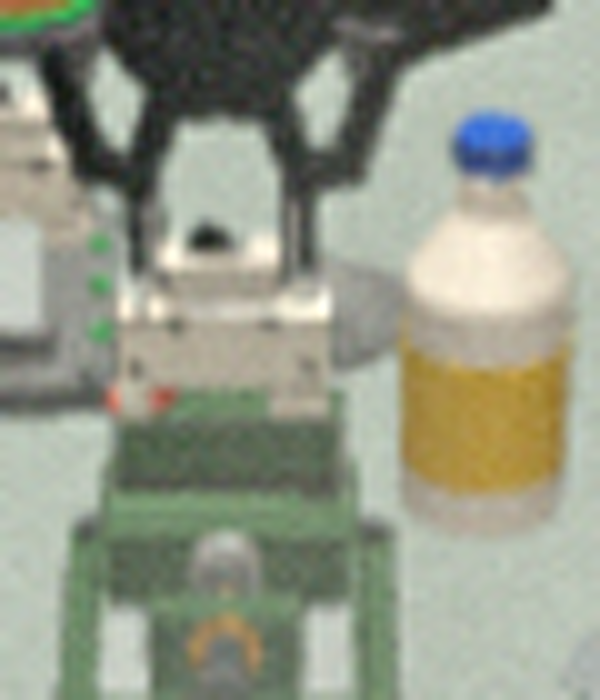

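Call:
{"fn": "arm_command", "kwargs": {
  "increments": [
    [[0,0,0],[-0.06,0.03,0.4],-1],
    [[0,0,0],[0,0,0.4],-1],
    [[0,0,0],[0,0,0.4],-1],
    [[0,0,0],[0,0,0],-1]
  ]
}}

```text
clock: 28.0
ee_pos: [0.5835, 0.0651, 0.1932]
eef_rot: [[0.203, 0.979, 0.003], [0.979, -0.203, 0.0], [0.001, 0.003, -1.0]]
wrist_force: [-0.0, 0.3, -1.2]
opening: 0.0432
```

Run:
```python
from h import *
s,q=where()
```

```text
t 28.0 ee [0.5835 0.0651 0.1932] vise [ 0.0433 -0.0002  0.1932] rotErrDeg [ 0.19 -0.06  0.05] F [-0.   0.3 -1.2] op 0.0432
```

Call:
{"fn": "arm_command", "kwargs": {
  "increments": [
    [[0.05,0,0],[-0.02,0,0.3],-1],
    [[0,0,0],[0,0,0.2],-1],
    [[0,0,0],[0,0,0.1],-1]
  ]
}}

```text
clock: 28.3
ee_pos: [0.5839, 0.0646, 0.1782]
eef_rot: [[0.203, 0.979, 0.001], [0.979, -0.203, 0.001], [0.002, 0.001, -1.0]]
wrist_force: [-12.8, 1.9, 30.5]
opening: 0.0433
```

Call:
{"fn": "arm_command", "kwargs": {
  "increments": [
    [[0,0,0],[0,0,-0.03],-1],
    [[0,0,0],[0,0,0],-0.2],
    [[0,0,0],[0,0,0],0.3],
    [[0,0,0],[0,0,0],0.6],
    [[0,0,0],[0,0,0],0.6],
    [[0,0,0],[0,0,-0.5],0.6],
    [[0,0,0],[0,0,-0.8],0.6],
    [[0,0,0],[0,0,-0.9],0.6]
  ]
}}

```text
clock: 29.1
ee_pos: [0.5832, 0.0644, 0.2345]
eef_rot: [[0.203, 0.979, -0.002], [0.979, -0.203, 0.001], [0.001, -0.003, -1.0]]
wrist_force: [0.1, -0.1, 0.2]
opening: 0.0683
```

Run:
```python
from h import *
s,q=where()
im=read_camera("side"); overlay("side",np.clip(im*1.6,0,255).astype(np.uint8),(245,140,60,70),10,[],"v3s")
plan([.5381+.0093,.3273+.0474,.24],1.376,0.8,step=.0235)
```

```text
t 29.1 ee [0.5832 0.0644 0.2345] vise [0.0426 0.     0.2345] rotErrDeg [-0.14 -0.04  0.04] F [ 0.1 -0.1  0.2] op 0.0683
[[[0.0, -0.0, -0.01], [0.85, -0.28, -0.0], 0.8], [[0.0, -0.0, -0.01], [0.85, -0.28, -0.0], 0.8], [[0.0, -0.0, -0.01], [0.85, -0.28, -0.0], 0.8], [[0.0, -0.0, -0.01], [0.85, -0.28, -0.0], 0.8], [[0.0, -0.0, -0.01], [0.85, -0.28, -0.0], 0.8], [[0.0, -0.0, -0.01], [0.85, -0.28, -0.0], 0.8], [[0.0, -0.0, -0.01], [0.85, -0.28, -0.0], 0.8], [[0.0, -0.0, -0.01], [0.85, -0.28, -0.0], 0.8]]
[[[0.0, -0.0, -0.01], [0.85, -0.28, -0.0], 0.8], [[0.0, -0.0, -0.01], [0.85, -0.28, -0.0], 0.8], [[0.0, -0.0, -0.01], [0.85, -0.28, -0.0], 0.8], [[0.0, -0.0, -0.01], [0.85, -0.28, -0.0], 0.8], [[0.0, -0.0, -0.01], [0.85, -0.28, -0.0], 0.8], [[0.0, -0.0, -0.01], [0.85, -0.28, -0.0], 0.8]]
```

View pics/v3s.png

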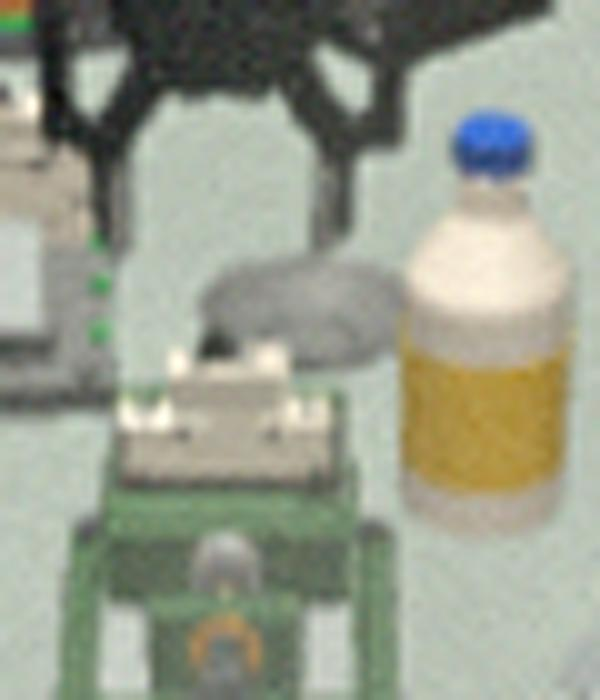

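Call:
{"fn": "arm_command", "kwargs": {
  "increments": [
    [[0,0,0],[0.6,-0.2,-0.3],0.8],
    [[0,0,0],[0.88,-0.28,-0.2],0.8],
    [[0,0,0],[0.88,-0.28,0],0.8],
    [[0,0,0],[0.88,-0.28,0],0.8],
    [[0,0,0],[0.88,-0.28,0],0.8],
    [[0,0,0],[0.88,-0.28,0],0.8],
    [[0,0,0],[0.88,-0.28,0],0.8],
    [[0,0,0],[0.88,-0.28,0],0.8]
  ]
}}

```text
clock: 29.95
ee_pos: [0.564, 0.2504, 0.2614]
eef_rot: [[0.206, 0.979, 0.01], [0.979, -0.206, 0.004], [0.006, 0.009, -1.0]]
wrist_force: [-0.0, -0.5, -0.4]
opening: 0.0769
```

Run:
```python
from h import *
s,q=where()
plan([.5465,.375,.23],1.376,0.8,step=.0235)
im=read_camera("side"); overlay("side",np.clip(im*1.6,0,255).astype(np.uint8),(245,140,60,70),10,[],"v3s")
```

```text
t 29.95 ee [0.564  0.2504 0.2614] vise [0.2208 0.0566 0.2614] rotErrDeg [ 0.5  -0.32 -0.13] F [-0.  -0.5 -0.4] op 0.0769
[[[0.02, -0.01, -0.03], [0.79, -0.29, 0.21], 0.8], [[0.02, -0.01, -0.03], [0.79, -0.28, 0.21], 0.8], [[0.02, -0.01, -0.03], [0.79, -0.28, 0.21], 0.8], [[0.02, -0.01, -0.03], [0.79, -0.28, 0.21], 0.8], [[0.02, -0.01, -0.03], [0.79, -0.28, 0.21], 0.8], [[0.02, -0.01, -0.03], [0.79, -0.28, 0.21], 0.8]]
```

Call:
{"fn": "arm_command", "kwargs": {
  "increments": [
    [[0.05,-0.03,-0.03],[0.79,-0.28,0.21],0.8],
    [[0.05,-0.03,-0.03],[0.79,-0.28,0.21],0.8],
    [[0.02,0,-0.03],[0.79,-0.28,0.21],0.8],
    [[0,0,-0.03],[0.79,-0.28,0.21],0.8],
    [[0,0,0],[0.75,-0.28,0.21],0.8],
    [[0,0,0],[0.45,-0.2,0.21],0.8],
    [[0,0,0],[0,0,0],0.8]
  ]
}}

```text
clock: 30.7
ee_pos: [0.5424, 0.3779, 0.2334]
eef_rot: [[0.192, 0.981, 0.002], [0.981, -0.192, 0.004], [0.004, 0.001, -1.0]]
wrist_force: [0.2, -0.4, 0.0]
opening: 0.0765
```

Run:
```python
from h import *
s,q=where()
plan([.5465,.375,.15],1.376,0.8,step=.0235)
im=read_camera("top"); overlay("top",np.clip(im*1.8,0,255).astype(np.uint8),(85,140,170,75),4.7,[],"v4t")
```

```text
t 30.7 ee [0.5424 0.3779 0.2334] vise [0.3413 0.1038 0.2334] rotErrDeg [ 0.06 -0.25  0.65] F [ 0.2 -0.4  0. ] op 0.0765
[[[0.0, -0.02, 0.0], [-0.02, 0.05, 0.83], 0.8], [[0.0, -0.02, 0.0], [-0.02, 0.05, 0.83], 0.8], [[0.0, -0.02, 0.0], [-0.02, 0.05, 0.83], 0.8], [[0.0, -0.02, 0.0], [-0.02, 0.05, 0.83], 0.8]]
```

View pics/v4t.png

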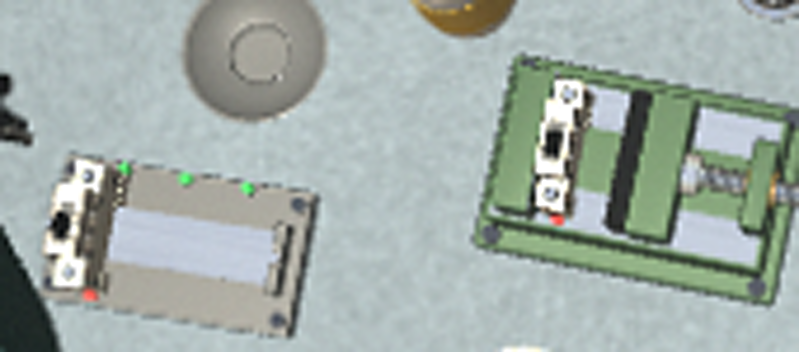

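Run:
```python
from h import *
p=plane("top",[[85+560/4.7-.4,140+143/4.7-.4]],.10)[0]; print(p,(p-V[:3,3])@V[:3,:3])
# fixed jaw right edge top, rubber left edge at z .091 mid
for uv in ((540,140),(630,150)):
    p=plane("top",[[85+uv[0]/4.7-.4,140+uv[1]/4.7-.4]],.091)[0]; print((p-V[:3,3])@V[:3,:3])
```

```text
[0.58516549 0.06494219 0.1       ] [ 0.04351828 -0.00180295  0.1       ]
[ 0.05751916 -0.00272633  0.091     ]
[ 0.00203492 -0.00660667  0.091     ]
```

Call:
{"fn": "arm_command", "kwargs": {
  "increments": [
    [[0,-0.02,0],[-0.03,0.1,0.7],0.8],
    [[0,-0.02,0],[-0.03,0.08,0.8],0.8],
    [[0,0,0],[0,0.02,0.8],0.8],
    [[0,0,0],[0,0,0.8],0.6],
    [[0,0,0],[0,0,0],0.3]
  ]
}}

```text
clock: 31.25
ee_pos: [0.5489, 0.3708, 0.1521]
eef_rot: [[0.196, 0.981, 0.003], [0.981, -0.196, 0.001], [0.001, 0.003, -1.0]]
wrist_force: [-0.5, 0.0, 0.8]
opening: 0.0561
```

Run:
```python
from h import *
s,q=where()
plan([.5465,.375,.143],1.376,0.8,step=.0235)
im=read_camera("side"); overlay("side",np.clip(im*1.6,0,255).astype(np.uint8),(200,110,90,80),8,[],"r5s")
```

```text
t 31.25 ee [0.5489 0.3708 0.1521] vise [0.3356 0.0959 0.1521] rotErrDeg [ 0.15 -0.08  0.45] F [-0.5  0.   0.8] op 0.0561
[[[0.04, -0.02, -0.03], [0.15, -0.13, 0.36], 0.8]]
```

View pics/r5s.png

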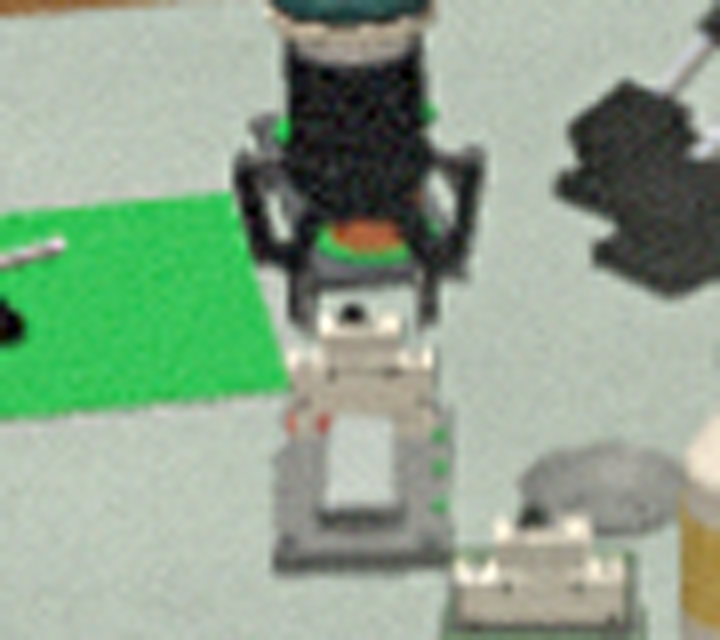

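Call:
{"fn": "arm_command", "kwargs": {
  "increments": [
    [[0.03,0,-0.03],[0.15,-0.1,0.38],0.3],
    [[0,0,0],[0,0,0],0.3]
  ]
}}

```text
clock: 31.5
ee_pos: [0.5483, 0.3749, 0.1453]
eef_rot: [[0.195, 0.981, 0.004], [0.981, -0.195, 0.003], [0.004, 0.003, -1.0]]
wrist_force: [0.3, 0.1, -0.6]
opening: 0.0554
```

Run:
```python
from h import *
s,q=where()
plan([.5465,.375,.143],1.376,0.8,step=.0235)
```

```text
t 31.5 ee [0.5483 0.3749 0.1453] vise [0.3395 0.0974 0.1453] rotErrDeg [ 0.18 -0.21  0.52] F [ 0.3  0.1 -0.6] op 0.0554
[[[0.04, -0.05, -0.01], [-0.01, -0.07, 0.09], 0.8]]
```

Call:
{"fn": "arm_command", "kwargs": {
  "increments": [
    [[0.04,-0.05,0],[0,-0.04,0.1],-1],
    [[0,0,0],[0,0,0],-1],
    [[0,0,0],[0,0,0],-1],
    [[0,0,0],[0,0,0],-1]
  ]
}}

```text
clock: 31.9
ee_pos: [0.5475, 0.3759, 0.1454]
eef_rot: [[0.194, 0.981, 0.002], [0.981, -0.194, 0.002], [0.002, 0.002, -1.0]]
wrist_force: [-0.8, 0.1, -2.9]
opening: 0.0436
```

Call:
{"fn": "arm_command", "kwargs": {
  "increments": [
    [[0,0,0],[0,0,-0.15],-1],
    [[0,0,0],[0,0,-0.25],-1],
    [[0,0,0],[0,0,-0.3],-1],
    [[0,0,0],[0,0,-0.4],-1],
    [[0,0,0],[0,0,-0.6],-1],
    [[0,0,0],[0,0,-0.8],-1],
    [[0,0,0],[0,0,-0.9],-1],
    [[0,0,0],[0,0,-0.9],-1]
  ]
}}

```text
clock: 32.7
ee_pos: [0.5468, 0.3753, 0.26]
eef_rot: [[0.194, 0.981, 0.001], [0.981, -0.194, 0.001], [0.001, 0.001, -1.0]]
wrist_force: [-0.2, 0.0, -0.4]
opening: 0.0432
```

Run:
```python
from h import *
s,q=where()
im=read_camera("side"); overlay("side",np.clip(im*1.6,0,255).astype(np.uint8),(200,90,90,90),7,[],"r6s")
plan(tf(V,[.0225,0,.262])[0],VYAW,-1,step=.0235)
```

```text
t 32.7 ee [0.5468 0.3753 0.26  ] vise [0.3396 0.0988 0.26  ] rotErrDeg [ 0.06 -0.07  0.54] F [-0.2  0.  -0.4] op 0.0432
[[[0.0, -0.0, 0.01], [-0.85, 0.25, 0.0], -1], [[0.0, -0.0, 0.01], [-0.85, 0.25, 0.0], -1], [[0.0, -0.0, 0.01], [-0.85, 0.26, 0.01], -1], [[0.0, -0.0, 0.01], [-0.85, 0.26, 0.01], -1], [[0.0, -0.0, 0.01], [-0.85, 0.26, 0.01], -1], [[0.0, -0.0, 0.01], [-0.85, 0.26, 0.01], -1], [[0.0, -0.0, 0.01], [-0.85, 0.26, 0.01], -1], [[0.0, -0.0, 0.01], [-0.85, 0.26, 0.01], -1]]
[[[0.0, -0.0, 0.01], [-0.85, 0.26, 0.01], -1], [[0.0, -0.0, 0.01], [-0.85, 0.26, 0.01], -1], [[0.0, -0.0, 0.01], [-0.85, 0.26, 0.01], -1], [[0.0, -0.0, 0.01], [-0.85, 0.26, 0.01], -1], [[0.0, -0.0, 0.01], [-0.85, 0.26, 0.01], -1], [[0.0, -0.0, 0.01], [-0.85, 0.26, 0.01], -1], [[0.0, -0.0, 0.01], [-0.85, 0.26, 0.01], -1]]
```

View pics/r6s.png

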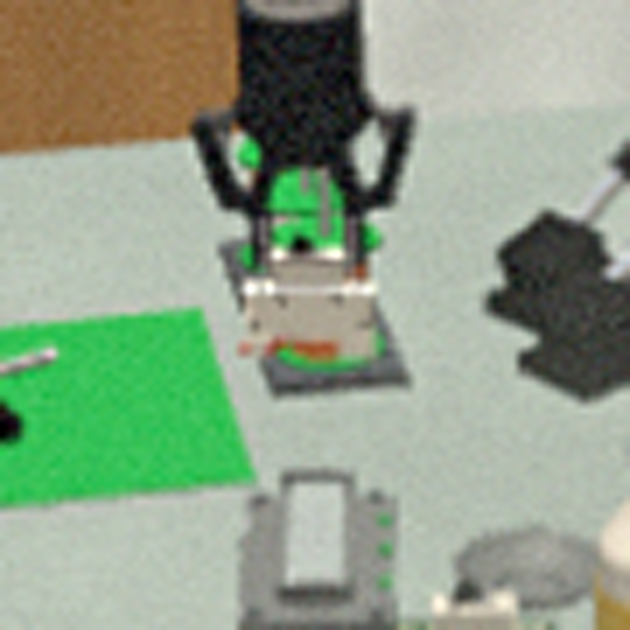

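Call:
{"fn": "arm_command", "kwargs": {
  "increments": [
    [[0,0,0.02],[-0.4,0.1,-0.3],-1],
    [[0,0,0.02],[-0.85,0.26,-0.3],-1],
    [[0,0,0.02],[-0.87,0.26,-0.3],-1],
    [[0,0,0.02],[-0.87,0.26,-0.1],-1],
    [[0,0,0.02],[-0.87,0.26,-0.1],-1],
    [[0,0,0.02],[-0.87,0.26,0],-1],
    [[0,0,0],[-0.87,0.26,0],-1],
    [[0,0,0],[-0.87,0.26,0],-1]
  ]
}}

```text
clock: 33.55
ee_pos: [0.5612, 0.1995, 0.3007]
eef_rot: [[0.2, 0.98, 0.011], [0.98, -0.2, 0.006], [0.008, 0.01, -1.0]]
wrist_force: [0.4, 0.4, -1.3]
opening: 0.0436
```

Run:
```python
from h import *
s,q=where()
plan(tf(V,[.0225,0,.285])[0],VYAW,-1,step=.0235)
```

```text
t 33.55 ee [0.5612 0.1995 0.3007] vise [0.1704 0.049  0.3007] rotErrDeg [ 0.55 -0.47  0.18] F [ 0.4  0.4 -1.3] op 0.0436
[[[0.02, -0.02, 0.01], [-0.85, 0.28, 0.09], -1], [[0.02, -0.02, 0.01], [-0.85, 0.28, 0.09], -1], [[0.02, -0.02, 0.01], [-0.85, 0.28, 0.09], -1], [[0.02, -0.02, 0.01], [-0.85, 0.28, 0.09], -1], [[0.02, -0.02, 0.01], [-0.85, 0.28, 0.09], -1], [[0.02, -0.02, 0.01], [-0.85, 0.28, 0.09], -1], [[0.02, -0.02, 0.01], [-0.85, 0.28, 0.09], -1]]
```

Call:
{"fn": "arm_command", "kwargs": {
  "increments": [
    [[0.05,-0.04,0.01],[-0.85,0.28,0.05],-1],
    [[0.05,-0.04,0.01],[-0.85,0.28,0.05],-1],
    [[0.03,-0.03,0.01],[-0.85,0.28,0.08],-1],
    [[0,0,0],[-0.85,0.28,0.08],-1],
    [[0,0,0],[-0.85,0.28,0.08],-1],
    [[0,0,0],[-0.8,0.28,0.08],-1],
    [[0,0,0],[-0.5,0.2,0.08],-1],
    [[0,0,0],[0,0,0],-1]
  ]
}}

```text
clock: 34.35
ee_pos: [0.577, 0.0414, 0.2925]
eef_rot: [[0.207, 0.978, 0.003], [0.978, -0.207, -0.0], [0.0, 0.003, -1.0]]
wrist_force: [-0.6, -0.2, -0.5]
opening: 0.0435
```

Run:
```python
from h import *
s,q=where()
plan(tf(V,[.0225,0,.23])[0],VYAW,-1,step=.0235)
im=read_camera("side"); overlay("side",np.clip(im*1.6,0,255).astype(np.uint8),(240,110,70,90),7,[],"r7s")
```

```text
t 34.35 ee [0.577  0.0414 0.2925] vise [0.0188 0.0014 0.2925] rotErrDeg [ 0.18 -0.01 -0.19] F [-0.6 -0.2 -0.5] op 0.0435
[[[0.01, -0.0, -0.02], [0.05, 0.02, 0.83], -1], [[0.01, -0.0, -0.02], [0.05, 0.02, 0.83], -1], [[0.01, -0.0, -0.02], [0.05, 0.02, 0.83], -1]]
```

View pics/r7s.png

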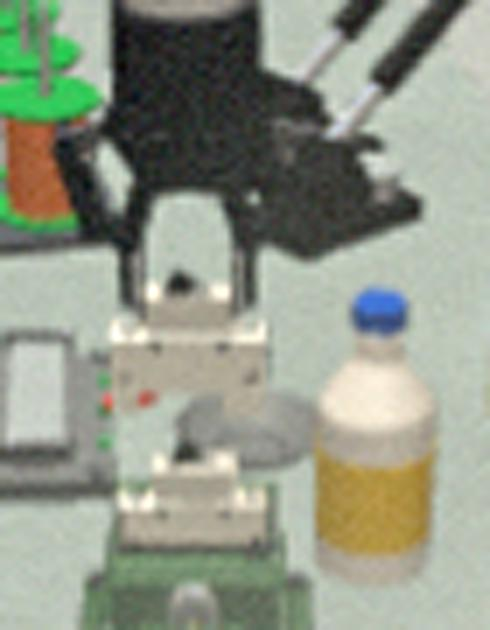

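Call:
{"fn": "arm_command", "kwargs": {
  "increments": [
    [[0.03,0,-0.04],[0.07,0.03,0.6],-1],
    [[0,0,0],[0.02,0.02,0.6],-1],
    [[0,0,0],[0,0,0.6],-1],
    [[0,0,0],[0,0,0.6],-1],
    [[0,0,0],[0,0,0],-1]
  ]
}}

```text
clock: 34.9
ee_pos: [0.578, 0.0467, 0.2261]
eef_rot: [[0.201, 0.98, -0.001], [0.98, -0.201, 0.001], [0.001, -0.001, -1.0]]
wrist_force: [0.2, 0.0, -1.6]
opening: 0.0433
```

Run:
```python
from h import *
s,q=where()
plan(tf(V,[.0208,0,.205])[0],VYAW,-1,step=.0235)
im=read_camera("side"); overlay("side",np.clip(im*1.6,0,255).astype(np.uint8),(245,140,60,70),9,[],"r7s")
im=read_camera("top"); overlay("top",np.clip(im*1.8,0,255).astype(np.uint8),(160,130,110,80),7,[],"r7t")
```

```text
t 34.9 ee [0.578  0.0467 0.2261] vise [0.0242 0.0015 0.2261] rotErrDeg [-0.07 -0.04  0.15] F [ 0.2  0.  -1.6] op 0.0433
[[[-0.02, -0.01, 0.04], [-0.14, 0.06, 0.84], -1]]
```

View pics/r7s.png

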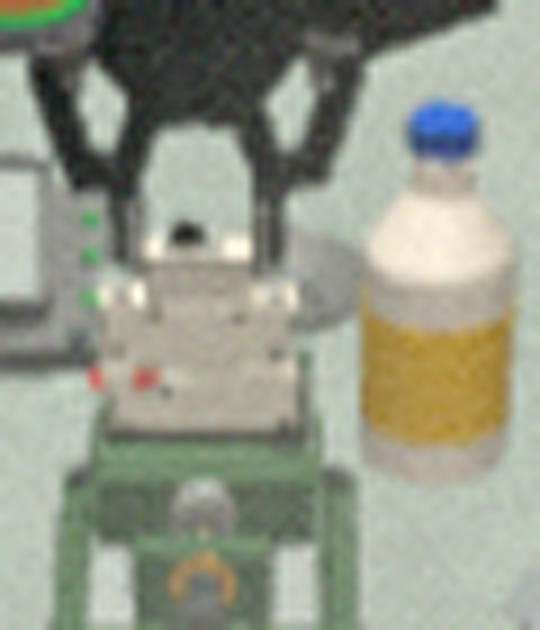

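View pics/r7t.png

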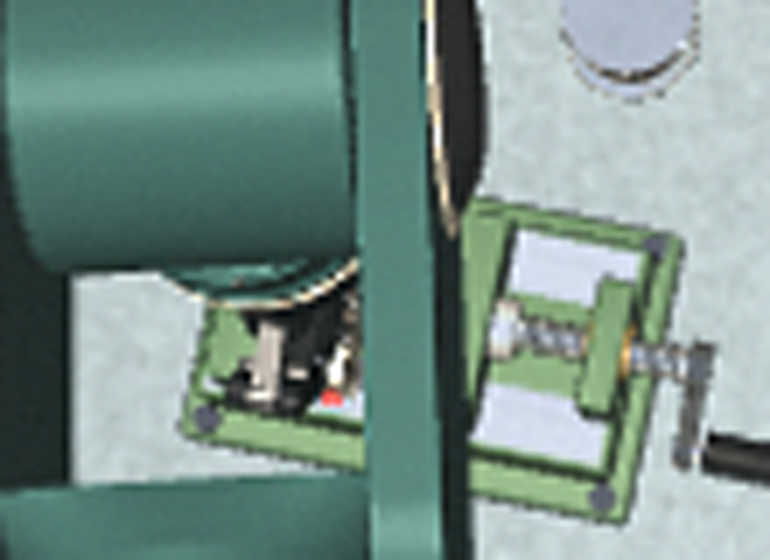

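Call:
{"fn": "arm_command", "kwargs": {
  "increments": [
    [[0,0,0.03],[-0.15,0.05,0],-1],
    [[0,0,0],[0,0,0],-1]
  ]
}}

```text
clock: 35.2
ee_pos: [0.5795, 0.0425, 0.2299]
eef_rot: [[0.203, 0.979, 0.003], [0.979, -0.203, 0.001], [0.002, 0.003, -1.0]]
wrist_force: [-1.1, -1.0, -1.6]
opening: 0.0435
```

Run:
```python
from h import *
s,q=where()
```

```text
t 35.2 ee [0.5795 0.0425 0.2299] vise [ 0.0204 -0.0008  0.2299] rotErrDeg [ 0.18 -0.09  0.02] F [-1.1 -1.  -1.6] op 0.0435
```

Good; descend.

Call:
{"fn": "arm_command", "kwargs": {
  "increments": [
    [[0.03,0,0],[0,0,0.5],-1],
    [[0,0,0],[0,0,0.5],-1],
    [[0,0,0],[0,0,0.4],-1],
    [[0,0,0],[0,0,0],-1]
  ]
}}

```text
clock: 35.6
ee_pos: [0.5797, 0.0422, 0.1925]
eef_rot: [[0.204, 0.979, 0.002], [0.979, -0.204, 0.001], [0.002, 0.002, -1.0]]
wrist_force: [-0.5, -0.3, -1.1]
opening: 0.0438
```

Run:
```python
from h import *
s,q=where()
im=read_camera("side"); overlay("side",np.clip(im*1.6,0,255).astype(np.uint8),(245,140,60,70),9,[],"r8s")
```

```text
t 35.6 ee [0.5797 0.0422 0.1925] vise [ 0.0201 -0.0011  0.1925] rotErrDeg [ 0.12 -0.11 -0.01] F [-0.5 -0.3 -1.1] op 0.0438
```

View pics/r8s.png

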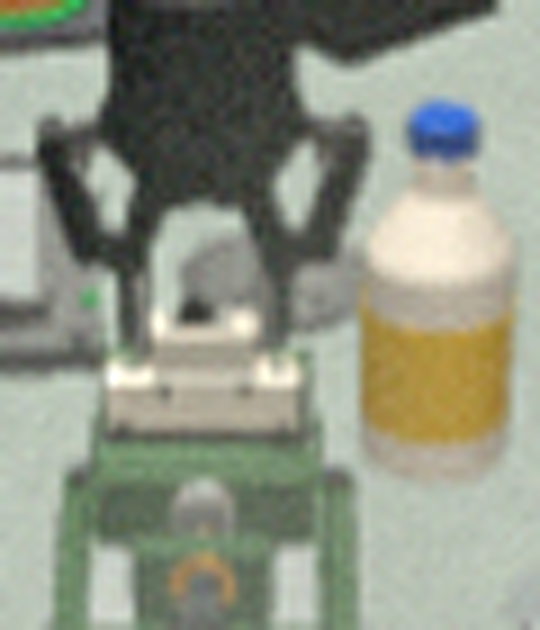

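Call:
{"fn": "arm_command", "kwargs": {
  "increments": [
    [[0.03,0,0],[0,0,0.3],-1],
    [[0,0,0],[0,0,0.12],-1],
    [[0,0,0],[0,0,0.06],-1]
  ]
}}

```text
clock: 35.95
ee_pos: [0.5802, 0.0423, 0.181]
eef_rot: [[0.203, 0.979, 0.002], [0.979, -0.203, 0.002], [0.002, 0.001, -1.0]]
wrist_force: [-0.0, 0.2, -0.6]
opening: 0.0432
```

Call:
{"fn": "arm_command", "kwargs": {
  "increments": [
    [[0,0,0],[0,0,0.05],-1],
    [[0,0,0],[0,0,0.05],-1]
  ]
}}

```text
clock: 36.15
ee_pos: [0.5803, 0.0425, 0.1798]
eef_rot: [[0.203, 0.979, 0.002], [0.979, -0.203, 0.002], [0.003, 0.002, -1.0]]
wrist_force: [-11.6, 1.2, 20.3]
opening: 0.0433
```

Call:
{"fn": "arm_command", "kwargs": {
  "increments": [
    [[0,0,0],[0,0,-0.02],-1],
    [[0,0,0],[0,0,0],-0.2],
    [[0,0,0],[0,0,0],0.3],
    [[0,0,0],[0,0,0],0.6],
    [[0,0,0],[0,0,0],0.6],
    [[0,0,0],[0,0,-0.5],0.6],
    [[0,0,0],[0,0,-0.8],0.6],
    [[0,0,0],[0,0,-0.9],0.6]
  ]
}}

```text
clock: 36.95
ee_pos: [0.5795, 0.0423, 0.2362]
eef_rot: [[0.203, 0.979, -0.001], [0.979, -0.203, 0.002], [0.002, -0.001, -1.0]]
wrist_force: [-0.8, -0.0, 0.2]
opening: 0.0686
```

Run:
```python
from h import *
s,q=where()
im=read_camera("side"); overlay("side",np.clip(im*1.6,0,255).astype(np.uint8),(245,140,60,70),9,[],"r9s")
cy,cz,cx=map(float,open("centre.txt").read().split()); a=8.61
t=tf(V,[-.1385-.008*a/2/np.pi+cx,cy+.042*np.sin(a),.24])[0]; print("knob over",t)
plan(t,VYAW,0.3,step=.0235)
```

```text
t 36.95 ee [0.5795 0.0423 0.2362] vise [ 0.0202 -0.0009  0.2362] rotErrDeg [-0.08 -0.1   0.  ] F [-0.8 -0.   0.2] op 0.0686
knob over [ 0.51203533 -0.12309591  0.24      ]
[[[0.01, -0.01, 0.0], [-0.88, -0.17, 0.0], 0.3], [[0.01, -0.01, 0.0], [-0.88, -0.17, 0.0], 0.3], [[0.01, -0.01, 0.0], [-0.88, -0.17, 0.0], 0.3], [[0.01, -0.01, 0.0], [-0.88, -0.17, 0.0], 0.3], [[0.01, -0.01, 0.0], [-0.88, -0.17, 0.0], 0.3], [[0.01, -0.01, 0.0], [-0.88, -0.17, 0.0], 0.3], [[0.01, -0.01, 0.0], [-0.88, -0.17, 0.0], 0.3], [[0.01, -0.01, 0.0], [-0.88, -0.17, 0.0], 0.3]]
```

View pics/r9s.png

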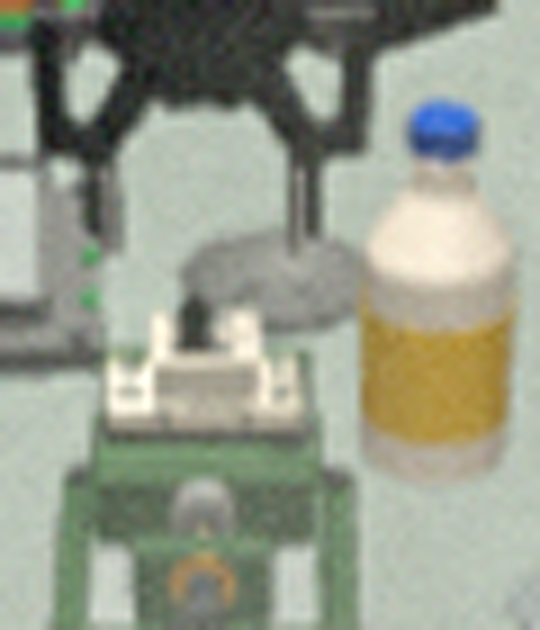

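Call:
{"fn": "arm_command", "kwargs": {
  "increments": [
    [[0,0,0],[-0.7,-0.15,-0.2],0.5],
    [[0,0,0],[-0.9,-0.17,0],0.4],
    [[0,0,0],[-0.9,-0.17,0],0.4],
    [[0,0,0],[-0.9,-0.17,0],0.4],
    [[0,0,0],[-0.9,-0.17,0],0.4],
    [[0,0,0],[-0.9,-0.17,0],0.4],
    [[0,0,0],[-0.9,-0.17,0],0.4],
    [[0,0,0],[-0.75,-0.17,0],0.4]
  ]
}}

```text
clock: 37.8
ee_pos: [0.5086, -0.1265, 0.2525]
eef_rot: [[0.201, 0.98, 0.01], [0.98, -0.201, 0.001], [0.003, 0.01, -1.0]]
wrist_force: [-0.4, 0.1, 0.1]
opening: 0.0596
```

Run:
```python
from h import *
s,q=where()
plan([.5123,-.1228,.20],VYAW,0.4)
im=read_camera("top"); overlay("top",np.clip(im*1.8,0,255).astype(np.uint8),(170,135,110,80),7,[],"p1t")
```

```text
t 37.8 ee [ 0.5086 -0.1265  0.2525] vise [-0.1595  0.0343  0.2525] rotErrDeg [ 0.55 -0.16  0.16] F [-0.4  0.1  0.1] op 0.0596
[[[0.05, -0.01, 0.01], [0.06, 0.03, 0.7], 0.4], [[0.05, -0.01, 0.01], [0.06, 0.03, 0.7], 0.4], [[0.05, -0.01, 0.01], [0.06, 0.04, 0.7], 0.4]]
```

View pics/p1t.png

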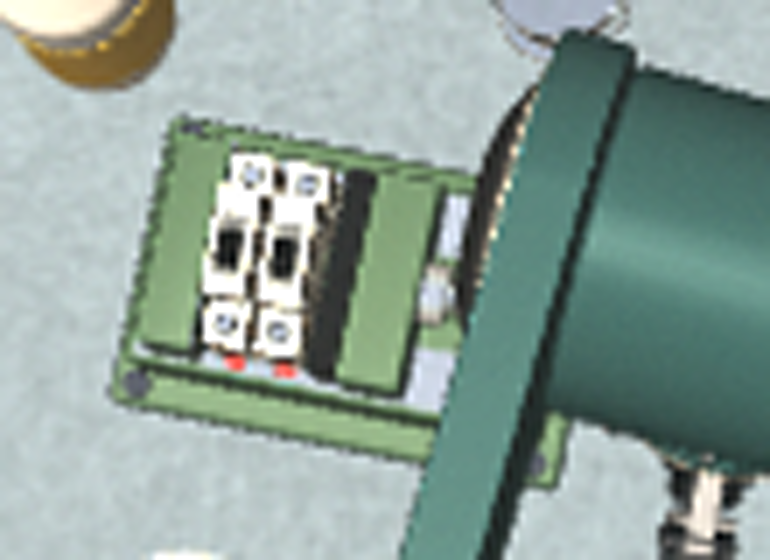

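Call:
{"fn": "arm_command", "kwargs": {
  "increments": [
    [[0.08,0,0],[0.06,0.06,0.7],0.4],
    [[0.06,0,0],[0.06,0.04,0.8],0.4],
    [[0,0,0],[0.03,0,0.8],0.4],
    [[0,0,0],[0,0,0.8],0.4],
    [[0,0,0],[0,0,0.8],0.4],
    [[0,0,0],[0,0,0.8],0.4],
    [[0,0,0],[0,0,0.8],0.4],
    [[0,0,0],[0,0,0],0.4]
  ]
}}

```text
clock: 38.65
ee_pos: [0.5087, -0.1245, 0.1051]
eef_rot: [[0.202, 0.979, -0.004], [0.979, -0.202, 0.003], [0.002, -0.004, -1.0]]
wrist_force: [0.2, -0.3, 0.2]
opening: 0.0597
```

Run:
```python
from h import *
s,q=where()
plan([.5125,-.1227,.1038],VYAW,0.4)
im=read_camera("side"); overlay("side",np.clip(im*1.6,0,255).astype(np.uint8),(235,180,60,60),9,[],"p2s")
```

```text
t 38.65 ee [ 0.5087 -0.1245  0.1051] vise [-0.1575  0.0345  0.1051] rotErrDeg [-0.23 -0.11  0.06] F [ 0.2 -0.3  0.2] op 0.0597
[[[-0.06, -0.03, 0.01], [0.1, 0.13, 0.05], 0.4]]
```

View pics/p2s.png

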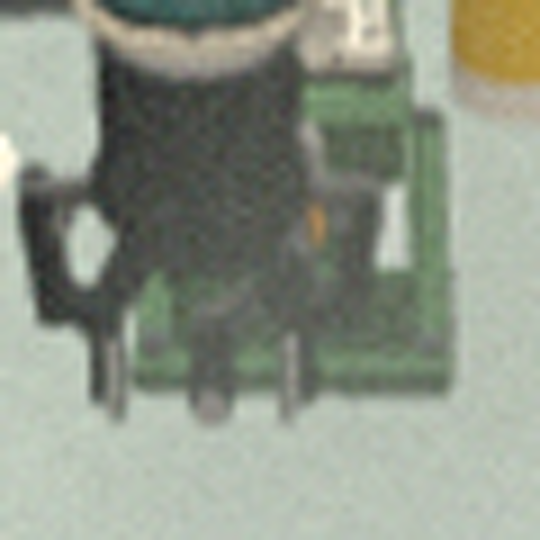

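Call:
{"fn": "arm_command", "kwargs": {
  "increments": [
    [[-0.05,0,0],[0.08,0.12,0.08],0.2],
    [[0,0,0],[0,0,0],-1],
    [[0,0,0],[0,0,0],-1],
    [[0,0,0],[0,0,0],-1],
    [[0,0,0],[0,0,0],-1]
  ]
}}

```text
clock: 39.2
ee_pos: [0.5137, -0.1232, 0.1074]
eef_rot: [[0.202, 0.979, 0.004], [0.979, -0.202, 0.0], [0.001, 0.004, -1.0]]
wrist_force: [-1.0, 0.3, -4.7]
opening: 0.016
```

```bash
python3 turn.py 8.6 -13 8
```

```text
t 39.2 ee [ 0.5137 -0.1232  0.1074] vise [-0.1552  0.0299  0.1074] rotErrDeg [ 0.23 -0.07  0.08] F [-1.   0.3 -4.7] op 0.016
th 8.573 rad 38.4 dx -5.8 Frad 3.8 Ftan 2.9 Fx 0.1
[[[0.06, -0.02, 0.02], [0.0, -0.32, -0.22], -1], [[0.0, 0.0, 0.0], [0.01, -0.14, -0.35], -1], [[0.0, 0.0, 0.0], [0.01, -0.06, -0.38], -1], [[0.0, 0.0, 0.0], [0.01, 0.03, -0.38], -1], [[0.0, 0.0, 0.0], [0.01, 0.11, -0.36], -1], [[0.0, 0.0, 0.0], [0.01, 0.19, -0.33], -1], [[0.0, 0.0, 0.0], [0.01, 0.26, -0.28], -1], [[0.0, 0.0, 0.0], [0.01, 0.32, -0.21], -1]]
```

```bash
echo "0.0002 .1360 -.0060" > centre.txt; python3 turn.py 8.6 -14 7
```

```text
t 39.2 ee [ 0.5137 -0.1232  0.1074] vise [-0.1552  0.0299  0.1074] rotErrDeg [ 0.23 -0.07  0.08] F [-1.   0.3 -4.7] op 0.016
th 8.62 rad 41.2 dx -5.7 Frad 4.0 Ftan 2.7 Fx 0.1
[[[0.06, -0.02, 0.02], [0.0, -0.27, -0.31], -1], [[0.0, 0.0, 0.0], [0.01, -0.16, -0.38], -1], [[0.0, 0.0, 0.0], [0.01, -0.06, -0.4], -1], [[0.0, 0.0, 0.0], [0.01, 0.04, -0.41], -1], [[0.0, 0.0, 0.0], [0.01, 0.13, -0.39], -1], [[0.0, 0.0, 0.0], [0.01, 0.22, -0.34], -1], [[0.0, 0.0, 0.0], [0.01, 0.3, -0.28], -1]]
```

Call:
{"fn": "arm_command", "kwargs": {
  "increments": [
    [[0.06,0,0],[0,-0.26,-0.3],-1],
    [[0,0,0],[0.01,-0.15,-0.38],-1],
    [[0,0,0],[0.01,-0.05,-0.4],-1],
    [[0,0,0],[0.01,0.05,-0.4],-1],
    [[0,0,0],[0,0,0],-1]
  ]
}}

```text
clock: 39.7
ee_pos: [0.5026, -0.1195, 0.1479]
eef_rot: [[0.202, 0.979, -0.0], [0.979, -0.202, 0.003], [0.003, -0.001, -1.0]]
wrist_force: [-0.5, 1.5, 0.2]
opening: 0.0151
```

```bash
python3 turn.py 7.6 -15 7
```

```text
t 39.7 ee [ 0.5026 -0.1195  0.1479] vise [-0.1538  0.0415  0.1479] rotErrDeg [-0.07 -0.18  0.07] F [-0.5  1.5  0.2] op 0.0151
th 7.574 rad 43.0 dx -5.7 Frad 0.9 Ftan -0.0 Fx 1.4
[[[-0.02, -0.04, 0.02], [0.0, 0.21, -0.39], -1], [[0.0, 0.0, 0.0], [0.01, 0.27, -0.34], -1], [[0.0, 0.0, 0.0], [0.01, 0.35, -0.26], -1], [[0.0, 0.0, 0.0], [0.01, 0.41, -0.16], -1], [[0.0, 0.0, 0.0], [0.01, 0.44, -0.05], -1], [[0.0, 0.0, 0.0], [0.01, 0.43, 0.07], -1], [[0.0, 0.0, 0.0], [0.01, 0.4, 0.18], -1]]
```

Call:
{"fn": "arm_command", "kwargs": {
  "increments": [
    [[0,-0.04,0],[0,0.21,-0.38],-1],
    [[0,0,0],[0.01,0.28,-0.33],-1],
    [[0,0,0],[0.01,0.36,-0.25],-1],
    [[0,0,0],[0.01,0.41,-0.15],-1],
    [[0,0,0],[0.01,0.44,-0.03],-1],
    [[0,0,0],[0,0,0],-1]
  ]
}}

```text
clock: 40.3
ee_pos: [0.545, -0.127, 0.1799]
eef_rot: [[0.202, 0.979, -0.006], [0.979, -0.202, 0.002], [0.0, -0.006, -1.0]]
wrist_force: [1.9, 0.9, -1.7]
opening: 0.0158
```

```bash
python3 turn.py 6.3 -15 7
python3 - <<'E'
from h import *
im=read_camera("side"); overlay("side",np.clip(im*1.6,0,255).astype(np.uint8),(235,160,60,80),9,[],"p3s")
E
```

```text
t 40.3 ee [ 0.545  -0.127   0.1799] vise [-0.1525 -0.0015  0.1799] rotErrDeg [-0.33 -0.02  0.08] F [ 1.9  0.9 -1.7] op 0.0158
th 6.245 rad 43.9 dx -6.1 Frad -1.7 Ftan -1.7 Fx 1.2
[[[-0.08, -0.01, 0.02], [0.02, 0.43, 0.15], -1], [[0.0, 0.0, 0.0], [0.01, 0.4, 0.18], -1], [[0.0, 0.0, 0.0], [0.01, 0.34, 0.28], -1], [[0.0, 0.0, 0.0], [0.01, 0.25, 0.36], -1], [[0.0, 0.0, 0.0], [0.01, 0.15, 0.41], -1], [[0.0, 0.0, 0.0], [0.01, 0.04, 0.44], -1], [[0.0, 0.0, 0.0], [0.01, -0.07, 0.43], -1]]
```

View pics/p3s.png

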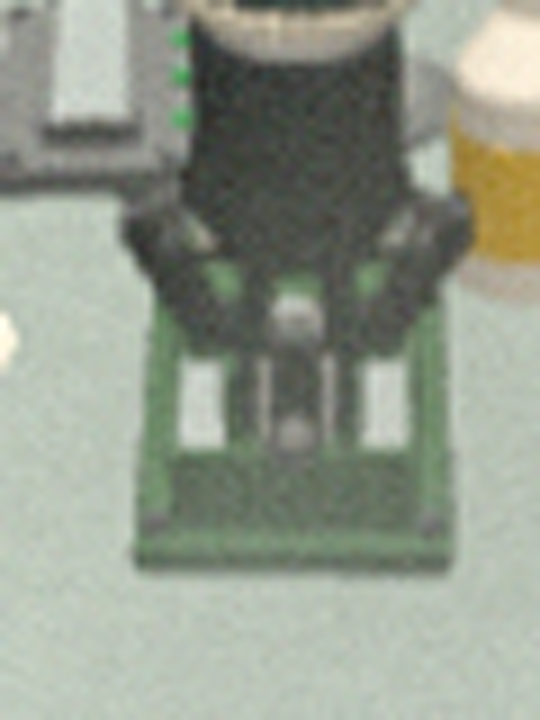

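```bash
echo "0.0000 .1370 -.0060" > centre.txt; python3 turn.py 6.3 -15 7
```

```text
t 40.35 ee [ 0.5446 -0.1269  0.1798] vise [-0.1525 -0.0011  0.1798] rotErrDeg [-0.33 -0.02  0.08] F [ 1.8  0.7 -1.1] op 0.0158
th 6.258 rad 42.8 dx -6.1 Frad -1.0 Ftan -1.6 Fx 1.0
[[[-0.08, -0.01, 0.02], [0.02, 0.43, 0.1], -1], [[0.0, 0.0, 0.0], [0.01, 0.4, 0.18], -1], [[0.0, 0.0, 0.0], [0.01, 0.34, 0.28], -1], [[0.0, 0.0, 0.0], [0.01, 0.26, 0.35], -1], [[0.0, 0.0, 0.0], [0.01, 0.16, 0.41], -1], [[0.0, 0.0, 0.0], [0.01, 0.05, 0.44], -1], [[0.0, 0.0, 0.0], [0.01, -0.07, 0.43], -1]]
```

Call:
{"fn": "arm_command", "kwargs": {
  "increments": [
    [[-0.08,0,0],[0.02,0.43,0.1],-1],
    [[0,0,0],[0.01,0.4,0.19],-1],
    [[0,0,0],[0.01,0.34,0.29],-1],
    [[0,0,0],[0.01,0.24,0.36],-1],
    [[0,0,0],[0.01,0.14,0.41],-1],
    [[0,0,0],[0.01,0.02,0.44],-1],
    [[0,0,0],[0,0,0],-1]
  ]
}}

```text
clock: 41.05
ee_pos: [0.5839, -0.1333, 0.128]
eef_rot: [[0.202, 0.979, -0.01], [0.979, -0.202, 0.002], [0.0, -0.01, -1.0]]
wrist_force: [-6.1, 1.8, 0.2]
opening: 0.016
```

```bash
python3 turn.py 4.6 -15 7
```

```text
t 41.05 ee [ 0.5839 -0.1333  0.128 ] vise [-0.1508 -0.0409  0.128 ] rotErrDeg [-0.58 -0.    0.09] F [-6.1  1.8  0.2] op 0.016
th 4.494 rad 41.8 dx -6.6 Frad -6.2 Ftan -1.2 Fx 0.5
[[[-0.15, 0.0, 0.02], [0.04, -0.14, 0.41], -1], [[0.0, 0.0, 0.0], [0.01, -0.25, 0.36], -1], [[0.0, 0.0, 0.0], [0.01, -0.34, 0.28], -1], [[0.0, 0.0, 0.0], [0.01, -0.4, 0.19], -1], [[0.0, 0.0, 0.0], [0.01, -0.43, 0.08], -1], [[0.0, 0.0, 0.0], [0.01, -0.44, -0.04], -1], [[0.0, 0.0, 0.0], [0.01, -0.41, -0.15], -1]]
```

Call:
{"fn": "arm_command", "kwargs": {
  "increments": [
    [[-0.15,0,0],[0.04,-0.14,0.41],-1],
    [[0,0,0],[0.01,-0.26,0.35],-1],
    [[0,0,0],[0.01,-0.35,0.27],-1],
    [[0,0,0],[0.01,-0.4,0.18],-1],
    [[0,0,0],[0.01,-0.43,0.06],-1],
    [[0,0,0],[0.01,-0.43,-0.06],-1],
    [[0,0,0],[0.01,-0.4,-0.17],-1],
    [[0,0,0],[0,0,0],-1]
  ]
}}

```text
clock: 41.85
ee_pos: [0.5249, -0.1178, 0.1005]
eef_rot: [[0.201, 0.979, -0.002], [0.979, -0.201, 0.002], [0.001, -0.002, -1.0]]
wrist_force: [-0.5, 0.2, 2.3]
opening: 0.0163
```

```bash
python3 turn.py 2.7 -15 7
```

```text
t 41.85 ee [ 0.5249 -0.1178  0.1005] vise [-0.1477  0.02    0.1005] rotErrDeg [-0.12 -0.08  0.11] F [-0.5  0.2  2.3] op 0.0163
th 2.639 rad 41.6 dx -5.8 Frad -1.8 Ftan -1.5 Fx 0.1
[[[-0.03, -0.02, 0.03], [0.01, -0.36, -0.25], -1], [[0.0, 0.0, 0.0], [0.01, -0.27, -0.34], -1], [[0.0, 0.0, 0.0], [0.01, -0.18, -0.4], -1], [[0.0, 0.0, 0.0], [0.01, -0.07, -0.43], -1], [[0.0, 0.0, 0.0], [0.01, 0.05, -0.44], -1], [[0.0, 0.0, 0.0], [0.01, 0.16, -0.41], -1], [[0.0, 0.0, 0.0], [0.01, 0.26, -0.35], -1]]
```

Call:
{"fn": "arm_command", "kwargs": {
  "increments": [
    [[0,0,0],[0.01,-0.35,-0.26],-1],
    [[0,0,0],[0.01,-0.26,-0.35],-1],
    [[0,0,0],[0.01,-0.16,-0.4],-1],
    [[0,0,0],[0.01,-0.05,-0.43],-1],
    [[0,0,0],[0.01,0.07,-0.43],-1],
    [[0,0,0],[0.01,0.18,-0.4],-1],
    [[0,0,0],[0,0,0],-1]
  ]
}}

```text
clock: 42.55
ee_pos: [0.5107, -0.1126, 0.1623]
eef_rot: [[0.201, 0.98, -0.001], [0.98, -0.201, 0.004], [0.003, -0.002, -1.0]]
wrist_force: [6.5, 3.4, -3.8]
opening: 0.0157
```

```bash
python3 turn.py 1.1 -15 7
python3 - <<'E'
from h import *
im=read_camera("top"); overlay("top",np.clip(im*1.8,0,255).astype(np.uint8),(170,135,110,80),7,[],"p4t")
E
```

```text
t 42.55 ee [ 0.5107 -0.1126  0.1623] vise [-0.1455  0.035   0.1623] rotErrDeg [-0.13 -0.19  0.11] F [ 6.5  3.4 -3.8] op 0.0157
th 0.945 rad 43.2 dx -5.8 Frad -6.8 Ftan -0.2 Fx 4.7
[[[-0.03, -0.05, 0.03], [0.0, 0.34, -0.29], -1], [[0.0, 0.0, 0.0], [0.01, 0.37, -0.23], -1], [[0.0, 0.0, 0.0], [0.01, 0.42, -0.13], -1], [[0.0, 0.0, 0.0], [0.01, 0.44, -0.01], -1], [[0.0, 0.0, 0.0], [0.01, 0.43, 0.1], -1], [[0.0, 0.0, 0.0], [0.01, 0.39, 0.21], -1], [[0.0, 0.0, 0.0], [0.01, 0.32, 0.3], -1]]
```

View pics/p4t.png

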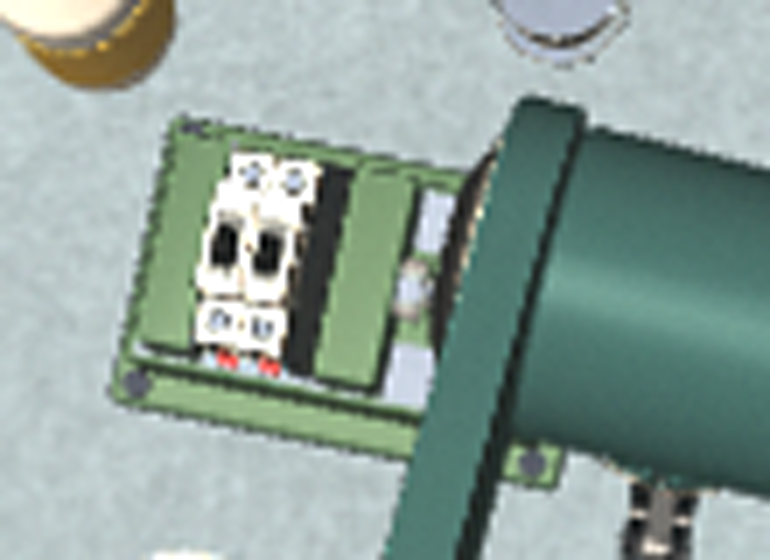

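Call:
{"fn": "arm_command", "kwargs": {
  "increments": [
    [[0,-0.05,0],[0,0.34,-0.27],-1],
    [[0,0,0],[0.01,0.38,-0.22],-1],
    [[0,0,0],[0.01,0.42,-0.11],-1],
    [[0,0,0],[0.01,0.44,0.01],-1],
    [[0,0,0],[0.01,0.42,0.12],-1],
    [[0,0,0],[0.01,0.38,0.22],-1],
    [[0,0,0],[0,0,0],-1]
  ]
}}

```text
clock: 43.3
ee_pos: [0.5726, -0.124, 0.1693]
eef_rot: [[0.201, 0.98, -0.01], [0.98, -0.201, 0.002], [-0.001, -0.01, -1.0]]
wrist_force: [-0.7, 3.9, -5.2]
opening: 0.0158
```

```bash
python3 turn.py -.6 -15 7
```

```text
t 43.3 ee [ 0.5726 -0.124   0.1693] vise [-0.144  -0.0279  0.1693] rotErrDeg [-0.57  0.03  0.13] F [-0.7  3.9 -5.2] op 0.0158
th -0.711 rad 42.7 dx -6.4 Frad -4.9 Ftan -2.2 Fx 3.7
[[[-0.14, 0.01, 0.03], [0.03, 0.27, 0.35], -1], [[0.0, 0.0, 0.0], [0.01, 0.2, 0.39], -1], [[0.0, 0.0, 0.0], [0.01, 0.09, 0.43], -1], [[0.0, 0.0, 0.0], [0.01, -0.02, 0.44], -1], [[0.0, 0.0, 0.0], [0.01, -0.14, 0.42], -1], [[0.0, 0.0, 0.0], [0.01, -0.24, 0.37], -1], [[0.0, 0.0, 0.0], [0.01, -0.33, 0.29], -1]]
```

Call:
{"fn": "arm_command", "kwargs": {
  "increments": [
    [[-0.14,0,0],[0.03,0.26,0.35],-1],
    [[0,0,0],[0.01,0.19,0.4],-1],
    [[0,0,0],[0.01,0.07,0.43],-1],
    [[0,0,0],[0.01,-0.04,0.44],-1],
    [[0,0,0],[0.01,-0.16,0.41],-1],
    [[0,0,0],[0.01,-0.26,0.36],-1],
    [[0,0,0],[0,0,0],-1]
  ]
}}

```text
clock: 44.0
ee_pos: [0.576, -0.1227, 0.1103]
eef_rot: [[0.201, 0.98, 0.002], [0.98, -0.201, -0.001], [-0.001, 0.002, -1.0]]
wrist_force: [-2.0, 3.5, -1.2]
opening: 0.0159
```

```bash
python3 turn.py -2.3 -13 5
python3 - <<'E'
from h import *
im=read_camera("top"); overlay("top",np.clip(im*1.8,0,255).astype(np.uint8),(170,135,110,80),7,[],"p5t")
E
```

```text
t 44.0 ee [ 0.576  -0.1227  0.1103] vise [-0.1421 -0.031   0.1103] rotErrDeg [0.11 0.04 0.13] F [-2.   3.5 -1.2] op 0.0159
th -2.282 rad 40.9 dx -6.5 Frad -1.2 Ftan -2.6 Fx 3.0
[[[0.03, 0.01, 0.03], [0.03, -0.25, 0.29], -1], [[0.0, 0.0, 0.0], [0.01, -0.33, 0.19], -1], [[0.0, 0.0, 0.0], [0.01, -0.36, 0.11], -1], [[0.0, 0.0, 0.0], [0.01, -0.38, 0.02], -1], [[0.0, 0.0, 0.0], [0.01, -0.38, -0.06], -1]]
```

View pics/p5t.png

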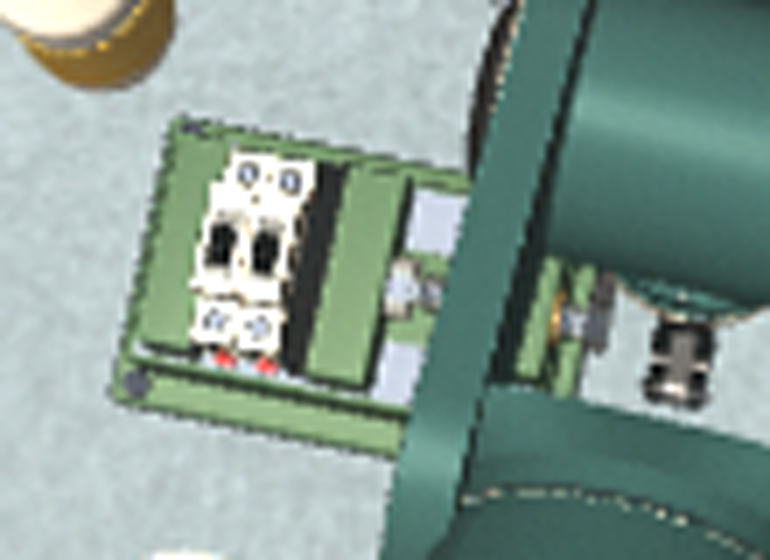

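Call:
{"fn": "arm_command", "kwargs": {
  "increments": [
    [[0.03,0,0],[0.03,-0.25,0.28],-1],
    [[0,0,0],[0.01,-0.33,0.18],-1],
    [[0,0,0],[0.01,-0.36,0.1],-1],
    [[0,0,0],[0.01,-0.38,0.01],-1],
    [[0,0,0],[0.01,-0.37,-0.07],-1],
    [[0,0,0],[0,0,0],-1]
  ]
}}

```text
clock: 44.65
ee_pos: [0.5344, -0.112, 0.0971]
eef_rot: [[0.202, 0.979, 0.008], [0.979, -0.202, -0.002], [-0.0, 0.008, -1.0]]
wrist_force: [-0.0, 2.3, 2.0]
opening: 0.0156
```

```bash
python3 turn.py -3.4 -13 5
python3 - <<'E'
from h import *
im=read_camera("top"); overlay("top",np.clip(im*1.8,0,255).astype(np.uint8),(170,135,110,80),7,[],"p6t")
im=read_camera("side"); overlay("side",np.clip(im*1.6,0,255).astype(np.uint8),(235,150,65,85),8,[],"p6s")
E
```

```text
t 44.65 ee [ 0.5344 -0.112   0.0971] vise [-0.1401  0.0119  0.0971] rotErrDeg [0.45 0.01 0.11] F [-0.   2.3  2. ] op 0.0156
th -3.431 rad 41.6 dx -6.0 Frad -1.8 Ftan -1.0 Fx 2.3
[[[0.11, 0.0, 0.03], [0.01, -0.35, -0.13], -1], [[0.0, 0.0, 0.0], [0.01, -0.31, -0.22], -1], [[0.0, 0.0, 0.0], [0.01, -0.25, -0.29], -1], [[0.0, 0.0, 0.0], [0.01, -0.18, -0.34], -1], [[0.0, 0.0, 0.0], [0.01, -0.1, -0.37], -1]]
```

View pics/p6t.png

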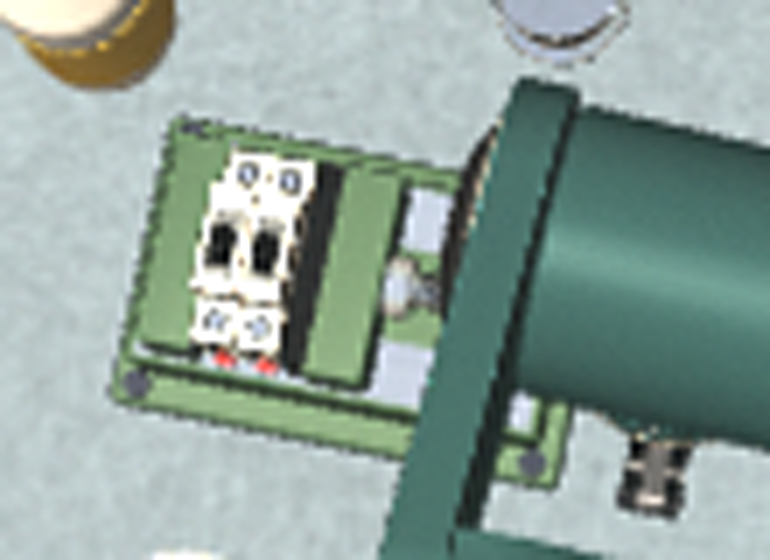

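View pics/p6s.png

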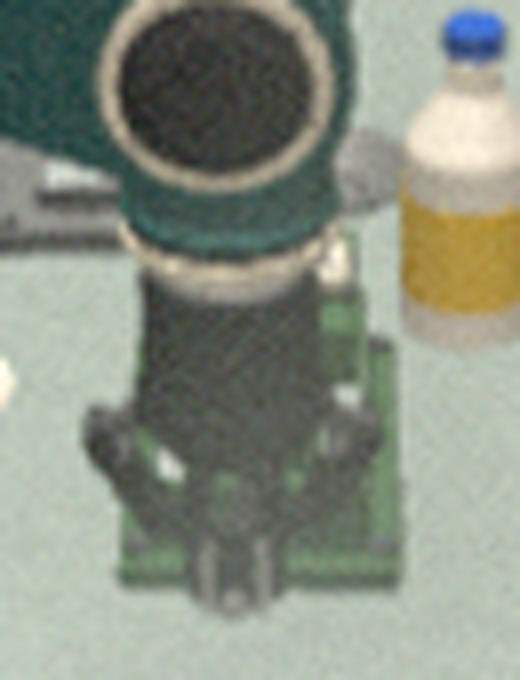

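Call:
{"fn": "arm_command", "kwargs": {
  "increments": [
    [[0,0,0],[0,0,0],-0.4],
    [[0,0,0],[0,0,0],0.2],
    [[0,0,0],[0,0,0],0.4],
    [[0,0,0],[0,0,0],0.4],
    [[0,0,0],[0,0,-0.5],0.4],
    [[0,0,0],[0,0,-0.9],0.4],
    [[0,0,0],[0,0,-0.9],0.4],
    [[0,0,0],[0,0,-0.9],0.4]
  ]
}}

```text
clock: 45.55
ee_pos: [0.5341, -0.1129, 0.1786]
eef_rot: [[0.202, 0.979, 0.002], [0.979, -0.202, -0.002], [-0.002, 0.003, -1.0]]
wrist_force: [0.3, -0.0, -0.5]
opening: 0.0597
```

Call:
{"fn": "arm_command", "kwargs": {
  "increments": [
    [[0,0,0],[0,-0.5,-0.9],0.4],
    [[0,0,0],[0,-0.9,-0.9],0.4],
    [[0,0,0],[0,-0.9,-0.5],0.4],
    [[0,0,0],[0,-0.9,0],0.4],
    [[0,0,0],[0,-0.9,0],0.4],
    [[0,0,0],[0,-0.5,0],0.4],
    [[0,0,0],[0,0,0],0.4]
  ]
}}

```text
clock: 46.25
ee_pos: [0.418, -0.0891, 0.2492]
eef_rot: [[0.202, 0.979, 0.013], [0.979, -0.202, -0.006], [-0.003, 0.014, -1.0]]
wrist_force: [0.2, 0.6, 0.1]
opening: 0.0598
```

Run:
```python
from h import *
s,q=where()
im=read_camera("top"); cv2.imwrite("pics/f_t.png",im[:,:,::-1]); overlay("top",np.clip(im*1.8,0,255).astype(np.uint8),(170,135,110,80),7,[],"f_tv"); overlay("top",im,(320,140,100,100),6,[],"f_tb")
im=read_camera("side"); cv2.imwrite("pics/f_s.png",im[:,:,::-1]); overlay("side",np.clip(im*1.6,0,255).astype(np.uint8),(235,150,65,85),8,[],"f_sv")
```

```text
t 46.25 ee [ 0.418  -0.0891  0.2492] vise [-0.1413  0.1306  0.2492] rotErrDeg [0.83 0.19 0.09] F [0.2 0.6 0.1] op 0.0598
```

View pics/f_tv.png

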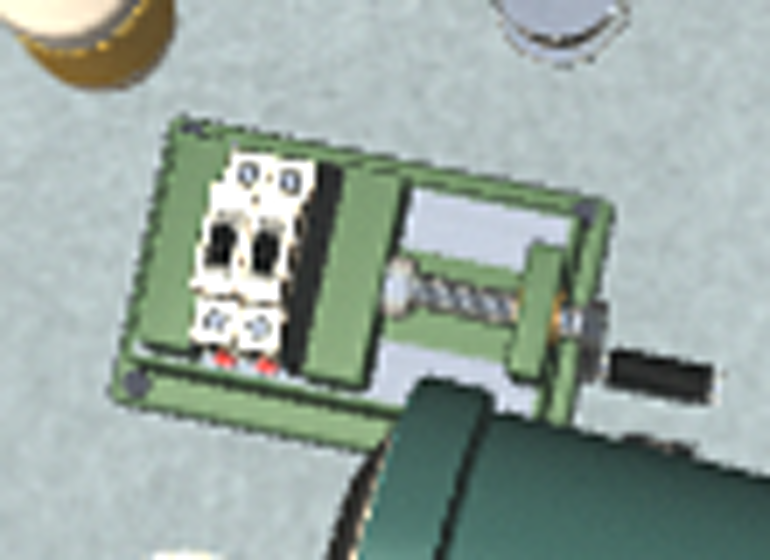

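View pics/f_sv.png

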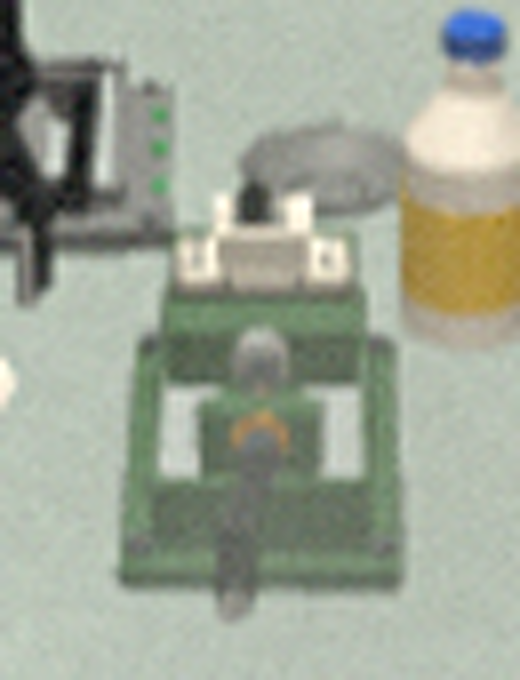

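View pics/f_tb.png

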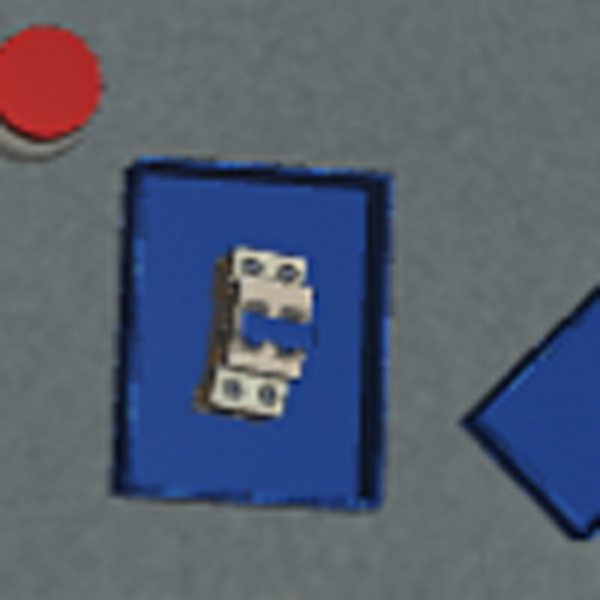

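View pics/f_s.png

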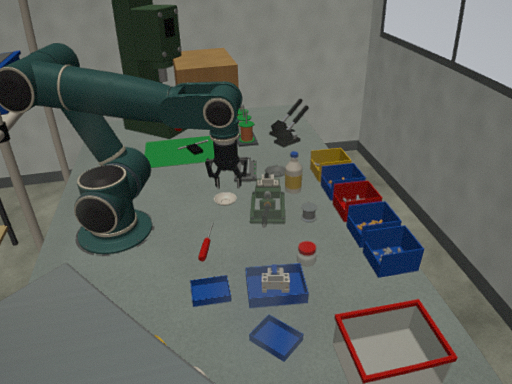

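View pics/f_t.png

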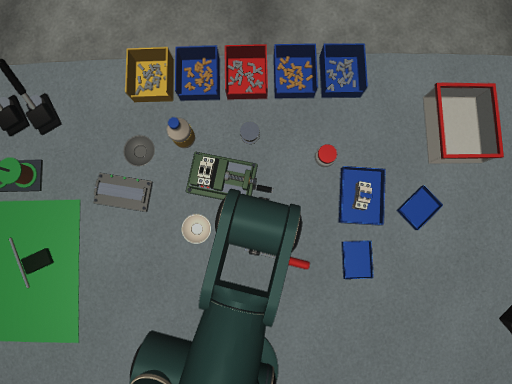

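Run:
```python
from rig import *
print(close_job())
```

```text
the job is handed in; nothing more can be done
None
```

I finished the job and handed it in at about 46 s of the 210 s allowed; no verdict was reported.

- **Two-pole breaker:** I cranked the vise open about 1.9 turns, lifted the breaker out and stood it in the largest blue bin. The bin shifted a few millimetres later while the arm was away from it. In the last picture the breaker is still upright near the middle of the bin.
- **Single-pole breakers:** Only two were on the rail. Both are now in the vise side by side, upright with toggles up and red feet toward the robot. They were put down within about 1 mm of the jaw centre by the arm's reading; a camera check of the first one gave about 2 mm.
- **Clamping:** I cranked the vise shut to about -3.4 rad, roughly half a turn past contact. That should press the rubber face in about 4.4 mm, against an allowed 1.5 to 7.8 mm. I worked this out from the crank angle, because I could not measure the rubber directly.
- **Last check:** The gripper is open and clear of everything, and the bystanders are where they started.

One disagreement came up: turning the crank put the vise's axis about 3 mm from where the cameras placed it. I shifted the vise position about 2.5 mm to match, and gripping the two-pole breaker then agreed with that to under 1 mm.

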